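# Blow out a headlamp housing, fit its projector modules and clamp them

## Robot

A 6-joint arm with a two-finger parallel gripper is mounted at the origin on the work surface. World frame = base frame: x ahead of the robot, y to its left, z up, the work surface at z = 0. Lengths are in m, angles in rad, forces in N, time in s.
With the tool pointing down it reaches from about 0.35 to 0.975 m from the base axis. Payload 4.9 kg.
Tool frame: the origin (TCP) lies at the very end of the fingers, on their centre line; the grasp point (between the pads) lies 19 mm behind it; z points along the fingers, y is the direction in which the jaws open and shut (so a half turn about z gives the same grasp; the last joint's range is limited). The gripper opens to 85 mm and grips with 20 to 120 N. Pads are 22 mm wide; open, the fingers measure 114 mm over their backs; the gripper's body (76 mm by 85 mm) begins 54 mm behind the grasp point. The pads swing forward as they close: fully open they stand 13 mm farther back than shut.
Start: joints at [1.21, 0.053, 1.613, -0, 1.476, -0.119], TCP at [0.15, 0.607, 0.231] pointing down, gripper open.
Joint ranges: [-3.01, 3.01], [-1.01, 2.22], [0.06, 2.58], [-1.02, 4.17], [0.09, 2.62], [-3.14, 3.14]. Speed limits (rad/s): [2.57, 2.57, 3.14, 3.14, 3.14, 3.14].

## Interface

Orientations are given as a rotation vector (axis times angle).
In Python, from station import ctrl gives the robot as it stands.
- The arm moves only by the tool step_arm, never from a script. Its argument "moves" is a list of rows, each a list of 5 numbers: the opening, from 0 (shut) to 1 (fully open), then the shift along the world's x, y, z in m, then the turn about the world's z in degrees. A call has 1 to 20 rows; each row shifts and turns the pose as measured when the row begins; what a row does not reach is not made up. A row lasts 1/8 s, in which the tool goes at most 62.5 mm and 10.7 degrees, less where a joint would pass 70% of its speed; a pose out of reach is approached as far as the arm can. A call is refused whole if a number of a shift passes 0.0625 or a number of a turn 10.7, either way. A call with a gripper value outside its range is refused whole. The fingers move at their own pace and stop on an object; "newtons" is the grip in N (left out, the last holds). Time passes only in rows, so rows that do not move let the fingers close. It gives the time, the measured TCP pose, the force and the opening at its end, in the units of the state.
- ctrl.get_obs(): the state, without advancing time (a new reading comes with each control period).
- ctrl.get_image(name): name is "side" or "top"; returns a dict with "color" (384x512x3 uint8, red, green, blue), "camera_matrix" (3x3 intrinsics, pixels), "k1" (the pictures are not rectified: a ray, as slopes to the right and down, at radius r is drawn at 1 + k1 r^2 times it, then the intrinsics apply), "R" (3x3) and "t" (3): a world point X has camera coordinates R X + t. Camera axes: x right, y down, z forward; pixel columns grow to the right and rows downward; lengths in m; the calibration is good to about 2 mm. A picture is of the moment at which its call begins. There is no depth.
- ctrl.finish_job(): hands the job in, once; it reports no verdict.
Trained networks look in a picture, given as the dict that the camera call returned (one of the last four; its "shot" number tells which), for a name from the list of things; names that differ only in an ending like _2 or _b are one class to them, and where a whole thing is asked for, a point or a joint stands for the part that bears it (a point fixed in the world has none). Each returns a list of dicts, best first, with "p" (0 to 1); they miss things now and then, are a little off and sometimes report something else, mostly with a low value. They report only what shows in the picture. A call takes as long as a camera call. They do not tell look-alikes from the thing itself.
- ctrl.spot_in(picture, query): "bbox" ([left, top, right, bottom] in pixels, round what is visible of it).
The state is a dict: "t": time; "q": joint angles; "dq": joint speeds; "effort": joint torques, N m; "tool_pos": TCP position; "tool_rot": TCP orientation; "contact_force": force on the tool from outside, world axes, zero at the start; "wrist_torque": the same for the moment, N m; "opening": finger opening in m.
Only numpy, scipy, OpenCV 4.12 (cv2) and the standard library are available. Lean on these libraries where they do the work, as an engineer would, in place of code of your own. Each camera call takes 0.05 s, during which the arm holds its last target.

## Task

Blow out the four seats of the headlamp housing with the blow gun, starting next to the brass cam screw and working towards the vent so that the dust goes out there: with the nozzle down inside the housing over each seat, squeeze the trigger past its pressure point and give about a second of full blast, but do not go to full blast while the nozzle is outside the housing. Then set every projector module on the bench upright and flat in a seat of its own (any seat), without touching the lenses with the fingers, and when they all sit, turn the slotted cam screw with the T-key clockwise to its stop so that the clamp rail closes. Finish with the blow gun standing in its dock and the key hanging in its rack again.

Things in the scene. Friction and masses are not known exactly. Their poses are not given: they have to be found in the camera images.
- housing: Black headlamp housing, open tub 190 (x) x 455 mm (y) fixed on the bench. Origin: centre of its underside; +y: its end with the brass cam screw; -y: its end with the round vent; +x: away from the robot at yaw 0. Rims above the bench: 50 mm on the -x side, 74 mm on the +x side, 58 mm at the ends. On its floor an alloy plate with a row of four square seats.
- seat_a (a point): Centre of the floor of the first seat, the one next to the cam screw; 14 mm above the bench, axes as the housing's. Each seat is a flat 83 x 83 mm square, its sides along the housing's x and y, bounded by ribs 10 mm high; seats lie 95 mm apart along the housing's y.
- seat_b (a point): Centre of the floor of the second seat; otherwise as seat_a.
- seat_c (a point): Centre of the floor of the third seat; otherwise as seat_a.
- seat_d (a point): Centre of the floor of the last seat, the one next to the air vent; otherwise as seat_a.
- projector1: Projector module, loose, upright, lens up, 0.3 to 0.45 kg: square steel flange 76 x 76 x 10 mm at the bottom, square black body 54 x 54 mm from 10 to 74 mm height, glass lens 43 mm across on top up to 98 mm. Origin: centre of the flange's underside; x, y along the sides of flange and body. Grip the flat sides of the body 40 to 65 mm above the underside.
- projector2: A second projector module, as projector1 (may be absent).
- projector3: A third projector module, as projector1 (may be absent).
- projector4: A fourth projector module, as projector1 (may be absent).
- projector1_lens: The glass lens on top of projector1, not to be touched: origin on its axis 75.5 mm above the module's underside; 43 mm across, 22 mm high.
- projector2_lens: The glass lens of projector2, as projector1_lens.
- projector3_lens: The glass lens of projector3, as projector1_lens.
- projector4_lens: The glass lens of projector4, as projector1_lens.
- blow_gun: Cordless stick-shaped air duster, 0.3 kg, 195 mm long, standing nozzle down in its dock. Origin: nozzle tip; z up through the stick. Steel nozzle 14 mm across, 0 to 60 mm, then a collar 22 mm across; grey body 42 (x) x 38 mm (y) from 75 to 195 mm, its bottom shoulder rests on the dock. Black trigger paddle, 25 mm wide, 134 to 180 mm up, on the -x face, pressed along +x.
- nozzle (a point): Tip of the blow gun's nozzle, where the air leaves along the stick (downwards when it is upright). Same point as the gun's origin.
- gun_grip (a point): The place to squeeze: 160 mm above the nozzle tip, 35 mm below the flat top, midway between the free trigger's face (x = -34 mm in the gun's frame) and the flat back (x = +21 mm). Axes as the gun's. Trigger face to back: 55 mm free, 49 mm at the end of the first stage, 46 mm where full blast begins, 44 mm fully squeezed.
- trigger_stage1 (a joint): First stage of the trigger: 0 free to 0.006 m; 5 N rising to 7.4 N. Gentle air.
- trigger_stage2 (a joint): Second stage of the trigger, 0 to 0.005 m, starts only after the first stage is used up and the pressure point of 14 N is overcome (18 N at the end). Full blast from 0.003 m on. Both stages spring back when let go.
- dock_top (a point): Centre of the shelf of the duster's dock, a grey stand fixed on the bench; the gun's shoulder rests on it, 95 mm above the bench. A 30 x 30 mm hole lets the nozzle through (free down to 8 mm above the bench); a low wall, 54 (x) x 50 mm (y) inside, 18 mm high, surrounds the gun's body. At the start the gun's axes are those of this point; put it back the same way round.
- t_key: T-handle key, 0.18 kg, 133 mm tall. Origin: centre of the blade's lower end; z up along the shank. Steel blade 25 mm (x) x 8 mm (y), 24 mm high; round shank 12 mm; on top a black cross bar 100 mm long (x), 16 mm wide (y), from 115 to 133 mm height. Bar and blade are parallel.
- rack_top (a point): Centre of the key rack, a grey stand fixed on the bench: two posts at x = -40 and +40 mm, 12 mm thick, each with a groove across its top (26 mm wide in y, 12 mm deep) in which the key's bar lies along x, shank hanging between them, 68 mm free. Point midway between the grooves' floors, 125 mm above the bench: the middle of the bar's underside rests here.
- screw_slot (a point): Centre of the top of the brass cam screw in the housing (round head 46 mm across, 42 mm above the bench): the mouth of its slot, 30 mm long along this point's x, 12 mm wide, 13 mm deep. It turns with the screw.
- cam_screw (a joint): Turn of the captive cam screw, rad: grows clockwise seen from above, 0 open to 1.3 at its stop, stiff (about 0.08 N m), stays where it is left. It drives the clamp rail, a steel bar 375 mm long, 27 mm above the bench along the far (+x) side of the seats: open, it stands clear of the seats; turned home it has moved 13 mm towards -x, over the edges of the flanges.
There are look-alikes about, which are no part of the job. What is shaped like the projector1 but green is not meant.

How it is judged:
On the way, in this order (a step that is already met when the one before it is completed fails the run):
1. full blast (second stage past 3 mm) into the first (screw end) seat, nozzle tip within 30 mm of its centre and less than 70 mm above its floor (horizontal distance between nozzle and seat_a below 0.03 m and z of nozzle in the frame of seat_a below 0.07 m and value of joint trigger_stage2 above 0.003 m and angle between blow_gun's own z axis and vertical below 0.5 rad), for 0.6 s.
2. full blast (second stage past 3 mm) into the second seat, nozzle tip within 30 mm of its centre and less than 70 mm above its floor (horizontal distance between nozzle and seat_b below 0.03 m and z of nozzle in the frame of seat_b below 0.07 m and value of joint trigger_stage2 above 0.003 m and angle between blow_gun's own z axis and vertical below 0.5 rad), for 0.6 s.
3. full blast (second stage past 3 mm) into the third seat, nozzle tip within 30 mm of its centre and less than 70 mm above its floor (horizontal distance between nozzle and seat_c below 0.03 m and z of nozzle in the frame of seat_c below 0.07 m and value of joint trigger_stage2 above 0.003 m and angle between blow_gun's own z axis and vertical below 0.5 rad), for 0.6 s.
4. full blast (second stage past 3 mm) into the last (vent end) seat, nozzle tip within 30 mm of its centre and less than 70 mm above its floor (horizontal distance between nozzle and seat_d below 0.03 m and z of nozzle in the frame of seat_d below 0.07 m and value of joint trigger_stage2 above 0.003 m and angle between blow_gun's own z axis and vertical below 0.5 rad), for 0.6 s.
5. every projector module present sits flat in a seat ((horizontal distance between projector1 and seat_a below 0.008 m or horizontal distance between projector1 and seat_b below 0.008 m or horizontal distance between projector1 and seat_c below 0.008 m or horizontal distance between projector1 and seat_d below 0.008 m) and z of each of projector1, projector2, projector3, projector4 in the frame of seat_b below 0.004 m and angle between each of projector1, projector2, projector3, projector4's own z axis and vertical below 0.07 rad and (horizontal distance between projector2 and seat_a below 0.008 m or horizontal distance between projector2 and seat_b below 0.008 m or horizontal distance between projector2 and seat_c below 0.008 m or horizontal distance between projector2 and seat_d below 0.008 m) and (horizontal distance between projector3 and seat_a below 0.008 m or horizontal distance between projector3 and seat_b below 0.008 m or horizontal distance between projector3 and seat_c below 0.008 m or horizontal distance between projector3 and seat_d below 0.008 m) and (horizontal distance between projector4 and seat_a below 0.008 m or horizontal distance between projector4 and seat_b below 0.008 m or horizontal distance between projector4 and seat_c below 0.008 m or horizontal distance between projector4 and seat_d below 0.008 m)), for 0.2 s.
6. the cam screw is turned home (past 1.15 rad) with the key's blade in its slot, the modules still seated (all of step 5 and value of joint cam_screw above 1.15 rad and distance between t_key and screw_slot below 0.022 m and z of t_key in the frame of screw_slot below -0.004 m), for 0.2 s.
At the end, for the whole second after the job is handed in: Modules within 8 mm of a seat's centre, on its floor (4 mm), upright; cam screw past 1.15 rad; gun upright in its dock (12 mm; tip under 28 mm above the bench); key upright in its rack (22 mm; tip 4 to 18 mm above the bench); all at rest (all of step 5 and value of joint cam_screw above 1.15 rad and horizontal distance between blow_gun and dock_top below 0.012 m and height (world z) of blow_gun below 0.028 m and angle between blow_gun's own z axis and vertical below 0.1 rad and linear speed of each of blow_gun, t_key, projector1, projector2, projector3, projector4 below 0.03 m/s and horizontal distance between t_key and rack_top below 0.022 m and height (world z) of t_key between 0.004 and 0.018 m and angle between t_key's own z axis and vertical below 0.15 rad); the robot touches nothing.
It fails at once if full blast while the nozzle is outside the housing (beyond its walls by 20 mm or more than 140 mm above the bench) (value of joint trigger_stage2 above 0.003 m and (x of nozzle in the frame of housing above 0.115 m or x of nozzle in the frame of housing below -0.115 m or y of nozzle in the frame of housing above 0.25 m or y of nozzle in the frame of housing below -0.25 m or z of nozzle in the frame of housing above 0.14 m)).
It fails at once if the fingers press on the lens of projector1 (contact force between the fingers and projector1_lens above 1.5 N).
It fails at once if the fingers press on the lens of projector2 (contact force between the fingers and projector2_lens above 1.5 N).
It fails at once if the fingers press on the lens of projector3 (contact force between the fingers and projector3_lens above 1.5 N).
It fails at once if the fingers press on the lens of projector4 (contact force between the fingers and projector4_lens above 1.5 N).
Of projector1, projector2, projector3, projector4 only 2 to 4 are there at a start; the rules pass over those that are not, and their reading is None.
At some moment in a run one of projector1, projector2, projector3, projector4 may be knocked a few centimetres aside while the robot is not near it.
It also fails if it takes over 200 s, if anything falls off the work surface, if the arm or the gripper's body presses on something with over 40 N, if the wrist force passes 120 N, or if a joint passes its speed limit or range.

## Working session

There is one attempt and no reset: what is moved stays moved. The work goes in short steps, Python scripts to look and compute and a tool call to move; the robot and the scene stay as the last step left them, time stands still between calls to the robot, and variables do not carry over. Pictures are saved under pics/ and viewed, and the job is handed in when it is done.

Besides the shell and the picture viewer there is one more tool, called after "Call:" as name([rows], argument=value, ...), one row to a line, values as JSON. step_arm: Moves the arm, as the interface text tells. Its arguments: {"type":"object","properties":{"moves":{"type":"array","items":{"type":"array","items":{"type":"number"}}},"newtons":{"type":"number"}},"required":["moves"]}

```bash
ls; mkdir -p pics; cat > h.py <<'E'
import numpy as np, cv2
from station import ctrl
def snap(n,tag):
    im=ctrl.get_image(n); c=im["color"]
    cv2.imwrite(f"pics/{tag}.png",c[:,:,::-1]); return im
def pix2ray(im,u,v):
    K=np.array(im["camera_matrix"]);k=im["k1"]
    d=np.array([(u-K[0,2])/K[0,0],(v-K[1,2])/K[1,1]])
    s=d.copy()
    for _ in range(30): s=d/(1+k*(s@s))
    R=np.array(im["R"]);t=np.array(im["t"])
    return -R.T@t, R.T@np.array([s[0],s[1],1.])
def at_z(im,u,v,z):
    o,d=pix2ray(im,u,v); return o+d*(z-o[2])/d[2]
def proj(im,X):
    R=np.array(im["R"]);t=np.array(im["t"]);K=np.array(im["camera_matrix"])
    c=R@np.array(X,float)+t; s=c[:2]/c[2]; s=s*(1+im["k1"]*(s@s))
    return K[0,0]*s[0]+K[0,2],K[1,1]*s[1]+K[1,2]
E
python3 - <<'E'
from h import *
import pickle
for n in("top","side"):
    im=snap(n,n+"0"); pickle.dump(im,open(n+"0.pkl","wb"))
    print(n,im["k1"],np.array(im["camera_matrix"]).round(1).tolist(),(-np.array(im["R"]).T@np.array(im["t"])).round(3))
    c=cv2.resize(im["color"],(800,600),interpolation=cv2.INTER_CUBIC);cv2.imwrite(f"pics/{n}0b.png",c[:,:,::-1])
    for q in("housing","projector1","projector1_lens","blow_gun","dock_top","t_key","rack_top","screw_slot"):
        try:
            for r in ctrl.spot_in(im,q): print(n,q,[round(float(x)) for x in r["bbox"]],round(r["p"],2))
        except Exception as e: print(q,e)
print(ctrl.get_obs())
E
```

```text
pics
top -0.04765071306819774 [[367.4, 0.0, 262.9], [0.0, 367.4, 186.1], [0.0, 0.0, 1.0]] [ 0.381 -0.021  1.074]
top housing [172, 103, 352, 185] 0.64
top projector1 [376, 154, 416, 186] 0.75
top projector1 [240, 220, 276, 257] 0.73
top projector1 [405, 198, 438, 230] 0.69
top projector1 [288, 201, 319, 236] 0.63
top projector1 [332, 203, 371, 238] 0.55
top projector1 [190, 132, 206, 145] 0.41
top projector1_lens [249, 233, 263, 247] 0.76
top projector1_lens [294, 211, 310, 225] 0.7
top projector1_lens [350, 209, 363, 225] 0.63
top projector1_lens [421, 206, 438, 222] 0.51
top projector1_lens [173, 104, 353, 188] 0.51
top blow_gun [93, 144, 122, 171] 0.83
top dock_top [106, 144, 150, 189] 0.76
top t_key [144, 203, 167, 239] 0.87
top t_key [92, 142, 122, 174] 0.27
top rack_top [137, 196, 187, 241] 0.94
top screw_slot [101, 140, 122, 151] 0.24
top screw_slot [139, 198, 185, 244] 0.24
side -0.21512905324847753 [[495.9, 0.0, 255.5], [0.0, 495.9, 204.1], [0.0, 0.0, 1.0]] [ 0.067 -1.058  1.011]
side housing [233, 168, 358, 289] 0.8
side projector1 [226, 248, 252, 284] 0.95
side projector1 
[... 612 characters left out ...]
 135] 0.75
side screw_slot [265, 182, 276, 194] 0.7
{'t': 0.9, 'q': array([ 1.21002748e+00,  5.26676802e-02,  1.61290212e+00,  8.11026748e-06,
        1.47597037e+00, -1.19000997e-01]), 'dq': array([-0.00058798, -0.00118437,  0.00197799, -0.00063606, -0.00155506,
       -0.0004069 ]), 'effort': array([-1.13198847e-03, -3.93696678e+01, -3.70465922e+01, -2.60803572e-04,
        5.90929412e-04, -1.25625667e-05]), 'tool_pos': array([0.14963124, 0.60681279, 0.23132236]), 'tool_rot': array([3.78844448e-01, 3.11866192e+00, 8.31049357e-05]), 'contact_force': array([ 0.02825684,  0.09492022, -0.05785655]), 'wrist_torque': array([ 0.02165308,  0.02653541, -0.0087977 ]), 'opening': 0.08496370651407305}
```

The top view shows two black-bodied modules, at about (617,265) and (550,342) in the 800-px picture. The three green ones, at (400,372), (471,341) and (665,335), are look-alikes. Next I'll measure with crops.

```bash
cat >> h.py <<'E'
def crop(im,x0,y0,x1,y1,s,tag,pts=[],grid=10):
    c=im["color"][y0:y1,x0:x1,::-1]; c=cv2.resize(c,None,fx=s,fy=s,interpolation=cv2.INTER_CUBIC)
    for x in range((x0//grid+1)*grid,x1,grid): cv2.line(c,(int((x-x0+.5)*s),0),(int((x-x0+.5)*s),5),(0,255,255),1); cv2.putText(c,str(x),(int((x-x0+.5)*s)-8,14),0,.3,(0,255,255),1)
    for y in range((y0//grid+1)*grid,y1,grid): cv2.line(c,(0,int((y-y0+.5)*s)),(5,int((y-y0+.5)*s)),(0,255,255),1); cv2.putText(c,str(y),(6,int((y-y0+.5)*s)+3),0,.3,(0,255,255),1)
    for p in pts:
        u,v=p[:2]; col=p[2] if len(p)>2 else (0,0,255)
        cv2.circle(c,(int(round((u-x0+.5)*s)),int(round((v-y0+.5)*s))),2,col,-1)
    cv2.imwrite(f"pics/{tag}.png",c)
E
python3 - <<'E'
from h import *
import pickle
im=pickle.load(open("top0.pkl","rb"));
crop(im,165,100,360,190,4,"ct1")
crop(im,85,130,190,250,5,"ct2")
im=pickle.load(open("side0.pkl","rb"));
crop(im,225,160,365,295,4,"cs1")
E
python3 - <<'E'
from h import *
import pickle
T=pickle.load(open("top0.pkl","rb"));S=pickle.load(open("side0.pkl","rb"))
def cen(im,u,v,r=7):
    g=cv2.cvtColor(im["color"],cv2.COLOR_RGB2GRAY).astype(float)[int(v)-r:int(v)+r+1,int(u)-r:int(u)+r+1]
    w=np.clip(np.median(g[[0,-1]])-15-g,0,None); yy,xx=np.mgrid[-r:r+1,-r:r+1]
    return int(u)+(w*xx).sum()/w.sum(), int(v)+(w*yy).sum()/w.sum()
P=[]
for a,b in zip([(222,147),(254,148),(287,149),(319,151)],[(267,206),(278,224),(291,243),(303,263)]):
    ca=cen(T,*a); cb=cen(S,*b,6)
    pa=at_z(T,*ca,.014);pb=at_z(S,*cb,.014); P.append((pa+pb)/2)
    print(np.round(ca,1),np.round(cb,1),pa.round(4),pb.round(4))
P=np.array(P); d=(P[0]-P[3]);print(np.linalg.norm(d[:2]),"yaw",np.degrees(np.arctan2(-d[0],d[1])), P.mean(0))
def brass(im):
    hsv=cv2.cvtColor(im["color"],cv2.COLOR_RGB2HSV);m=cv2.inRange(hsv,(18,120,100),(32,255,255))
    n,l,st,c=cv2.connectedComponentsWithStats(m);
    return [(st[i].tolist(),c[i].round(1)) for i in range(1,n) if st[i][4]>40]
print(brass(T),brass(S))
E
```

```text
[222.3 147. ] [269.1 205.3] [0.603  0.1191 0.014 ] [0.5992 0.1284 0.014 ]
[254.5 148.2] [281.5 224.1] [0.6002 0.0242 0.014 ] [0.5971 0.0247 0.014 ]
[286.9 149.6] [294.5 243.1] [ 0.5972 -0.0709  0.014 ] [ 0.5962 -0.0719  0.014 ]
[319.4 151. ] [307.  264.2] [ 0.5944 -0.166   0.014 ] [ 0.5906 -0.1676  0.014 ]
0.29069274489883046 yaw -1.7012808839905276 [ 0.59723862 -0.02250883  0.014     ]
[([188, 132, 16, 14, 179], array([195.6, 138.5]))] [([262, 183, 14, 12, 96], array([269. , 188.4]))]
```

```bash
python3 - <<'E'
from h import *
import pickle
T=pickle.load(open("top0.pkl","rb"));S=pickle.load(open("side0.pkl","rb"))
q=[(94.9,143.5),(109.7,146.3),(106.1,162.1),(91.7,160.1)]
P=np.array([at_z(T,*p,.215) for p in q]);print(P.round(4));print("gun",P.mean(0))
for i in range(4):
    d=P[(i+1)%4]-P[i];print(np.linalg.norm(d).round(4),np.degrees(np.arctan2(d[1],d[0])).round(1))
print("screw",at_z(T,195.6,138.5,.042),at_z(S,269,187,.042))
# bar ends of key in the top crop
for p in[(147,204),(163,240)]: print(at_z(T,*p,.143))
crop(T,135,195,190,250,11,"ct3")
crop(T,183,125,210,155,20,"ct4")
crop(S,168,105,250,215,7,"cs2")
crop(S,255,175,290,200,20,"cs4")
E
```

```text
[[0.5668 0.4032 0.215 ]
 [0.5602 0.3659 0.215 ]
 [0.5215 0.3724 0.215 ]
 [0.526  0.4084 0.215 ]]
gun [0.54364036 0.38748869 0.215     ]
0.0378 -100.1
0.0392 170.5
0.0363 82.8
0.0411 -7.3
screw [0.62114801 0.19314671 0.042     ] [0.62415653 0.18857934 0.042     ]
[0.4257601 0.2917982 0.143    ]
[0.33518757 0.24666926 0.143     ]
```

```bash
python3 - <<'E'
from h import *
import pickle
T=pickle.load(open("top0.pkl","rb"));S=pickle.load(open("side0.pkl","rb"))
a=at_z(T,146.4,205.7,.137);b=at_z(T,159.1,233.9,.137);print("rack",a,b,np.linalg.norm(a-b),(a+b)/2,np.degrees(np.arctan2(*(a-b)[1::-1])))
# side: four wall tops
w=[(179.7,168.5),(187,172.3),(197.7,158.3),(204.7,161.7)]
w=[at_z(S,*p,.137) for p in w];print(np.round(w,4), np.mean(w,0))
d=(w[2]+w[3]-w[0]-w[1])/2;print(np.linalg.norm(d),np.degrees(np.arctan2(d[1],d[0])))
# gun in side
q=[(219.8,118),(230.3,117.2),(232.8,122),(220.3,122.5)]
g=np.array([at_z(S,*p,.215) for p in q]);print("gun side",g.round(4),g.mean(0))
# slot
h=cv2.cvtColor(T["color"],cv2.COLOR_RGB2GRAY).astype(float)
yy,xx=np.mgrid[132:145,190:202]; w=np.clip(140-h[132:145,190:202],0,None); m=(xx-195.5)**2+(yy-138)**2<36; w=w*m
print(h[132:145,190:202].astype(int))
c=np.array([(w*xx).sum(),(w*yy).sum()])/w.sum();C=np.cov(np.stack([xx.ravel(),yy.ravel()]),aweights=w.ravel());e,v=np.linalg.eigh(C);v=v[:,1]
p1=at_z(T,*(c+3*v),.042);p2=at_z(T,*(c-3*v),.042);print("slot",c,e,np.degrees(np.arctan2(*(p1-p2)[1::-1])),(p1+p2)/2)
p1=at_z(S,264.7,187,.042);p2=at_z(S,273.3,187,.042);print("slot side",np.degrees(np.arctan2(*(p2-p1)[1::-1])),np.linalg.norm(p1-p2),(p1+p2)/2)
E
```

```text
rack [0.42164327 0.29518052 0.137     ] [0.35014893 0.2590706  0.137     ] 0.08009598838208505 [0.3858961  0.27712556 0.137     ] 26.79714763508004
[[0.3432 0.2683 0.137 ]
 [0.3592 0.2379 0.137 ]
 [0.4151 0.3057 0.137 ]
 [0.4304 0.2767 0.137 ]] [0.3870006  0.27215716 0.137     ]
0.08102753556052099 28.02666653593357
gun side [[0.5301 0.408  0.215 ]
 [0.5658 0.3999 0.215 ]
 [0.5618 0.3632 0.215 ]
 [0.5211 0.3759 0.215 ]] [0.54470154 0.386745   0.215     ]
[[156 207 223 227 224 221 220 222 224 224 232 245]
 [187 225 227 227 221 198 182 184 206 220 224 231]
 [216 226 217 219 219 185 140 142 172 203 220 226]
 [226 214 195 210 213 175 129 142 183 211 221 228]
 [223 197 191 217 205 152 128 150 199 227 226 228]
 [216 193 206 224 200 139 137 170 215 228 220 222]
 [217 197 218 219 181 135 147 198 228 225 207 212]
 [221 210 221 208 155 127 148 204 229 220 193 207]
 [227 223 217 191 136 127 151 204 227 217 194 213]
 [229 224 202 163 136 140 173 212 223 212 203 220]
 [229 228 208 184 168 179 200 222 222 217 219 222]
 [212 227 227 220 217 219 220 225 225 227 224 203]
 [174 197 223 226 229 230 230 226 226 222 204 168]]
slot [195.27272727 137.96969697] [0.09086478 5.22763766] 165.33850828973877 [0.62270416 0.19414937 0.042     ]
slot side -21.752322996316163 0.029034135750862604 [0.62415992 0.18857973 0.042     ]
```

Call:
step_arm([
  [1,0.04,-0.02,0.005,-8.5],
  [1,0.04,-0.022,0.005,-8.5],
  [1,0.04,-0.022,0.005,-8.5],
  [1,0.04,-0.022,0.005,-8.5],
  [1,0.04,-0.022,0.005,-8.5],
  [1,0.04,-0.022,0.005,-8.5],
  [1,0.04,-0.022,0.005,-8.5],
  [1,0.04,-0.022,0.005,-8.5],
  [1,0.04,-0.022,0.005,-8.5],
  [1,0.034,-0.022,0.005,-8.5],
  [1,0,0,0,0],
  [1,0,0,0,0],
], newtons=30)

```text
t: 2.4
tool_pos: [0.5543, 0.3806, 0.2829]
tool_rot: [-2.432, -1.988, -0.004]
contact_force: [0.2, 0.4, -0.6]
opening: 0.0852
```

```bash
cat >> h.py <<'E'
from scipy.spatial.transform import Rotation as Ro
def st():
    o=ctrl.get_obs(); R=Ro.from_rotvec(o["tool_rot"]).as_matrix()
    y=R[:,1]; print("t",round(o["t"],2),"tcp",o["tool_pos"].round(4),"jaw",np.degrees(np.arctan2(y[1],y[0])).round(2),"tilt",np.degrees(np.arccos(-R[2,2])).round(2),"F",o["contact_force"].round(1),"M",o["wrist_torque"].round(2),"op",round(o["opening"]*1000,1),"q6",o["q"][5].round(2)); return o
E
python3 - <<'E'
from h import *
st()
for n in("top","side"):
    im=snap(n,n+"1")
    p=[proj(im,ctrl.get_obs()["tool_pos"])]; print(n,p)
    if n=="top": crop(im,70,110,170,200,7,"c1t",p)
    else: crop(im,190,60,280,190,6,"c1s",p)
E
```

```text
t 2.4 tcp [0.5543 0.3806 0.2829] jaw -11.49 tilt 0.13 F [ 0.2  0.4 -0.6] M [ 0.06 -0.02 -0.  ] op 85.2 q6 0.69
top [(np.float64(90.16960973389482), np.float64(142.57370412941694))]
side [(np.float64(228.3592574283632), np.float64(102.22144742438053))]
```

Call:
step_arm([
  [1,-0.004,0.0055,-0.01,2.8],
  [1,0,0,0,0],
  [1,0,0,0,0],
])

```text
t: 2.88
tool_pos: [0.5474, 0.3886, 0.2733]
tool_rot: [-2.377, -2.054, -0.004]
contact_force: [0.6, -0.4, 0.2]
opening: 0.0855
```

```bash
python3 - <<'E'
from h import *
st()
E
```

```text
t 2.88 tcp [0.5474 0.3886 0.2733] jaw -8.34 tilt 0.15 F [ 0.6 -0.4  0.2] M [-0.03 -0.02 -0.02] op 85.5 q6 0.65
```

Call:
step_arm([
  [1,0.003,-0.0025,-0.02,0],
  [1,0,0,-0.02,0],
  [1,0,0,-0.02,0],
  [1,0,0,-0.02,0],
  [1,0,0,-0.02,0],
  [1,0,0,-0.015,0],
  [1,0,0,0,0],
  [1,0,0,0,0],
])

```text
t: 3.88
tool_pos: [0.5493, 0.385, 0.1479]
tool_rot: [-2.377, -2.053, 0.001]
contact_force: [-0.6, 0.2, 0.3]
opening: 0.0851
```

```bash
python3 - <<'E'
from h import *
st()
E
```

```text
t 3.88 tcp [0.5493 0.385  0.1479] jaw -8.38 tilt 0.07 F [-0.6  0.2  0.3] M [ 0.02 -0.03  0.02] op 85.1 q6 0.65
```

Call:
step_arm([
  [0.75,0,0,0.006,0],
  [0.7,0,0,0,0],
  [0.66,0,0,0,0],
  [0.63,0,0,0,0],
  [0.6,0,0,0,0],
  [0.59,0,0,0,0],
  [0.59,0,0,0,0],
  [0.59,0,0,0,0],
], newtons=20)

```text
t: 4.88
tool_pos: [0.5508, 0.3859, 0.1583]
tool_rot: [2.377, 2.053, 0.008]
contact_force: [0.3, -0.1, 0.7]
opening: 0.0505
```

```bash
python3 - <<'E'
from h import *
st()
im=snap("side","s2");crop(im,190,60,280,190,6,"c2s")
E
```

```text
t 4.88 tcp [0.5508 0.3859 0.1583] jaw -8.38 tilt 0.28 F [ 0.3 -0.1  0.7] M [-0.05  0.06 -0.06] op 50.5 q6 0.65
```

Call:
step_arm([
  [0.58,0,0,0,0],
  [0.575,0,0,0,0],
  [0.57,0,0,0,0],
  [0.57,0,0,0,0],
  [0.57,0,0,0.004,0],
  [0.57,0,0,0.006,0],
  [0.57,0,0,0,0],
], newtons=20)

```text
t: 5.8
tool_pos: [0.5497, 0.3852, 0.166]
tool_rot: [-2.378, -2.053, -0.001]
contact_force: [0.1, -0.2, -2.9]
opening: 0.0489
```

```bash
python3 - <<'E'
from h import *
st()
im=snap("side","s3");crop(im,190,60,280,190,6,"c3s")
E
```

```text
t 5.8 tcp [0.5497 0.3852 0.166 ] jaw -8.38 tilt 0.04 F [ 0.1 -0.2 -2.9] M [ 0.06  0.02 -0.02] op 48.9 q6 0.65
```

Call:
step_arm([
  [0.57,0,0,0.006,0],
  [0.57,0,0,0.012,0],
  [0.57,0,0,0.015,0],
  [0.57,0,0,0.015,0],
  [0.57,0,0,0.015,0],
  [0.57,0,0,0.015,0],
  [0.57,0,0,0.015,0],
  [0.57,0,0,0.008,0],
  [0.57,0,0,0,0],
])

```text
t: 6.98
tool_pos: [0.5498, 0.3852, 0.2758]
tool_rot: [2.377, 2.053, 0.005]
contact_force: [0.7, 0.1, -2.3]
opening: 0.049
```

```bash
python3 - <<'E'
from h import *
st()
im=snap("side","s4");crop(im,190,60,280,190,6,"c4s")
E
```

```text
t 6.97 tcp [0.5498 0.3852 0.2758] jaw -8.38 tilt 0.19 F [ 0.7  0.1 -2.3] M [-0.01  0.02  0.01] op 49.0 q6 0.65
```

Call:
step_arm([
  [0.57,0.002,-0.01,0,0],
  [0.57,0.004,-0.02,0,0],
  [0.57,0.005,-0.025,0,0],
  [0.57,0.005,-0.025,0,0],
  [0.57,0.005,-0.025,0,0],
  [0.57,0.005,-0.025,0,0],
  [0.57,0.005,-0.025,0,0],
  [0.57,0.005,-0.025,0,0],
  [0.57,0.005,-0.025,0,0],
  [0.57,0.004,-0.02,0,0],
  [0.57,0.004,-0.016,0,0],
  [0.57,0.002,-0.008,0,0],
  [0.57,0,0,0,0],
  [0.57,0,0,0,0],
])

```text
t: 8.78
tool_pos: [0.5994, 0.1139, 0.2671]
tool_rot: [-2.384, -2.044, 0.017]
contact_force: [-0.5, 0.5, -2.7]
opening: 0.0493
```

```bash
python3 - <<'E'
from h import *
o=st()
im=snap("side","s5");n=o["tool_pos"]-np.array([.0035,0,.1375]);crop(im,190,100,340,250,5,"c5s",[proj(im,n)])
E
```

```text
t 8.78 tcp [0.5994 0.1139 0.2671] jaw -8.78 tilt 0.63 F [-0.5  0.5 -2.7] M [ 0.07 -0.01 -0.07] op 49.3 q6 0.22
```

Call:
step_arm([
  [0.57,0.003,0.003,-0.01,0],
  [0.57,0,0,-0.015,0],
  [0.57,0,0,-0.015,0],
  [0.57,0,0,-0.015,0],
  [0.57,0,0,-0.012,0],
  [0.57,0,0,-0.006,0],
  [0.57,0,0,0,0],
  [0.57,0,0,0,0],
])

```text
t: 9.82
tool_pos: [0.6013, 0.1186, 0.187]
tool_rot: [-2.38, -2.046, 0.021]
contact_force: [0.0, 0.8, -2.6]
opening: 0.0487
```

```bash
python3 - <<'E'
from h import *
o=st()
im=snap("side","s6");n=o["tool_pos"]-np.array([.0035,0,.1375]);crop(im,230,140,340,250,6,"c6s",[proj(im,n)])
E
```

```text
t 9.82 tcp [0.6013 0.1186 0.187 ] jaw -8.64 tilt 0.78 F [ 0.   0.8 -2.6] M [ 0.02  0.   -0.03] op 48.7 q6 0.23
```

The nozzle tip shows at (269,198), down inside the housing over seat a. Blasting now.

Call:
step_arm([
  [0.5,0,0,0,0],
  [0.5,0,0,0,0],
  [0.5,0,0,0,0],
  [0.5,0,0,0,0],
  [0.5,0,0,0,0],
  [0.5,0,0,0,0],
  [0.5,0,0,0,0],
  [0.5,0,0,0,0],
  [0.5,0,0,0,0],
], newtons=40)

```text
t: 11.0
tool_pos: [0.6021, 0.1187, 0.1888]
tool_rot: [-2.381, -2.047, 0.017]
contact_force: [-0.5, 0.4, -3.3]
opening: 0.0432
```

```bash
python3 - <<'E'
from h import *
o=st()
im=snap("side","s7");n=o["tool_pos"]-np.array([.0035,0,.1375]);crop(im,230,140,340,250,6,"c7s",[proj(im,n)])
E
```

```text
t 11.0 tcp [0.6021 0.1187 0.1888] jaw -8.64 tilt 0.64 F [-0.5  0.4 -3.3] M [-0.02 -0.04 -0.02] op 43.2 q6 0.23
```

Call:
step_arm([
  [0.57,0,0,0,0],
  [0.57,0,0,0,0],
  [0.57,-0.001,-0.015,0,0],
  [0.57,-0.001,-0.025,0,0],
  [0.57,-0.001,-0.025,0,0],
  [0.57,0,-0.02,0,0],
  [0.57,0,-0.007,0,0],
  [0.57,0,0,0,0],
  [0.57,0,0,0,0],
  [0.5,0,0,0,0],
  [0.5,0,0,0,0],
  [0.5,0,0,0,0],
  [0.5,0,0,0,0],
  [0.5,0,0,0,0],
  [0.5,0,0,0,0],
  [0.5,0,0,0,0],
  [0.5,0,0,0,0],
  [0.5,0,0,0,0],
  [0.5,0,0,0,0],
], newtons=40)

```text
t: 13.42
tool_pos: [0.5986, 0.0229, 0.1888]
tool_rot: [-2.379, -2.049, 0.017]
contact_force: [0.3, -0.2, -2.3]
opening: 0.0433
```

```bash
python3 - <<'E'
from h import *
o=st()
im=snap("side","s8");n=o["tool_pos"]-np.array([.0035,0,.1375]);crop(im,230,140,340,250,6,"c8s",[proj(im,n)])
E
```

```text
t 13.43 tcp [0.5986 0.0229 0.1888] jaw -8.52 tilt 0.63 F [ 0.3 -0.2 -2.3] M [ 0.05  0.01 -0.05] op 43.3 q6 0.07
```

The tip shows at (281,216) over seat b, and the opening is 43.3 mm, so the trigger is fully squeezed. Seats c and d next.

Call:
step_arm([
  [0.57,0,0,0,0],
  [0.57,0,0,0,0],
  [0.57,-0.001,-0.015,0,0],
  [0.57,-0.001,-0.025,0,0],
  [0.57,0,-0.025,0,0],
  [0.57,0,-0.02,0,0],
  [0.57,0,-0.006,0,0],
  [0.57,0,0,0,0],
  [0.57,0,0,0,0],
  [0.5,0,0,0,0],
  [0.5,0,0,0,0],
  [0.5,0,0,0,0],
  [0.5,0,0,0,0],
  [0.5,0,0,0,0],
  [0.5,0,0,0,0],
  [0.5,0,0,0,0],
  [0.5,0,0,0,0],
  [0.5,0,0,0,0],
  [0.5,0,0,0,0],
], newtons=40)

```text
t: 15.85
tool_pos: [0.596, -0.0719, 0.1888]
tool_rot: [-2.377, -2.052, 0.017]
contact_force: [-0.2, 0.9, -3.4]
opening: 0.0435
```

```bash
python3 - <<'E'
from h import *
o=st()
E
```

```text
t 15.85 tcp [ 0.596  -0.0719  0.1888] jaw -8.39 tilt 0.64 F [-0.2  0.9 -3.4] M [0.03 0.05 0.01] op 43.5 q6 -0.09
```

Call:
step_arm([
  [0.57,0,0,0,0],
  [0.57,0,0,0,0],
  [0.57,-0.001,-0.015,0,0],
  [0.57,-0.001,-0.025,0,0],
  [0.57,0,-0.025,0,0],
  [0.57,0,-0.02,0,0],
  [0.57,0,-0.006,0,0],
  [0.57,0,0,0,0],
  [0.57,0,0,0,0],
  [0.5,0,0,0,0],
  [0.5,0,0,0,0],
  [0.5,0,0,0,0],
  [0.5,0,0,0,0],
  [0.5,0,0,0,0],
  [0.5,0,0,0,0],
  [0.5,0,0,0,0],
  [0.5,0,0,0,0],
  [0.5,0,0,0,0],
  [0.5,0,0,0,0],
], newtons=40)

```text
t: 18.23
tool_pos: [0.5936, -0.1666, 0.1888]
tool_rot: [-2.374, -2.055, 0.018]
contact_force: [-0.1, 0.2, -3.5]
opening: 0.0433
```

```bash
python3 - <<'E'
from h import *
o=st()
im=snap("side","s9");n=o["tool_pos"]-np.array([.0035,0,.1375]);crop(im,240,150,350,290,5,"c9s",[proj(im,n)])
E
```

```text
t 18.23 tcp [ 0.5936 -0.1666  0.1888] jaw -8.26 tilt 0.65 F [-0.1  0.2 -3.5] M [ 0.03 -0.05  0.02] op 43.3 q6 -0.24
```

Call:
step_arm([
  [0.57,0,0,0,0],
  [0.57,0,0,0,0],
  [0.57,0,0,0.01,0],
  [0.57,0,0,0.02,0],
  [0.57,-0.001,0.01,0.02,0],
  [0.57,-0.002,0.025,0.02,0],
  [0.57,-0.003,0.035,0.01,0],
  [0.57,-0.003,0.04,0,0],
  [0.57,-0.003,0.04,0,0],
  [0.57,-0.003,0.04,0,0],
  [0.57,-0.003,0.04,0,0],
  [0.57,-0.003,0.04,0,0],
  [0.57,-0.003,0.04,0,0],
  [0.57,-0.003,0.04,0,0],
  [0.57,-0.003,0.04,0,0],
  [0.57,-0.003,0.03,0,0],
  [0.57,-0.003,0.02,0,0],
  [0.57,-0.002,0.01,0,0],
  [0.57,0,0,0,0],
  [0.57,0,0,0,0],
])

```text
t: 20.78
tool_pos: [0.5542, 0.3037, 0.304]
tool_rot: [2.36, 2.046, 0.026]
contact_force: [-0.2, -0.2, -3.2]
opening: 0.0489
```

```bash
python3 - <<'E'
from h import *
o=st()
E
```

```text
t 20.77 tcp [0.5542 0.3037 0.304 ] jaw -8.16 tilt 1.39 F [-0.2 -0.2 -3.2] M [ 0.01  0.02 -0.04] op 48.9 q6 0.53
```

Call:
step_arm([
  [0.57,-0.001,0.015,-0.004,0],
  [0.57,-0.001,0.025,-0.006,0],
  [0.57,-0.001,0.022,-0.006,0],
  [0.57,-0.001,0.012,-0.006,0],
  [0.57,0,0.004,-0.004,0],
  [0.57,0,0,0,0],
  [0.57,0,0,0,0],
])

```text
t: 21.65
tool_pos: [0.5506, 0.3832, 0.2751]
tool_rot: [2.364, 2.041, 0.022]
contact_force: [1.5, 0.9, -3.4]
opening: 0.0489
```

```bash
python3 - <<'E'
from h import *
o=st();n=o["tool_pos"]-np.array([.0035,0,.1375])
im=snap("side","s10");crop(im,190,60,280,190,6,"c10s",[proj(im,n)])
im=snap("top","t10");crop(im,70,110,170,200,7,"c10t",[proj(im,n)])
E
```

```text
t 21.65 tcp [0.5506 0.3832 0.2751] jaw -8.41 tilt 1.32 F [ 1.5  0.9 -3.4] M [-0.03 -0.    0.03] op 48.9 q6 0.65
```

Call:
step_arm([
  [0.57,-0.0015,0.0015,-0.008,0],
  [0.57,0,0,-0.012,0],
  [0.57,0,0,-0.012,0],
  [0.57,0,0,-0.012,0],
  [0.57,0,0,-0.01,0],
  [0.57,0,0,0,0],
])

```text
t: 22.5
tool_pos: [0.5484, 0.3836, 0.2161]
tool_rot: [2.366, 2.04, 0.019]
contact_force: [-0.2, 0.8, -3.7]
opening: 0.0488
```

```bash
python3 - <<'E'
from h import *
o=st();n=o["tool_pos"]-np.array([.0035,0,.1375])
im=snap("side","s11");crop(im,190,60,280,190,6,"c11s",[proj(im,n)])
E
```

```text
t 22.5 tcp [0.5484 0.3836 0.2161] jaw -8.47 tilt 1.24 F [-0.2  0.8 -3.7] M [-0.03 -0.   -0.05] op 48.8 q6 0.66
```

Call:
step_arm([
  [0.57,0,0.001,-0.01,0],
  [0.57,0,0,-0.01,0],
  [0.57,0,0,-0.01,0],
  [0.57,0,0,-0.01,0],
  [0.57,0,0,-0.006,0],
  [0.57,0,0,0,0],
])

```text
t: 23.3
tool_pos: [0.5491, 0.385, 0.1684]
tool_rot: [2.366, 2.039, 0.023]
contact_force: [-0.8, -0.1, -3.2]
opening: 0.0487
```

```bash
python3 - <<'E'
from h import *
o=st();n=o["tool_pos"]-np.array([.0035,0,.1375])
im=snap("side","s12");crop(im,190,60,280,190,6,"c12s",[proj(im,n)])
E
```

```text
t 23.3 tcp [0.5491 0.385  0.1684] jaw -8.47 tilt 1.35 F [-0.8 -0.1 -3.2] M [-0.    0.04 -0.01] op 48.7 q6 0.66
```

Call:
step_arm([
  [0.57,0,0,-0.005,0],
  [0.57,0,0,-0.003,0],
  [0.57,0,0,0,0],
])

```text
t: 23.72
tool_pos: [0.5496, 0.3855, 0.1615]
tool_rot: [2.365, 2.039, 0.027]
contact_force: [-0.9, 0.1, -1.9]
opening: 0.0489
```

```bash
python3 - <<'E'
from h import *
o=st()
E
```

```text
t 23.73 tcp [0.5496 0.3855 0.1615] jaw -8.47 tilt 1.44 F [-0.9  0.1 -1.9] M [ 0.03  0.05 -0.  ] op 48.9 q6 0.66
```

Call:
step_arm([
  [0.57,0,0,-0.002,0],
  [0.57,0,0,-0.002,0],
  [0.6,0,0,0,0],
  [0.66,0,0,0,0],
  [0.72,0,0,0,0],
  [0.8,0,0,0,0],
  [1,0,0,0,0],
  [1,0,0,0,0],
  [1,0,0,0,0],
])

```text
t: 24.85
tool_pos: [0.5516, 0.3865, 0.1612]
tool_rot: [2.364, 2.038, 0.036]
contact_force: [-0.5, 1.0, 0.1]
opening: 0.0857
```

```bash
python3 - <<'E'
from h import *
o=st()
im=snap("side","s13");crop(im,190,60,280,190,6,"c13s")
E
```

```text
t 24.85 tcp [0.5516 0.3865 0.1612] jaw -8.49 tilt 1.76 F [-0.5  1.   0.1] M [0.06 0.04 0.01] op 85.7 q6 0.66
```

```bash
python3 - <<'E'
from h import *
o=ctrl.get_obs();print(Ro.from_rotvec(o["tool_rot"]).as_matrix()[:,2].round(4))
im=snap("top","t13")
import pickle;pickle.dump(im,open("top13.pkl","wb"))
crop(im,325,145,425,245,7,"c13t")
im=snap("side","s13b");pickle.dump(im,open("side13.pkl","wb"))
crop(im,235,275,355,345,6,"c13sb")
E
```

```text
[ 3.070e-02  1.000e-04 -9.995e-01]
```

```bash
cat > mod.py <<'E'
from h import *
import pickle
def sq(im,pts,x0,y0,s,z=.074):
    P=np.array([at_z(im,x0+x/s-.5,y0+y/s-.5,z) for x,y in pts])[:,:2]
    a=[];L=[]
    for i in range(4):
        d=P[(i+1)%4]-P[i];L.append(np.linalg.norm(d));a.append((np.degrees(np.arctan2(d[1],d[0]))+45)%90-45)
    print(P.mean(0).round(4),"L",np.round(L,4),"ang",np.round(a,1))
E
python3 - <<'E'
from mod import *
T=pickle.load(open("top13.pkl","rb"));S=pickle.load(open("side13.pkl","rb"))
sq(T,[(503,75),(612,120),(572,228),(460,183)],325,145,7)
sq(S,[(518,163),(635,157),(645,245),(528,247)],235,275,6)
sq(T,[(217,437),(310,518),(235,610),(140,525)],325,145,7)
sq(S,[(100,63),(205,68),(183,142),(68,125)],235,275,6)
E
```

```text
[ 0.5431 -0.3833] L [0.0463 0.0464 0.0471 0.0469] ang [-22.  -21.6 -21.4 -22.6]
[ 0.5453 -0.3846] L [0.0498 0.0479 0.0481 0.0455] ang [-19.  -24.3 -21.8 -22.4]
[ 0.3962 -0.2588] L [0.0473 0.0463 0.0488 0.0458] ang [-40.8 -39.5 -41.4 -41.2]
[ 0.3986 -0.2617] L [0.0451 0.0436 0.0492 0.0382] ang [-25.7 -35.3 -33.1 -42.3]
```

Call:
step_arm([
  [1,0,0,0.02,0],
  [1,0,0,0.03,0],
  [1,0,0,0.03,0],
  [1,0,-0.01,0.02,0],
  [1,0,-0.03,0.01,-1],
  [1,0,-0.04,0,-1],
  [1,0,-0.05,0,-1],
  [1,0,-0.05,0,-1],
  [1,0,-0.05,0,-1],
  [1,0,-0.05,0,-1],
  [1,0,-0.05,0,-1],
  [1,0,-0.05,0,-1],
  [1,0,-0.05,0,-1],
  [1,0,-0.05,0,-1],
  [1,0,-0.05,0,-1],
  [1,0,-0.05,0,-1],
  [1,0,-0.05,0,-1],
  [1,0,-0.04,0,0],
  [1,0,-0.02,0,0],
  [1,0,0,0,0],
])

```text
t: 27.5
tool_pos: [0.5444, -0.3316, 0.2949]
tool_rot: [2.575, 1.734, 0.051]
contact_force: [1.2, 0.5, -0.2]
opening: 0.0855
```

```bash
python3 - <<'E'
from h import *
o=st();print(Ro.from_rotvec(o["tool_rot"]).as_matrix()[:,2].round(4))
E
```

```text
t 27.5 tcp [ 0.5444 -0.3316  0.2949] jaw -22.09 tilt 2.81 F [ 1.2  0.5 -0.2] M [0.   0.06 0.02] op 85.5 q6 -0.29
[ 0.0475 -0.0121 -0.9988]
```

Call:
step_arm([
  [1,0,-0.02,-0.02,0],
  [1,0,-0.02,-0.03,0],
  [1,0,-0.01,-0.03,0],
  [1,0,0,-0.03,0],
  [1,0,0,-0.02,0],
  [1,0,0,0,0],
])

```text
t: 28.25
tool_pos: [0.5439, -0.3784, 0.1554]
tool_rot: [2.572, 1.746, 0.05]
contact_force: [-0.5, -0.8, 0.3]
opening: 0.0852
```

```bash
python3 - <<'E'
from h import *
o=st();print(Ro.from_rotvec(o["tool_rot"]).as_matrix()[:,2].round(4))
im=snap("side","s14");
crop(im,265,230,365,345,6,"c14s",[proj(im,o["tool_pos"])])
im=snap("top","t14");
crop(im,355,115,455,215,6,"c14t",[proj(im,o["tool_pos"])])
E
```

```text
t 28.25 tcp [ 0.5439 -0.3784  0.1554] jaw -21.65 tilt 2.61 F [-0.5 -0.8  0.3] M [-0.04 -0.04 -0.01] op 85.2 q6 -0.36
[ 0.0447 -0.0087 -0.999 ]
```

Call:
step_arm([
  [1,0.001,-0.005,-0.015,0],
  [1,0,0,-0.025,0],
  [1,0,0,-0.025,0],
  [1,0,0,-0.025,0],
  [1,0,0,-0.012,0],
  [1,0,0,-0.006,0],
  [1,0,0,0,0],
])

```text
t: 29.22
tool_pos: [0.5504, -0.3892, 0.0542]
tool_rot: [2.555, 1.736, 0.057]
contact_force: [0.6, 0.0, -0.7]
opening: 0.0854
```

```bash
python3 - <<'E'
from h import *
o=st();print(Ro.from_rotvec(o["tool_rot"]).as_matrix()[:,2].round(4))
im=snap("side","s15");
crop(im,265,230,365,345,6,"c15s",[proj(im,o["tool_pos"])])
E
```

```text
t 29.23 tcp [ 0.5504 -0.3892  0.0542] jaw -21.6 tilt 3.66 F [ 0.6  0.  -0.7] M [ 0.02 -0.01  0.03] op 85.4 q6 -0.37
[ 0.0597 -0.0227 -0.998 ]
```

Call:
step_arm([
  [1,-0.005,0.004,0,0],
  [1,0,0,0,0],
])

```text
t: 29.52
tool_pos: [0.5463, -0.386, 0.0568]
tool_rot: [2.551, 1.734, 0.058]
contact_force: [0.0, -0.3, 0.8]
opening: 0.0853
```

```bash
cat >> h.py <<'E'
def s2():
    o=st();print("toolz",Ro.from_rotvec(o["tool_rot"]).as_matrix()[:,2].round(4),"q",o["q"].round(3),"dq",o["dq"].round(3));return o
E
python3 - <<'E'
from h import *
s2()
E
```

```text
t 29.52 tcp [ 0.5463 -0.386   0.0568] jaw -21.59 tilt 3.88 F [ 0.  -0.3  0.8] M [-0.01  0.   -0.02] op 85.3 q6 -0.37
toolz [ 0.0627 -0.0254 -0.9977] q [-0.736  0.271  1.676  0.026  1.131 -0.369] dq [-0.    -0.004 -0.015  0.003 -0.004 -0.   ]
```

Call:
step_arm([
  [1,0,0,0,0],
  [1,0,0,0,0],
  [1,0,0,0,0],
  [1,0,0,0,0],
])

```text
t: 30.02
tool_pos: [0.5467, -0.3863, 0.0579]
tool_rot: [2.55, 1.733, 0.059]
contact_force: [0.3, 0.6, 0.2]
opening: 0.0853
```

```bash
python3 - <<'E'
from h import *
s2()
E
```

```text
t 30.02 tcp [ 0.5467 -0.3863  0.0579] jaw -21.58 tilt 3.98 F [0.3 0.6 0.2] M [ 0.02  0.05 -0.02] op 85.3 q6 -0.37
toolz [ 0.064  -0.0266 -0.9976] q [-0.736  0.27   1.675  0.026  1.131 -0.369] dq [ 0.001 -0.    -0.001  0.     0.001  0.001]
```

Call:
step_arm([
  [1,0,0,0.02,0],
  [1,0,0,0.02,0],
])

```text
t: 30.28
tool_pos: [0.5458, -0.3855, 0.0982]
tool_rot: [2.553, 1.735, 0.057]
contact_force: [0.4, -0.3, -0.3]
opening: 0.0855
```

```bash
python3 - <<'E'
from h import *
s2()
E
```

```text
t 30.27 tcp [ 0.5458 -0.3855  0.0982] jaw -21.6 tilt 3.78 F [ 0.4 -0.3 -0.3] M [-0.06  0.01  0.06] op 85.5 q6 -0.37
toolz [ 0.0614 -0.0242 -0.9978] q [-0.736  0.223  1.657  0.025  1.2   -0.368] dq [ 0.    -0.182 -0.076 -0.004  0.278  0.008]
```

Call:
step_arm([
  [1,0,0,0,0],
  [1,0,0,0,0],
])

```text
t: 30.52
tool_pos: [0.5474, -0.387, 0.1026]
tool_rot: [2.547, 1.732, 0.06]
contact_force: [-0.7, -0.5, 0.7]
opening: 0.0852
```

```bash
python3 - <<'E'
from h import *
s2()
E
```

```text
t 30.52 tcp [ 0.5474 -0.387   0.1026] jaw -21.58 tilt 4.14 F [-0.7 -0.5  0.7] M [ 0.01  0.03 -0.02] op 85.2 q6 -0.37
toolz [ 0.0662 -0.0286 -0.9974] q [-0.736  0.219  1.654  0.025  1.2   -0.368] dq [ 0.001 -0.015 -0.016 -0.     0.    -0.   ]
```

Call:
step_arm([
  [1,0,0,0.025,-5],
  [1,0,0,0.015,-10],
  [1,0,0,0,-10],
  [1,0,0,0,-10],
  [1,0,0,0,-10],
  [1,0,0,0,-10],
  [1,0,0,0,-10],
  [1,0,0,0,-10],
  [1,0,0,0,-10],
  [1,0,0,0,-10],
  [1,0,0,0,-10],
  [1,0,0,0,-10],
  [1,0,0,0,-10],
  [1,0,0,0,-10],
  [1,0,0,0,-10],
  [1,0,0,0,-10],
  [1,0,0,0,-10],
  [1,0,0,0,-10],
])

```text
t: 32.78
tool_pos: [0.5418, -0.3818, 0.1303]
tool_rot: [1.73, -2.587, -0.104]
contact_force: [0.9, -0.1, -0.1]
opening: 0.0854
```

```bash
python3 - <<'E'
from h import *
s2()
E
```

```text
t 32.77 tcp [ 0.5418 -0.3818  0.1303] jaw 157.57 tilt 4.12 F [ 0.9 -0.1 -0.1] M [ 0.01 -0.04  0.01] op 85.4 q6 2.81
toolz [-0.0598  0.0399 -0.9974] q [-0.722  0.262  1.554 -0.01   1.397  2.814] dq [-4.100e-02  1.200e-02 -1.000e-03  9.900e-02  2.400e-02  1.367e+00]
```

Call:
step_arm([
  [1,0,0,0,0],
  [1,0,0,0,0],
  [1,0,0,0.03,0],
  [1,0,0,0,0],
  [1,0,0,0.03,0],
  [1,0,0,0,0],
  [1,0,0,0.03,0],
  [1,0,0,0,0],
  [1,0,0,0,0],
])

```text
t: 33.9
tool_pos: [0.5387, -0.3786, 0.2115]
tool_rot: [1.745, -2.572, -0.125]
contact_force: [-0.4, 0.1, 1.1]
opening: 0.0853
```

```bash
python3 - <<'E'
from h import *
s2()
E
```

```text
t 33.9 tcp [ 0.5387 -0.3786  0.2115] jaw 158.36 tilt 4.94 F [-0.4  0.1  1.1] M [-0.03 -0.04 -0.06] op 85.3 q6 2.8
toolz [-0.071   0.0488 -0.9963] q [-0.721  0.198  1.49  -0.01   1.54   2.8  ] dq [ 0.    -0.007 -0.016 -0.002 -0.007 -0.004]
```

Call:
step_arm([
  [1,0,0,-0.03,0],
  [1,0,0,0,0],
  [1,0,0,-0.03,0],
  [1,0,0,0,0],
  [1,0,0,-0.03,0],
  [1,0,0,0,0],
  [1,0,0,0,0],
])

```text
t: 34.78
tool_pos: [0.5402, -0.3799, 0.1234]
tool_rot: [1.747, -2.571, -0.12]
contact_force: [0.6, -0.2, 0.5]
opening: 0.0852
```

```bash
python3 - <<'E'
from h import *
s2()
E
```

```text
t 34.77 tcp [ 0.5402 -0.3799  0.1234] jaw 158.44 tilt 4.75 F [ 0.6 -0.2  0.5] M [-0.02 -0.03  0.02] op 85.2 q6 2.8
toolz [-0.0685  0.0464 -0.9966] q [-0.721  0.27   1.557 -0.011  1.397  2.8  ] dq [ 0.     0.004  0.012  0.     0.012 -0.003]
```

Call:
step_arm([
  [1,0,0,0,0],
  [1,0,0,0,0],
  [1,0,0,0,0],
  [1,0,0,0,0],
  [1,0,0,0,0],
  [1,0,0,0,0],
])

```text
t: 35.52
tool_pos: [0.5419, -0.3813, 0.1281]
tool_rot: [1.748, -2.573, -0.11]
contact_force: [-0.7, -0.6, 0.1]
opening: 0.0851
```

```bash
python3 - <<'E'
from h import *
o=s2();print(o["effort"].round(2))
E
```

```text
t 35.52 tcp [ 0.5419 -0.3813  0.1281] jaw 158.43 tilt 4.39 F [-0.7 -0.6  0.1] M [-0.01 -0.03  0.02] op 85.1 q6 2.8
toolz [-0.0638  0.0423 -0.9971] q [-0.721  0.266  1.553 -0.011  1.399  2.8  ] dq [-0.     0.001 -0.001 -0.     0.001 -0.001]
[ 0.000e+00 -4.658e+01 -3.498e+01 -3.000e-02  2.400e-01 -0.000e+00]
```

Call:
step_arm([
  [1,0,0,-0.03,0],
  [1,0,0,-0.03,0],
])

```text
t: 35.78
tool_pos: [0.5438, -0.383, 0.0706]
tool_rot: [1.75, -2.575, -0.099]
contact_force: [-0.0, 0.2, 0.6]
opening: 0.0856
```

```bash
python3 - <<'E'
from h import *
o=s2();print(o["effort"].round(2))
E
```

```text
t 35.77 tcp [ 0.5438 -0.383   0.0706] jaw 158.42 tilt 3.97 F [-0.   0.2  0.6] M [-0.05  0.03 -0.  ] op 85.6 q6 2.8
toolz [-0.0583  0.0374 -0.9976] q [-0.721  0.326  1.582 -0.011  1.301  2.801] dq [ 0.001  0.251  0.096  0.    -0.388  0.004]
[ 4.000e-02 -4.987e+01 -3.434e+01 -3.000e-02  5.400e-01 -0.000e+00]
```

Call:
step_arm([
  [1,0,0,0,0],
  [1,0,0,0,0],
])

```text
t: 36.02
tool_pos: [0.5426, -0.382, 0.0686]
tool_rot: [1.749, -2.573, -0.106]
contact_force: [-0.6, -0.3, -0.8]
opening: 0.0854
```

```bash
python3 - <<'E'
from h import *
o=s2();print(o["effort"].round(2))
E
```

```text
t 36.02 tcp [ 0.5426 -0.382   0.0686] jaw 158.43 tilt 4.23 F [-0.6 -0.3 -0.8] M [-0.06 -0.06 -0.02] op 85.4 q6 2.8
toolz [-0.0618  0.0404 -0.9973] q [-0.721  0.328  1.584 -0.011  1.303  2.801] dq [-0.     0.006  0.013  0.002  0.002 -0.001]
[ 1.000e-02 -4.628e+01 -3.229e+01 -3.000e-02  2.500e-01  0.000e+00]
```

Call:
step_arm([
  [1,0,0,0,0],
  [1,0,0,0,0],
  [1,0,0,0,0],
  [1,0,0,0,0],
  [1,0,0,0,0],
  [1,0,0,0,0],
  [1,0,0,0,0],
  [1,0,0,0,0],
  [1,0,0,0,0],
  [1,0,0,0,0],
  [1,0,0,0,0],
  [1,0,0,0,0],
  [1,0,0,0,0],
  [1,0,0,0,0],
  [1,0,0,0,0],
  [1,0,0,0,0],
  [1,0,0,0,0],
  [1,0,0,0,0],
  [1,0,0,0,0],
  [1,0,0,0,0],
])

```text
t: 38.52
tool_pos: [0.5443, -0.3833, 0.0726]
tool_rot: [1.75, -2.575, -0.098]
contact_force: [0.1, -1.1, 0.3]
opening: 0.0853
```

```bash
python3 - <<'E'
from h import *
o=s2()
E
```

```text
t 38.52 tcp [ 0.5443 -0.3833  0.0726] jaw 158.43 tilt 3.91 F [ 0.1 -1.1  0.3] M [-0.03 -0.01 -0.02] op 85.3 q6 2.8
toolz [-0.0576  0.0367 -0.9977] q [-0.721  0.325  1.581 -0.011  1.304  2.801] dq [ 0.    -0.002 -0.001  0.001 -0.     0.002]
```

Call:
step_arm([
  [1,0,0,0.006,0],
  [1,0,0,0.012,0],
  [1,0,0,0.012,0],
  [1,0,0,0.012,0],
  [1,0,0,0.012,0],
  [1,0,0,0.012,0],
  [1,0,0,0.012,0],
  [1,0,0,0.012,0],
  [1,0,0,0.006,0],
  [1,0,0,0.003,0],
])

```text
t: 39.78
tool_pos: [0.5447, -0.3837, 0.1804]
tool_rot: [1.75, -2.575, -0.093]
contact_force: [-0.1, 0.9, 0.6]
opening: 0.0856
```

```bash
python3 - <<'E'
from h import *
o=s2()
E
```

```text
t 39.77 tcp [ 0.5447 -0.3837  0.1804] jaw 158.42 tilt 3.75 F [-0.1  0.9  0.6] M [-0.   -0.02 -0.01] op 85.6 q6 2.8
toolz [-0.0554  0.0349 -0.9979] q [-0.721  0.224  1.512 -0.01   1.471  2.799] dq [-0.001 -0.018 -0.02   0.     0.043 -0.002]
```

Call:
step_arm([
  [1,0,0,-0.015,0],
  [1,0,0,-0.025,0],
  [1,0,0,-0.025,0],
  [1,0,0,-0.012,0],
  [1,0,0,-0.006,0],
  [1,0,0,0,0],
])

```text
t: 40.52
tool_pos: [0.5427, -0.382, 0.0891]
tool_rot: [1.749, -2.574, -0.103]
contact_force: [0.7, 1.0, -0.3]
opening: 0.0851
```

```bash
python3 - <<'E'
from h import *
o=s2()
E
```

```text
t 40.52 tcp [ 0.5427 -0.382   0.0891] jaw 158.43 tilt 4.11 F [ 0.7  1.  -0.3] M [-0.   -0.1  -0.05] op 85.1 q6 2.8
toolz [-0.0601  0.039  -0.9974] q [-0.721  0.304  1.576 -0.011  1.332  2.8  ] dq [-0.001 -0.003 -0.007  0.    -0.002  0.001]
```

Call:
step_arm([
  [1,0,0,0.05,0],
  [1,0,0,0.06,0],
  [1,0,0,0,0],
  [1,0,0,0,0],
])

```text
t: 41.02
tool_pos: [0.5429, -0.3822, 0.2046]
tool_rot: [1.75, -2.575, -0.098]
contact_force: [-0.3, -0.2, -1.2]
opening: 0.0855
```

```bash
python3 - <<'E'
from h import *
o=s2()
E
```

```text
t 41.02 tcp [ 0.5429 -0.3822  0.2046] jaw 158.42 tilt 3.91 F [-0.3 -0.2 -1.2] M [-0.04 -0.01 -0.02] op 85.5 q6 2.8
toolz [-0.0575  0.0367 -0.9977] q [-0.721  0.203  1.494 -0.01   1.511  2.799] dq [ 0.001 -0.03  -0.046  0.     0.002  0.   ]
```

Call:
step_arm([
  [1,0,0,-0.008,0],
  [1,0,0,-0.012,0],
  [1,0,0,-0.012,0],
  [1,0,0,-0.012,0],
  [1,0,0,-0.012,0],
  [1,0,0,-0.012,0],
  [1,0,0,-0.012,0],
  [1,0,0,-0.008,0],
  [1,0,0,-0.004,0],
  [1,0,0,-0.002,0],
])

```text
t: 42.28
tool_pos: [0.5408, -0.3804, 0.0982]
tool_rot: [1.748, -2.573, -0.111]
contact_force: [0.4, 1.1, -0.6]
opening: 0.0854
```

```bash
python3 - <<'E'
from h import *
o=s2()
E
```

```text
t 42.27 tcp [ 0.5408 -0.3804  0.0982] jaw 158.43 tilt 4.4 F [ 0.4  1.1 -0.6] M [-0.05 -0.04 -0.01] op 85.4 q6 2.8
toolz [-0.064   0.0425 -0.997 ] q [-0.721  0.293  1.574 -0.011  1.351  2.8  ] dq [-0.     0.018  0.006  0.    -0.028  0.001]
```

Call:
step_arm([
  [1,0.001,-0.001,-0.015,0],
  [1,0,0,-0.02,0],
  [1,0,0,-0.012,0],
  [1,0,0,-0.006,0],
  [1,0,0,0,0],
])

```text
t: 42.9
tool_pos: [0.5415, -0.3811, 0.0409]
tool_rot: [1.748, -2.572, -0.112]
contact_force: [0.6, 0.9, -0.3]
opening: 0.0855
```

```bash
python3 - <<'E'
from h import *
o=s2()
E
```

```text
t 42.9 tcp [ 0.5415 -0.3811  0.0409] jaw 158.43 tilt 4.46 F [ 0.6  0.9 -0.3] M [0.02 0.04 0.  ] op 85.5 q6 2.8
toolz [-0.0647  0.0431 -0.997 ] q [-0.721  0.36   1.595 -0.011  1.263  2.801] dq [-0.    -0.001 -0.006  0.001 -0.003 -0.   ]
```

Down another 4 mm, close on the body, then press lightly against the bench so that contact squares the tool up.

Call:
step_arm([
  [0.8,0,-0.001,-0.003,0],
  [0.7,0,0,-0.001,0],
  [0.6,0,0,0,0],
  [0.55,0,0,0,0],
  [0.5,0,0,0,0],
  [0.5,0,0,0,0],
  [0.5,0,0,0,0],
], newtons=60)

```text
t: 43.78
tool_pos: [0.5418, -0.3833, 0.039]
tool_rot: [1.748, -2.572, -0.108]
contact_force: [-1.3, 0.1, -0.1]
opening: 0.0531
```

```bash
python3 - <<'E'
from h import *
o=s2()
im=snap("side","s16");
crop(im,265,230,365,345,6,"c16s",[proj(im,o["tool_pos"])])
E
```

```text
t 43.77 tcp [ 0.5418 -0.3833  0.039 ] jaw 158.44 tilt 4.34 F [-1.3  0.1 -0.1] M [-0.    0.09  0.04] op 53.1 q6 2.8
toolz [-0.0637  0.0407 -0.9971] q [-0.723  0.365  1.593 -0.012  1.259  2.8  ] dq [ 0.     0.001  0.002 -0.001  0.     0.   ]
```

```bash
python3 - <<'E'
from h import *
import pickle
S=pickle.load(open("side13.pkl","rb"))
f=lambda x,y,x0,y0,s,z:at_z(S,x0+x/s-.5,y0+y/s-.5,z).round(4)
print("before",f(485,385,235,275,6,0),f(655,387,235,275,6,0))
print("now",f(302,597,265,230,6,0),f(475,577,265,230,6,0))
print("body bottom now",f(330,540,265,230,6,.01),f(445,533,265,230,6,.01))
print("before",f(505,328,235,275,6,.01),f(640,327,235,275,6,.01))
im=snap("top","t16");
crop(im,325,115,455,235,6,"c16t",[proj(im,ctrl.get_obs()["tool_pos"])])
E
```

```text
before [ 0.4972 -0.4049  0.    ] [ 0.5629 -0.4343  0.    ]
now [ 0.5101 -0.3768  0.    ] [ 0.5841 -0.3965  0.    ]
body bottom now [ 0.5311 -0.3604  0.01  ] [ 0.579  -0.3765  0.01  ]
before [ 0.5145 -0.3878  0.01  ] [ 0.5678 -0.41    0.01  ]
```

```bash
python3 - <<'E'
from mod import *
T=pickle.load(open("top13.pkl","rb"))
f=lambda x,y,x0,y0,s,z:at_z(T,x0+x/s-.5,y0+y/s-.5,z)[:2]
a,b=f(503,75,325,145,7,.074),f(460,183,325,145,7,.074)
c,d=f(357,222,325,115,6,.074),f(330,313,325,115,6,.074)
print(c-a,d-b, np.degrees(np.arctan2(*(b-a)[::-1])),np.degrees(np.arctan2(*(d-c)[::-1])))
a,b=f(430,65,325,145,7,.01),f(380,222,325,145,7,.01)
c,d=f(305,215,325,115,6,.01),f(262,348,325,115,6,.01)
print(c-a,d-b, np.degrees(np.arctan2(*(b-a)[::-1])),np.degrees(np.arctan2(*(d-c)[::-1])))
E
```

```text
[0.00991648 0.03412526] [0.01063875 0.02940822] 157.3743846052469 162.61579571819996
[0.00985586 0.03109919] [0.01051892 0.03095619] 161.49059919035034 161.42907801946683
```

Call:
step_arm([
  [0.7,0,0,0,0],
  [0.9,0,0,0,0],
  [1,0,0,0,0],
  [1,0.003,0.01,0,0],
  [1,0.004,0.012,0,0],
  [1,0.003,0.007,0,0],
  [1,0,0,0,0],
])

```text
t: 44.75
tool_pos: [0.5536, -0.3515, 0.0392]
tool_rot: [1.75, -2.573, -0.106]
contact_force: [0.3, -0.6, -0.1]
opening: 0.0855
```

```bash
python3 - <<'E'
from h import *
o=s2()
im=snap("side","s17");
crop(im,265,230,365,345,6,"c17s",[proj(im,o["tool_pos"])])
im=snap("top","t17");
crop(im,325,115,455,235,6,"c17t",[proj(im,o["tool_pos"])])
E
```

```text
t 44.75 tcp [ 0.5536 -0.3515  0.0392] jaw 158.48 tilt 4.24 F [ 0.3 -0.6 -0.1] M [-0.03 -0.05 -0.02] op 85.5 q6 2.84
toolz [-0.0616  0.0407 -0.9973] q [-0.676  0.347  1.615 -0.007  1.253  2.844] dq [ 0.003 -0.002 -0.001 -0.001 -0.001  0.002]
```

```bash
python3 - <<'E'
from mod import *
S=pickle.load(open("side13.pkl","rb"))
sq(S,[(325,385),(435,365),(452,455),(343,462)],265,230,6)
E
```

```text
[ 0.5553 -0.3551] L [0.0497 0.0509 0.0461 0.0432] ang [ -9.3 -21.  -18.2 -17.5]
```

Call:
step_arm([
  [0.8,0,0,-0.003,0],
  [0.7,0,0,0,0],
  [0.6,0,0,0,0],
  [0.5,0,0,0,0],
  [0.5,0,0,0,0],
  [0.5,0,0,0,0],
], newtons=60)

```text
t: 45.6
tool_pos: [0.5537, -0.353, 0.0371]
tool_rot: [1.748, -2.576, -0.105]
contact_force: [0.1, 1.5, 1.8]
opening: 0.0541
```

```bash
python3 - <<'E'
from h import *
o=s2()
E
```

```text
t 45.6 tcp [ 0.5537 -0.353   0.0371] jaw 158.36 tilt 4.16 F [0.1 1.5 1.8] M [ 0.01 -0.04 -0.04] op 54.1 q6 2.84
toolz [-0.0602  0.0404 -0.9974] q [-0.678  0.351  1.614 -0.007  1.249  2.844] dq [-0.     0.001  0.001 -0.    -0.001 -0.001]
```

Call:
step_arm([
  [0.5,0,0,-0.002,0],
  [0.5,0,0,-0.002,0],
  [0.5,0,0,-0.002,0],
  [0.5,0,0,-0.002,0],
])

```text
t: 46.1
tool_pos: [0.5538, -0.3531, 0.0372]
tool_rot: [1.747, -2.574, -0.11]
contact_force: [-4.8, 4.6, 11.9]
opening: 0.0549
```

```bash
python3 - <<'E'
from h import *
o=s2()
im=snap("side","s18");
crop(im,265,230,365,345,6,"c18s",[proj(im,o["tool_pos"])])
E
```

```text
t 46.1 tcp [ 0.5538 -0.3531  0.0372] jaw 158.37 tilt 4.37 F [-4.8  4.6 11.9] M [ 0.58  0.75 -0.07] op 54.9 q6 2.84
toolz [-0.0634  0.0421 -0.9971] q [-0.678  0.353  1.611 -0.007  1.253  2.844] dq [ 0.001  0.003 -0.005 -0.001  0.007  0.001]
```

Call:
step_arm([
  [0.5,0,0,0.01,0],
  [0.5,0,0,0.02,0],
  [0.5,0,0,0.025,0],
  [0.5,0,0,0.025,0],
  [0.5,0.003,0.01,0.02,2],
  [0.5,0.005,0.02,0.005,3],
  [0.5,0.006,0.025,0,3],
  [0.5,0.006,0.025,0,3],
  [0.5,0.006,0.025,0,3],
  [0.5,0.006,0.025,0,3],
  [0.5,0.005,0.02,0,2],
  [0.5,0.003,0.012,0,0],
  [0.5,0.001,0.006,0,0],
  [0.5,0,0,0,0],
])

```text
t: 47.9
tool_pos: [0.5918, -0.168, 0.1395]
tool_rot: [2.167, -2.208, -0.119]
contact_force: [0.2, -0.7, -3.6]
opening: 0.0548
```

```bash
python3 - <<'E'
from h import *
o=s2()
im=snap("side","s19");
crop(im,240,160,360,290,6,"c19s",[proj(im,o["tool_pos"])])
E
```

```text
t 47.9 tcp [ 0.5918 -0.168   0.1395] jaw 178.96 tilt 5.13 F [ 0.2 -0.7 -3.6] M [-0.01 -0.11  0.03] op 54.8 q6 2.77
toolz [-0.0863  0.0231 -0.996 ] q [-0.392  0.159  1.657 -0.012  1.414  2.771] dq [-0.003 -0.    -0.001 -0.009 -0.002  0.004]
```

Call:
step_arm([
  [0.5,0.003,0,-0.01,-0.6],
  [0.5,0.002,0,-0.015,0],
  [0.5,0,0,-0.015,0],
  [0.5,0,0,-0.015,0],
  [0.5,0,0,-0.01,0],
  [0.5,0,0,-0.005,0],
  [0.5,0,0,0,0],
])

```text
t: 48.82
tool_pos: [0.5955, -0.17, 0.0625]
tool_rot: [2.15, -2.223, -0.124]
contact_force: [0.0, 0.3, -3.7]
opening: 0.0542
```

```bash
python3 - <<'E'
from h import *
o=s2();z=Ro.from_rotvec(o["tool_rot"]).as_matrix()[:,2];print("bottom",o["tool_pos"]+.037*z)
im=snap("side","s20");
crop(im,240,180,360,290,6,"c20s",[proj(im,o["tool_pos"])])
E
```

```text
t 48.83 tcp [ 0.5955 -0.17    0.0625] jaw 178.12 tilt 5.3 F [ 0.   0.3 -3.7] M [-0.03 -0.08 -0.02] op 54.2 q6 2.79
toolz [-0.0889  0.025  -0.9957] q [-0.393  0.254  1.688 -0.011  1.292  2.786] dq [ 0.001 -0.001 -0.007 -0.001 -0.003  0.001]
bottom [ 0.59223024 -0.16909645  0.02564242]
```

Call:
step_arm([
  [0.5,0.0015,0.002,-0.003,0],
  [0.5,0,0,-0.003,0],
  [0.5,0,0,-0.002,0],
  [0.5,0,0,0,0],
])

```text
t: 49.38
tool_pos: [0.5967, -0.1696, 0.0626]
tool_rot: [2.144, -2.221, -0.124]
contact_force: [-2.6, -1.5, -5.5]
opening: 0.0547
```

```bash
python3 - <<'E'
from h import *
o=s2();z=Ro.from_rotvec(o["tool_rot"]).as_matrix()[:,2];print("bottom",o["tool_pos"]+.037*z)
E
```

```text
t 49.38 tcp [ 0.5967 -0.1696  0.0626] jaw 178.03 tilt 5.48 F [-2.6 -1.5 -5.5] M [-0.07  0.29 -0.04] op 54.7 q6 2.79
toolz [-0.093   0.0215 -0.9954] q [-0.39   0.257  1.683 -0.016  1.296  2.792] dq [ 0.001 -0.012 -0.003  0.     0.018  0.002]
bottom [ 0.59323543 -0.16876381  0.02572552]
```

Call:
step_arm([
  [0.5,0,0,-0.003,0],
  [0.5,0,0,-0.003,0],
])

```text
t: 49.62
tool_pos: [0.597, -0.169, 0.0616]
tool_rot: [2.143, -2.221, -0.127]
contact_force: [-10.3, 2.9, 13.6]
opening: 0.0544
```

```bash
python3 - <<'E'
from h import *
o=s2();z=Ro.from_rotvec(o["tool_rot"]).as_matrix()[:,2];print("bottom",o["tool_pos"]+.037*z)
im=snap("side","s21");
crop(im,270,210,350,290,9,"c21s",[proj(im,o["tool_pos"])])
im=snap("top","t21");
crop(im,290,90,390,200,7,"c21t",[proj(im,o["tool_pos"])])
E
```

```text
t 49.62 tcp [ 0.597  -0.169   0.0616] jaw 178.01 tilt 5.59 F [-10.3   2.9  13.6] M [ 0.22  1.71 -0.27] op 54.4 q6 2.79
toolz [-0.0948  0.0226 -0.9952] q [-0.389  0.26   1.682 -0.016  1.296  2.793] dq [ 0.001  0.006 -0.005  0.001  0.013  0.004]
bottom [ 0.59345888 -0.16819953  0.0248182 ]
```

Call:
step_arm([
  [0.5,-0.001,0,0.004,0],
  [0.5,-0.003,0,0,0],
  [0.5,-0.001,0,-0.003,0],
  [0.5,0,0,-0.003,0],
  [0.5,0,0,-0.003,0],
])

```text
t: 50.35
tool_pos: [0.5939, -0.1681, 0.0586]
tool_rot: [2.146, -2.225, -0.124]
contact_force: [-3.4, 7.4, 10.0]
opening: 0.0541
```

```bash
python3 - <<'E'
from h import *
o=s2();z=Ro.from_rotvec(o["tool_rot"]).as_matrix()[:,2];print("bottom",o["tool_pos"]+.037*z)
im=snap("side","s22");
crop(im,270,210,350,290,9,"c22s",[proj(im,o["tool_pos"])])
E
```

```text
t 50.35 tcp [ 0.5939 -0.1681  0.0586] jaw 178.0 tilt 5.34 F [-3.4  7.4 10. ] M [ 0.92  1.26 -0.49] op 54.1 q6 2.79
toolz [-0.0899  0.0242 -0.9957] q [-0.391  0.254  1.694 -0.012  1.286  2.791] dq [ 0.005  0.026  0.002  0.018 -0.018  0.006]
bottom [ 0.59054735 -0.1671792   0.02171732]
```

Call:
step_arm([
  [0.5,-0.002,0.003,0.002,0],
  [0.5,0,0,-0.002,0],
  [0.5,0,0,-0.002,0],
  [0.5,0,0,-0.003,0],
])

```text
t: 50.9
tool_pos: [0.5918, -0.1652, 0.0518]
tool_rot: [2.147, -2.224, -0.122]
contact_force: [-6.5, 3.3, 13.5]
opening: 0.0544
```

```bash
python3 - <<'E'
from h import *
o=s2();z=Ro.from_rotvec(o["tool_rot"]).as_matrix()[:,2];print("bottom",o["tool_pos"]+.037*z)
E
```

```text
t 50.9 tcp [ 0.5918 -0.1652  0.0518] jaw 178.03 tilt 5.29 F [-6.5  3.3 13.5] M [ 0.37  0.69 -0.16] op 54.4 q6 2.79
toolz [-0.0892  0.0233 -0.9957] q [-0.388  0.256  1.704 -0.013  1.272  2.793] dq [ 0.003  0.011 -0.015  0.004  0.02   0.004]
bottom [ 0.58850055 -0.1643408   0.01494592]
```

Call:
step_arm([
  [0.5,-0.003,0,0.001,0],
  [0.5,-0.003,0,0,0],
  [0.5,-0.003,0,0,0],
])

```text
t: 51.28
tool_pos: [0.5902, -0.1662, 0.0535]
tool_rot: [2.154, -2.238, -0.095]
contact_force: [8.4, 0.4, -8.2]
opening: 0.0537
```

```bash
python3 - <<'E'
from h import *
o=s2();z=Ro.from_rotvec(o["tool_rot"]).as_matrix()[:,2];print("bottom",o["tool_pos"]+.037*z)
E
```

```text
t 51.27 tcp [ 0.5902 -0.1662  0.0535] jaw 177.82 tilt 4.01 F [ 8.4  0.4 -8.2] M [-0.01 -2.01 -0.37] op 53.7 q6 2.79
toolz [-0.0668  0.0205 -0.9976] q [-0.393  0.238  1.722 -0.007  1.251  2.79 ] dq [-0.013 -0.045  0.047  0.019 -0.062 -0.009]
bottom [ 0.58776197 -0.16543081  0.01659502]
```

Call:
step_arm([
  [0.5,-0.003,0,-0.001,0],
  [0.5,-0.003,0,-0.001,0],
  [0.5,-0.003,0,-0.001,0],
])

```text
t: 51.65
tool_pos: [0.5893, -0.1669, 0.054]
tool_rot: [2.16, -2.254, -0.069]
contact_force: [6.3, 1.3, -2.6]
opening: 0.0546
```

```bash
python3 - <<'E'
from h import *
o=s2();z=Ro.from_rotvec(o["tool_rot"]).as_matrix()[:,2];print("bottom",o["tool_pos"]+.037*z)
E
```

```text
t 51.65 tcp [ 0.5893 -0.1669  0.054 ] jaw 177.6 tilt 2.77 F [ 6.3  1.3 -2.6] M [ 0.25 -1.44 -0.33] op 54.6 q6 2.79
toolz [-0.0444  0.019  -0.9988] q [-0.398  0.222  1.739  0.     1.228  2.786] dq [-0.014 -0.041  0.043  0.023 -0.058 -0.01 ]
bottom [ 0.58763559 -0.16617738  0.01701758]
```

Excellent, the tilt is dropping. Continuing.

Call:
step_arm([
  [0.5,-0.003,0,-0.001,0],
  [0.5,-0.003,0,-0.001,0],
  [0.5,-0.003,0,-0.001,0],
  [0.5,-0.003,0,-0.001,0],
])

```text
t: 52.15
tool_pos: [0.5881, -0.167, 0.0551]
tool_rot: [-2.166, 2.272, 0.037]
contact_force: [8.4, 1.4, -3.4]
opening: 0.0542
```

```bash
python3 - <<'E'
from h import *
o=s2();z=Ro.from_rotvec(o["tool_rot"]).as_matrix()[:,2];print("bottom",o["tool_pos"]+.037*z)
E
```

```text
t 52.15 tcp [ 0.5881 -0.167   0.0551] jaw 177.29 tilt 1.34 F [ 8.4  1.4 -3.4] M [ 0.32 -1.41 -0.33] op 54.2 q6 2.78
toolz [-0.0143  0.0185 -0.9997] q [-0.404  0.201  1.762  0.012  1.2    2.781] dq [-0.013 -0.042  0.047  0.023 -0.058 -0.009]
bottom [ 0.58759423 -0.16633668  0.01812471]
```

Call:
step_arm([
  [0.5,-0.002,0,-0.001,0],
  [0.5,0.002,0,-0.001,0],
  [0.5,0.001,0,-0.002,0],
  [0.5,0,0,-0.002,0],
])

```text
t: 52.65
tool_pos: [0.5904, -0.167, 0.0518]
tool_rot: [-2.165, 2.271, 0.036]
contact_force: [-3.7, 3.5, 13.7]
opening: 0.0542
```

```bash
python3 - <<'E'
from h import *
o=s2();z=Ro.from_rotvec(o["tool_rot"]).as_matrix()[:,2];print("bottom",o["tool_pos"]+.037*z)
im=snap("side","s23");
crop(im,270,210,350,290,9,"c23s",[proj(im,o["tool_pos"])])
E
```

```text
t 52.65 tcp [ 0.5904 -0.167   0.0518] jaw 177.26 tilt 1.32 F [-3.7  3.5 13.7] M [ 0.63  1.46 -0.13] op 54.2 q6 2.78
toolz [-0.0129  0.0191 -0.9997] q [-0.403  0.209  1.758  0.013  1.194  2.782] dq [ 0.001  0.01  -0.011 -0.     0.007  0.   ]
bottom [ 0.58995727 -0.16629995  0.01485951]
```

Call:
step_arm([
  [0.6,0,0,0,0],
  [0.7,0,0,0,0],
  [0.85,0,0,0,0],
  [0.9,0,0,0.005,0],
  [0.9,0,0,0.015,0],
  [0.9,0,0,0.025,0],
  [0.9,0,0,0.03,0],
  [1,-0.01,-0.005,0.03,0],
  [1,-0.02,-0.01,0.02,0],
  [1,-0.02,-0.01,0.01,0],
  [1,0,0,0,0],
])

```text
t: 54.08
tool_pos: [0.5409, -0.1938, 0.2003]
tool_rot: [-2.165, 2.269, 0.021]
contact_force: [0.2, -0.3, -0.0]
opening: 0.0856
```

```bash
python3 - <<'E'
from h import *
import pickle
o=s2()
im=snap("side","s24");pickle.dump(im,open("side24.pkl","wb"))
crop(im,240,200,350,340,5,"c24s",[proj(im,o["tool_pos"])])
im=snap("top","t24");pickle.dump(im,open("top24.pkl","wb"))
crop(im,285,100,425,250,5,"c24t",[proj(im,o["tool_pos"])])
E
```

```text
t 54.08 tcp [ 0.5409 -0.1938  0.2003] jaw 177.32 tilt 0.82 F [ 0.2 -0.3 -0. ] M [-0.03 -0.08 -0.01] op 85.6 q6 2.71
toolz [-0.0048  0.0135 -0.9999] q [-0.478 -0.04   1.758  0.01   1.434  2.709] dq [ 0.014  0.004 -0.01   0.011 -0.006 -0.002]
```

Call:
step_arm([
  [1,-0.006,-0.003,0,-3],
  [1,-0.012,-0.006,0,-4],
  [1,-0.015,-0.007,0,-4],
  [1,-0.018,-0.008,0,-4],
  [1,-0.018,-0.008,0,-4],
  [1,-0.018,-0.008,0,-4],
  [1,-0.018,-0.008,-0.003,-4],
  [1,-0.015,-0.007,-0.005,-4],
  [1,-0.01,-0.005,-0.005,-4],
  [1,-0.005,-0.002,-0.003,-3],
  [1,-0.002,-0.001,0,0],
  [1,0,0,0,0],
])

```text
t: 55.68
tool_pos: [0.4007, -0.2533, 0.1736]
tool_rot: [-1.283, 2.856, 0.042]
contact_force: [-0.7, 0.2, 1.2]
opening: 0.0858
```

```bash
python3 - <<'E'
from h import *
import pickle
o=s2()
im=snap("side","s25");
crop(im,225,240,325,345,6,"c25s",[proj(im,o["tool_pos"])])
E
```

```text
t 55.67 tcp [ 0.4007 -0.2533  0.1736] jaw 138.39 tilt 1.64 F [-0.7  0.2  1.2] M [ 0.02  0.04 -0.01] op 85.8 q6 3.13
toolz [-0.0018  0.0286 -0.9996] q [-0.733 -0.266  2.005  0.02   1.423  3.132] dq [-0.001  0.003  0.003  0.001 -0.002  0.002]
```

Call:
step_arm([
  [1,0,0,0,5],
  [1,0,0,0,10],
  [1,0,0,0,10],
  [1,0,0,0,10],
  [1,0,0,0,10],
  [1,0,0,0,10],
  [1,0,0,0,10],
  [1,0,0,0,10],
  [1,0,0,0,10],
  [1,0,0,0,10],
  [1,0,0,0,10],
  [1,0,0,0,10],
  [1,0,0,0,10],
  [1,0,0,0,10],
  [1,-0.001,-0.002,0,10],
  [1,-0.001,-0.002,0,10],
  [1,-0.001,-0.002,0,10],
  [1,-0.001,-0.001,0,8],
  [1,0,0,0,5],
  [1,0,0,0,0],
])

```text
t: 58.22
tool_pos: [0.4042, -0.258, 0.1769]
tool_rot: [2.791, 1.385, -0.01]
contact_force: [-0.4, 0.1, -0.2]
opening: 0.0857
```

```bash
python3 - <<'E'
from h import *
import pickle
o=s2()
im=snap("top","t25");
crop(im,320,180,420,260,6,"c25t",[proj(im,o["tool_pos"])])
E
```

```text
t 58.23 tcp [ 0.4042 -0.258   0.1769] jaw -37.19 tilt 1.5 F [-0.4  0.1 -0.2] M [-0.03  0.03 -0.02] op 85.7 q6 -0.06
toolz [ 0.0055 -0.0257 -0.9997] q [-0.714 -0.281  2.012 -0.016  1.39  -0.062] dq [ 0.005  0.002 -0.     0.001  0.001 -0.002]
```

Call:
step_arm([
  [1,-0.005,-0.002,-0.01,-3.5],
  [1,-0.001,0,-0.02,0],
  [1,0,0,-0.025,0],
  [1,0,0,-0.025,0],
  [1,0,0,-0.02,0],
  [1,0,0,-0.015,0],
  [1,0,0,-0.01,0],
  [1,0,0,-0.005,0],
  [1,0,0,0,0],
])

```text
t: 59.4
tool_pos: [0.4005, -0.2607, 0.0454]
tool_rot: [2.835, 1.282, -0.007]
contact_force: [-1.0, -0.8, 0.5]
opening: 0.0856
```

```bash
python3 - <<'E'
from h import *
o=s2()
im=snap("side","s26");
crop(im,225,240,325,345,6,"c26s",[proj(im,o["tool_pos"])])
E
```

```text
t 59.4 tcp [ 0.4005 -0.2607  0.0454] jaw -41.3 tilt 1.75 F [-1.  -0.8  0.5] M [ 0.01 -0.03  0.  ] op 85.6 q6 0.01
toolz [ 0.0081 -0.0295 -0.9995] q [-0.723 -0.122  2.114 -0.019  1.125  0.006] dq [ 0.001 -0.005 -0.009  0.001 -0.005  0.001]
```

Call:
step_arm([
  [1,-0.003,0,-0.006,0],
  [0.85,0,0,-0.003,0],
  [0.7,0,0,0,0],
  [0.6,0,0,0,0],
  [0.5,0,0,0,0],
  [0.5,0,0,0,0],
  [0.5,0,0,0,0],
], newtons=60)

```text
t: 60.32
tool_pos: [0.398, -0.2613, 0.0379]
tool_rot: [2.833, 1.282, -0.006]
contact_force: [-0.4, 1.0, 1.4]
opening: 0.0536
```

```bash
python3 - <<'E'
from h import *
o=s2()
im=snap("side","s27");
crop(im,225,240,325,345,6,"c27s",[proj(im,o["tool_pos"])])
E
```

```text
t 60.33 tcp [ 0.398  -0.2613  0.0379] jaw -41.3 tilt 1.85 F [-0.4  1.   1.4] M [ 0.19  0.24 -0.01] op 53.6 q6 0.0
toolz [ 0.0095 -0.0309 -0.9995] q [-7.270e-01 -1.150e-01  2.122e+00 -1.900e-02  1.107e+00  2.000e-03] dq [ 0.     0.     0.001 -0.003  0.    -0.002]
```

Call:
step_arm([
  [0.5,0,0,0.01,0],
  [0.5,0,0,0.02,0],
  [0.5,0,0,0.03,0],
  [0.5,0,0,0.03,0],
  [0.5,0.004,0.006,0.015,1],
  [0.5,0.008,0.012,0.005,3],
  [0.5,0.013,0.019,0,4],
  [0.5,0.015,0.022,0,4],
  [0.5,0.018,0.026,0,4],
  [0.5,0.018,0.026,0,4],
  [0.5,0.018,0.026,0,4],
  [0.5,0.018,0.026,0,4],
  [0.5,0.018,0.026,0,4],
  [0.5,0.018,0.026,0,4],
  [0.5,0.015,0.022,0,3],
  [0.5,0.011,0.016,0,0],
  [0.5,0.007,0.011,0,0],
  [0.5,0.003,0.005,0,0],
  [0.5,0,0,0,0],
])

```text
t: 62.75
tool_pos: [0.5774, 0.0337, 0.1301]
tool_rot: [2.212, 2.227, -0.019]
contact_force: [-0.5, -0.7, -3.9]
opening: 0.0535
```

```bash
python3 - <<'E'
from h import *
o=s2();z=Ro.from_rotvec(o["tool_rot"]).as_matrix()[:,2];print("bottom",o["tool_pos"]+.037*z)
im=snap("side","s28");
crop(im,230,150,350,290,5,"c28s",[proj(im,o["tool_pos"])])
E
```

```text
t 62.75 tcp [0.5774 0.0337 0.1301] jaw 0.38 tilt 0.72 F [-0.5 -0.7 -3.9] M [-0.02 -0.05 -0.03] op 53.5 q6 -0.07
toolz [-0.0066 -0.0108 -0.9999] q [-0.065  0.031  1.809 -0.012  1.307 -0.069] dq [-0.003 -0.     0.003 -0.005  0.002  0.004]
bottom [0.57715024 0.03327743 0.09311876]
```

```bash
python3 - <<'E'
from h import *
import pickle
S=pickle.load(open("side24.pkl","rb"))
for p in[(205,300),(310,280)]:
    print(at_z(S,230+p[0]/5-.5,150+p[1]/5-.5,.103).round(4))
for p in[(203,316),(310,295)]:
    print(at_z(S,230+p[0]/5-.5,150+p[1]/5-.5,.093).round(4))
E
```

```text
[0.5475 0.0022 0.103 ]
[ 0.614  -0.0034  0.103 ]
[5.455e-01 1.000e-04 9.300e-02]
[ 0.6137 -0.0052  0.093 ]
```

Call:
step_arm([
  [0.5,0.006,-0.003,0,-1],
  [0.5,0.008,-0.004,-0.01,-1],
  [0.5,0.004,-0.002,-0.015,0],
  [0.5,0,0,-0.015,0],
  [0.5,0,0,-0.01,0],
  [0.5,0,0,-0.005,0],
  [0.5,0,0,0,0],
])

```text
t: 63.68
tool_pos: [0.5949, 0.022, 0.0696]
tool_rot: [2.258, 2.183, -0.023]
contact_force: [1.1, 0.7, -3.1]
opening: 0.0537
```

```bash
python3 - <<'E'
from h import *
o=s2();z=Ro.from_rotvec(o["tool_rot"]).as_matrix()[:,2];print("bottom",o["tool_pos"]+.037*z)
im=snap("side","s29");
crop(im,240,170,330,260,8,"c29s",[proj(im,o["tool_pos"])])
E
```

```text
t 63.67 tcp [0.5949 0.022  0.0696] jaw -1.95 tilt 0.84 F [ 1.1  0.7 -3.1] M [0.03 0.01 0.  ] op 53.7 q6 -0.04
toolz [-0.0101 -0.0107 -0.9999] q [-0.083  0.142  1.801 -0.012  1.208 -0.044] dq [ 0.     0.001 -0.003  0.001 -0.004  0.   ]
bottom [0.59451215 0.02157634 0.0326124 ]
```

Call:
step_arm([
  [0.5,0.002,0.0005,-0.005,0],
  [0.5,0,0,-0.005,0],
  [0.5,0,0,-0.004,0],
  [0.5,0,0,-0.002,0],
])

```text
t: 64.22
tool_pos: [0.5987, 0.0226, 0.0549]
tool_rot: [2.256, 2.181, -0.018]
contact_force: [0.3, 0.2, -4.5]
opening: 0.0532
```

```bash
python3 - <<'E'
from h import *
o=s2();z=Ro.from_rotvec(o["tool_rot"]).as_matrix()[:,2];print("bottom",o["tool_pos"]+.037*z)
E
```

```text
t 64.22 tcp [0.5987 0.0226 0.0549] jaw -1.93 tilt 0.71 F [ 0.3  0.2 -4.5] M [-0.01  0.   -0.02] op 53.2 q6 -0.04
toolz [-0.0056 -0.011  -0.9999] q [-0.081  0.167  1.801 -0.012  1.178 -0.043] dq [ 0.001  0.022  0.004 -0.    -0.028 -0.001]
bottom [0.59846088 0.02218639 0.01787791]
```

Nothing touched yet and the flange is already below the rib tops, so it is in the seat. Lowering the last millimetres.

Call:
step_arm([
  [0.5,-0.001,0,-0.002,0],
  [0.5,0,0,-0.002,0],
  [0.5,0,0,-0.002,0],
])

```text
t: 64.6
tool_pos: [0.5986, 0.023, 0.0527]
tool_rot: [2.256, 2.181, -0.017]
contact_force: [-7.4, 0.8, 9.7]
opening: 0.0537
```

```bash
python3 - <<'E'
from h import *
o=s2();z=Ro.from_rotvec(o["tool_rot"]).as_matrix()[:,2];print("bottom",o["tool_pos"]+.037*z)
im=snap("side","s30");
crop(im,240,170,330,260,8,"c30s",[proj(im,o["tool_pos"])])
E
```

```text
t 64.6 tcp [0.5986 0.023  0.0527] jaw -1.93 tilt 0.68 F [-7.4  0.8  9.7] M [-0.16  1.07 -0.06] op 53.7 q6 -0.04
toolz [-0.0052 -0.0106 -0.9999] q [-0.081  0.169  1.802 -0.012  1.174 -0.042] dq [ 0.002  0.007 -0.008 -0.001  0.01   0.001]
bottom [0.5984528  0.02259515 0.01570972]
```

Call:
step_arm([
  [0.5,-0.002,0,0,0],
  [0.5,-0.001,0,-0.001,0],
  [0.5,0,0,-0.001,0],
])

```text
t: 65.03
tool_pos: [0.5982, 0.0228, 0.0526]
tool_rot: [2.253, 2.177, -0.009]
contact_force: [-2.5, 1.7, 2.8]
opening: 0.0534
```

```bash
python3 - <<'E'
from h import *
o=s2();z=Ro.from_rotvec(o["tool_rot"]).as_matrix()[:,2];print("bottom",o["tool_pos"]+.037*z)
E
```

```text
t 65.03 tcp [0.5982 0.0228 0.0526] jaw -1.96 tilt 0.63 F [-2.5  1.7  2.8] M [ 0.16  0.21 -0.03] op 53.4 q6 -0.04
toolz [ 0.0022 -0.0108 -0.9999] q [-0.081  0.164  1.808 -0.012  1.166 -0.042] dq [ 0.     0.005 -0.005  0.003  0.001  0.002]
bottom [0.59832157 0.02240997 0.01558869]
```

Call:
step_arm([
  [0.6,0,0,0,0],
  [0.7,0,0,0,0],
  [0.85,0,0,0,0],
  [0.9,0,0,0.005,0],
  [0.9,0,0,0.015,0],
  [0.9,0,0,0.025,0],
  [0.9,0,0,0.03,0],
  [1,-0.005,0.005,0.03,3],
  [1,-0.01,0.01,0.02,7],
  [1,-0.01,0.015,0.005,8],
  [1,-0.01,0.02,0,8],
  [1,-0.01,0.02,0,8],
  [1,-0.01,0.02,0,8],
  [1,-0.01,0.02,0,8],
  [1,-0.01,0.02,0,8],
  [1,-0.01,0.02,0,8],
  [1,-0.01,0.02,0,8],
  [1,-0.01,0.01,0,8],
  [1,0,0,0,5],
  [1,0,0,0,0],
])

```text
t: 67.53
tool_pos: [0.4921, 0.2085, 0.2101]
tool_rot: [0.056, 3.113, 0.026]
contact_force: [-0.7, 0.0, -0.0]
opening: 0.0855
```

```bash
python3 - <<'E'
from h import *
import pickle
o=s2()
im=snap("side","s31");pickle.dump(im,open("side31.pkl","wb"))
crop(im,240,160,340,290,6,"c31s",[proj(im,o["tool_pos"])])
im=snap("top","t31");pickle.dump(im,open("top31.pkl","wb"))
crop(im,180,100,360,200,4,"c31t",[proj(im,o["tool_pos"])])
E
```

```text
t 67.53 tcp [0.4921 0.2085 0.2101] jaw 87.96 tilt 1.87 F [-0.7  0.  -0. ] M [ 0.   -0.01 -0.03] op 85.5 q6 -1.28
toolz [ 0.0282  0.0163 -0.9995] q [ 0.257 -0.174  1.866  0.009  1.419 -1.279] dq [ 0.007 -0.012 -0.002  0.002  0.006 -0.003]
```

```bash
python3 - <<'E'
from h import *
import pickle
y=np.radians(-1.73);R=np.array([[np.cos(y),-np.sin(y)],[np.sin(y),np.cos(y)]])
def pts(im,c,col):
    out=[]
    for h,z in((.038,.024),(.0415,.024),(.027,.088)):
        for sx in np.linspace(-1,1,9):
            for q in((sx,1),(sx,-1),(1,sx),(-1,sx)):
                xy=np.array(c)+R@(np.array(q)*h); out.append((*proj(im,[*xy,z]),(0,0,255) if h==.038 else (0,200,0) if h>.04 else (255,0,0)))
    return out
T=pickle.load(open("top31.pkl","rb"));S=pickle.load(open("side31.pkl","rb"))
crop(T,235,125,345,175,7,"ov_t",pts(T,(.6002,.0242),0)+pts(T,(.5944,-.166),0))
crop(S,255,190,335,275,8,"ov_s",pts(S,(.5969,.0242),0)+pts(S,(.5911,-.166),0))
E
```

Call:
step_arm([
  [1,-0.006,0.004,0,2],
  [1,-0.012,0.008,0,3],
  [1,-0.015,0.01,0,4],
  [1,-0.015,0.01,0,4],
  [1,-0.015,0.01,0,4],
  [1,-0.013,0.008,0,4],
  [1,-0.01,0.006,0,3],
  [1,-0.006,0.004,0,2],
  [1,-0.004,0.002,0,0],
  [1,-0.002,0.001,0,0],
  [1,0,0,0,0],
])

```text
t: 69.0
tool_pos: [0.3866, 0.2748, 0.2096]
tool_rot: [-0.685, 3.044, 0.036]
contact_force: [0.3, 0.4, 0.1]
opening: 0.0854
```

```bash
python3 - <<'E'
from h import *
import pickle
o=s2()
im=snap("side","s32")
crop(im,150,80,250,220,6,"c32s",[proj(im,o["tool_pos"])])
im=snap("top","t32")
crop(im,110,180,210,260,7,"c32t",[proj(im,o["tool_pos"])])
E
```

```text
t 69.0 tcp [0.3866 0.2748 0.2096] jaw 115.36 tilt 1.8 F [0.3 0.4 0.1] M [-0.04 -0.02 -0.03] op 85.4 q6 -1.56
toolz [ 0.0155  0.0274 -0.9995] q [ 0.45  -0.329  1.994  0.018  1.451 -1.565] dq [-0.004  0.001 -0.001 -0.004 -0.     0.002]
```

Call:
step_arm([
  [1,0,0,-0.01,1.8],
  [1,0,0,-0.015,0],
  [1,0,0,-0.015,0],
  [1,0,0,-0.012,0],
  [1,0,0,-0.006,0],
  [1,0,0,0,0],
])

```text
t: 69.85
tool_pos: [0.3859, 0.2738, 0.1454]
tool_rot: [-0.735, 3.037, 0.036]
contact_force: [-0.3, -0.2, 0.7]
opening: 0.0857
```

```bash
python3 - <<'E'
from h import *
import pickle
o=s2()
im=snap("side","s33")
crop(im,150,80,250,220,6,"c33s",[proj(im,o["tool_pos"])])
E
```

```text
t 69.85 tcp [0.3859 0.2738 0.1454] jaw 117.21 tilt 1.63 F [-0.3 -0.2  0.7] M [-0.06  0.03 -0.01] op 85.7 q6 -1.6
toolz [ 0.0113  0.0261 -0.9996] q [ 0.448 -0.273  2.059  0.019  1.334 -1.602] dq [-0.     0.001 -0.004 -0.001 -0.004  0.002]
```

```bash
python3 - <<'E'
from h import *
import pickle
S=pickle.load(open("side31.pkl","rb"));T=pickle.load(open("top31.pkl","rb"))
for z,X in((.143,None),):
  for p in [(192.7,165.2),(182,172.5),(203.5,159)]: print(at_z(S,*p,z).round(4))
for yy in(.270,.274,.278): print(proj(S,(.386,yy,.137)),proj(T,(.386,yy,.137)))
crop(S,165,145,225,215,11,"key_s")
E
```

```text
[0.3856 0.2621 0.143 ]
[0.3421 0.2339 0.143 ]
[0.4292 0.2849 0.143 ]
(np.float64(192.26725852903013), np.float64(165.50520096506568)) (np.float64(155.45443041082436), np.float64(219.74913142950223))
(np.float64(191.92716484238127), np.float64(164.88701536119214)) (np.float64(153.91612333405754), np.float64(219.72209569551356))
(np.float64(191.5884287676334), np.float64(164.27122831634517)) (np.float64(152.37860585781718), np.float64(219.69501157374182))
```

Call:
step_arm([
  [1,0,0,-0.008,0],
  [0.9,0,0,-0.01,0],
  [0.8,0,0,-0.006,0],
  [0.7,0,0,-0.003,0],
  [0.6,0,0,0,0],
])

```text
t: 70.53
tool_pos: [0.3867, 0.2742, 0.118]
tool_rot: [-0.734, 3.034, 0.036]
contact_force: [0.4, 0.2, -0.3]
opening: 0.0509
```

```bash
python3 - <<'E'
from h import *
import pickle
o=s2()
im=snap("side","s34")
crop(im,150,100,250,220,6,"c34s",[proj(im,o["tool_pos"])])
E
```

```text
t 70.53 tcp [0.3867 0.2742 0.118 ] jaw 117.22 tilt 1.75 F [ 0.4  0.2 -0.3] M [-0.05  0.04 -0.02] op 50.9 q6 -1.6
toolz [ 0.0136  0.0273 -0.9995] q [ 0.448 -0.241  2.081  0.019  1.277 -1.603] dq [-0.    -0.001 -0.003 -0.    -0.003 -0.001]
```

Call:
step_arm([
  [0.5,0,0,-0.003,0],
  [0.35,0,0,0,0],
  [0.25,0,0,0,0],
  [0.15,0,0,0,0],
  [0.1,0,0,0,0],
  [0.1,0,0,0,0],
], newtons=60)

```text
t: 71.32
tool_pos: [0.3873, 0.2746, 0.1159]
tool_rot: [-0.734, 3.032, 0.037]
contact_force: [0.2, 1.0, -0.5]
opening: 0.0151
```

```bash
python3 - <<'E'
from h import *
o=s2()
E
```

```text
t 71.33 tcp [0.3873 0.2746 0.1159] jaw 117.23 tilt 1.85 F [ 0.2  1.  -0.5] M [0.   0.04 0.02] op 15.1 q6 -1.6
toolz [ 0.0154  0.0284 -0.9995] q [ 0.449 -0.238  2.083  0.02   1.271 -1.603] dq [ 0.001 -0.     0.001  0.    -0.001  0.001]
```

Call:
step_arm([
  [0.1,0,0,0.01,0],
  [0.1,0,0,0.02,0],
  [0.1,0,0,0.025,0],
  [0.1,0,0,0.025,0],
  [0.1,0,0,0.02,0],
  [0.1,0,0,0.01,0],
  [0.1,0,0,0,0],
], newtons=60)

```text
t: 72.2
tool_pos: [0.3857, 0.2733, 0.2295]
tool_rot: [-0.734, 3.035, 0.034]
contact_force: [1.1, -0.3, -1.6]
opening: 0.015
```

```bash
python3 - <<'E'
from h import *
import pickle
o=s2()
im=snap("side","s35")
crop(im,150,60,250,200,6,"c35s",[proj(im,o["tool_pos"])])
E
```

```text
t 72.2 tcp [0.3857 0.2733 0.2295] jaw 117.22 tilt 1.65 F [ 1.1 -0.3 -1.6] M [-0.03 -0.02 -0.02] op 15.0 q6 -1.6
toolz [ 0.0129  0.0258 -0.9996] q [ 0.448 -0.344  1.972  0.018  1.491 -1.599] dq [-0.001  0.002  0.014  0.     0.003 -0.001]
```

```bash
python3 - <<'E'
from h import *
import pickle
for f in("top0.pkl","top31.pkl"):
    T=pickle.load(open(f,"rb"));h=cv2.cvtColor(T["color"],cv2.COLOR_RGB2GRAY).astype(float)
    for th in(150,175,195):
        yy,xx=np.mgrid[130:147,186:206]; w=np.clip(th-h[130:147,186:206],0,None); m=((xx-195.6)**2+(yy-138)**2<36)&(abs(xx-195.6+ (yy-138)*.33)<3.2); w=w*m
        c=np.array([(w*xx).sum(),(w*yy).sum()])/w.sum();C=np.cov(np.stack([xx.ravel(),yy.ravel()]),aweights=w.ravel());e,v=np.linalg.eigh(C);v=v[:,1]
        p1=at_z(T,*(c+3*v),.042);p2=at_z(T,*(c-3*v),.042);print(f,th,c.round(2),(np.degrees(np.arctan2(*(p1-p2)[1::-1]))+90)%180-90,((p1+p2)/2).round(4))
S=pickle.load(open("side31.pkl","rb"));print(proj(S,(.6222,.194,.042)),proj(S,(.619,.194,.042)))
E
```

```text
top0.pkl 150 [195.38 137.72] -15.503727321195612 [0.6235 0.1939 0.042 ]
top0.pkl 175 [195.46 137.74] -16.64056115386171 [0.6234 0.1936 0.042 ]
top0.pkl 195 [195.47 137.72] -16.64213809180245 [0.6234 0.1936 0.042 ]
top31.pkl 150 [195.41 137.65] -15.938494817706754 [0.6237 0.1938 0.042 ]
top31.pkl 175 [195.48 137.67] -16.34719839506701 [0.6236 0.1936 0.042 ]
top31.pkl 195 [195.49 137.71] -16.469594737433454 [0.6235 0.1936 0.042 ]
(np.float64(267.8345976606341), np.float64(186.26208668415293)) (np.float64(266.9642180478374), np.float64(186.46486973820356))
```

Call:
step_arm([
  [0.1,0,0,0.01,0],
  [0.1,0,0,0.015,0],
  [0.1,0.005,-0.002,0.01,-1],
  [0.1,0.012,-0.004,0,-3],
  [0.1,0.02,-0.007,0,-4],
  [0.1,0.02,-0.007,0,-4],
  [0.1,0.02,-0.007,0,-4],
  [0.1,0.02,-0.007,0,-4],
  [0.1,0.02,-0.007,0,-4],
  [0.1,0.02,-0.007,0,-4],
  [0.1,0.02,-0.007,0,-4],
  [0.1,0.02,-0.007,0,-4],
  [0.1,0.018,-0.006,0,-4],
  [0.1,0.012,-0.004,0,-3],
  [0.1,0.006,-0.002,0,-1],
  [0.1,0.003,-0.001,0,0],
  [0.1,0,0,0,0],
])

```text
t: 74.38
tool_pos: [0.6151, 0.1881, 0.2571]
tool_rot: [0.539, 3.08, 0.015]
contact_force: [0.4, -0.7, -1.9]
opening: 0.0147
```

```bash
python3 - <<'E'
from h import *
import pickle
o=s2()
E
```

```text
t 74.38 tcp [0.6151 0.1881 0.2571] jaw 70.14 tilt 0.99 F [ 0.4 -0.7 -1.9] M [-0.07  0.03  0.05] op 14.7 q6 -1.05
toolz [ 0.0159  0.0069 -0.9999] q [ 0.179  0.07   1.552  0.004  1.503 -1.045] dq [0.    0.001 0.002 0.001 0.001 0.   ]
```

Call:
step_arm([
  [0.1,0.002,0.001,-0.01,2],
  [0.1,0.002,0.001,-0.015,1.3],
  [0.1,0,0,-0.015,0],
  [0.1,0,0,-0.015,0],
  [0.1,0,0,-0.01,0],
  [0.1,0,0,-0.006,0],
  [0.1,0,0,0,0],
])

```text
t: 75.25
tool_pos: [0.6171, 0.1907, 0.179]
tool_rot: [0.442, 3.099, 0.014]
contact_force: [-0.1, 0.1, -2.5]
opening: 0.0151
```

```bash
python3 - <<'E'
from h import *
import pickle
o=s2();z=Ro.from_rotvec(o["tool_rot"]).as_matrix()[:,2];tip=o["tool_pos"]+.106*z;print("tip",tip)
im=snap("side","s36")
crop(im,235,110,305,210,8,"c36s",[proj(im,tip)])
im=snap("top","t36")
crop(im,165,100,245,170,9,"c36t",[proj(im,tip)])
E
```

```text
t 75.25 tcp [0.6171 0.1907 0.179 ] jaw 73.76 tilt 0.8 F [-0.1  0.1 -2.5] M [ 0.04  0.01 -0.01] op 15.1 q6 -1.11
toolz [ 0.0119  0.0075 -0.9999] q [ 0.182  0.128  1.621  0.005  1.379 -1.106] dq [ 0.002 -0.004 -0.009  0.001 -0.006 -0.001]
tip [0.61837559 0.19153167 0.0730474 ]
```

```bash
python3 - <<'E'
from h import *
im=ctrl.get_image("side")
o=ctrl.get_obs()
a=at_z(im,266.3,180,.073);b=at_z(im,269.1,186.9,.042);print("blade front edge mid",a,"slot",b)
crop(im,252,160,292,200,16,"c37s",[proj(im,(.6225,.1925,.042))],5)
E
```

```text
blade front edge mid [0.61390746 0.18903185 0.073     ] slot [0.62470083 0.18898984 0.042     ]
```

```bash
python3 - <<'E'
from h import *
im=ctrl.get_image("top")
crop(im,183,122,213,152,20,"c38t",[],5)
w=at_z(im,193.2,133.2,.097);print(w); d=np.array([np.cos(np.radians(-16.3)),np.sin(np.radians(-16.3))]);print(w[:2]-.0095*d)
for x in(.615,.6184): print(proj(im,(x,.1925,.097)),proj(im,(x,.1925,.073)))
E
```

```text
[0.62306282 0.18887979 0.097     ]
[0.61394467 0.19154612]
(np.float64(191.7744502361166), np.float64(136.08126912680913)) (np.float64(193.55981824199853), np.float64(138.11067595328487))
(np.float64(191.82037157679008), np.float64(134.8611243425286)) (np.float64(193.60388550462875), np.float64(136.91794494191905))
```

Call:
step_arm([
  [0.1,0.005,0,-0.008,0],
  [0.1,0.004,0,-0.008,0],
  [0.1,0,0,-0.004,0],
  [0.1,0,0,0,0],
])

```text
t: 75.95
tool_pos: [0.628, 0.1909, 0.1599]
tool_rot: [0.442, 3.096, 0.016]
contact_force: [-0.5, -0.4, -2.1]
opening: 0.015
```

```bash
python3 - <<'E'
from h import *
o=s2()
im=ctrl.get_image("side")
crop(im,252,160,292,200,16,"c39s",[],5)
im=ctrl.get_image("top")
crop(im,183,122,213,152,20,"c39t",[],5)
E
```

```text
t 75.95 tcp [0.628  0.1909 0.1599] jaw 73.76 tilt 1.01 F [-0.5 -0.4 -2.1] M [ 0.03 -0.04  0.03] op 15.0 q6 -1.11
toolz [ 0.0155  0.0082 -0.9998] q [ 0.179  0.165  1.613  0.005  1.347 -1.109] dq [ 0.     0.005 -0.006  0.002 -0.002  0.   ]
```

```bash
python3 - <<'E'
from h import *
im=ctrl.get_image("side")
for z in(.050,.054,.058): print(z,at_z(im,269.2,183.5,z).round(4))
print(at_z(im,269.1,186.9,.042).round(4), at_z(im,269.1,185.9,.042).round(4))
# shoulders z=tip+24
print("shoulder",at_z(im,269.2,177.5,.078).round(4))
g=cv2.cvtColor(im["color"],cv2.COLOR_RGB2GRAY);print(g[174:197,266:274])
# screw head outline model in side: top circle r23 at z .042 for candidate centres
import pickle
S=pickle.load(open("side31.pkl","rb"));T=pickle.load(open("top31.pkl","rb"))
a=np.linspace(0,2*np.pi,40)
def ring(im,c): return [(*proj(im,(c[0]+.023*np.cos(t),c[1]+.023*np.sin(t),.042)),(0,0,255)) for t in a]
crop(S,252,170,292,200,16,"ringS",ring(S,(.6235,.1936))+[(p[0],p[1],(255,0,0)) for p in ring(S,(.6247,.189))],5)
crop(T,183,125,210,152,20,"ringT",ring(T,(.6235,.1936))+[(p[0],p[1],(255,0,0)) for p in ring(T,(.6247,.189))],5)
E
```

```text
0.05 [0.6283 0.1968 0.05  ]
0.054 [0.6259 0.1916 0.054 ]
0.058 [0.6236 0.1864 0.058 ]
[0.6247 0.189  0.042 ] [0.627  0.1944 0.042 ]
shoulder [0.6257 0.1923 0.078 ]
[[ 51  58 139 183 170 138  51  60]
 [ 66  72 143 180 167 137  70 123]
 [ 99 109 144 176 165 150 134 154]
 [171 226 192 178 161 165 226 164]
 [201 255 222 177 159 159 244 192]
 [163 179 169 166 163 163 176 142]
 [164 166 162 165 165 166 168 138]
 [167 171 167 166 166 168 170 139]
 [165 169 166 165 165 167 167 135]
 [160 166 175 174 177 177 179 148]
 [205 200 199 192 215 217 230 222]
 [234 229 219 209 231 228 238 240]
 [210 215 212 211 212 193 195 202]
 [146 150 150 152 151 146 143 157]
 [149 143 144 144 146 145 135 156]
 [158 144 143 144 143 146 135 154]
 [167 152 150 148 149 152 145 143]
 [171 162 161 156 155 154 145 131]
 [157 157 156 153 149 144 138 126]
 [147 156 156 152 148 141 128 113]
 [118 132 133 130 125 122 118 110]
 [122  95  96  88  85 119 144 189]
 [200 157 177 139 139 173 184 232]]
```

Call:
step_arm([
  [0.1,-0.001,0,-0.006,0],
  [0.1,0,0,-0.005,0],
  [0.1,0,0,-0.003,0],
  [0.1,0,0,-0.002,0],
], newtons=80)

```text
t: 76.6
tool_pos: [0.6283, 0.1911, 0.1467]
tool_rot: [0.441, 3.091, 0.018]
contact_force: [-1.7, -0.2, 9.3]
opening: 0.0148
```

```bash
python3 - <<'E'
from h import *
o=s2()
im=ctrl.get_image("side")
crop(im,252,160,292,200,16,"c40s",[],5)
E
```

```text
t 76.6 tcp [0.6283 0.1911 0.1467] jaw 73.77 tilt 1.26 F [-1.7 -0.2  9.3] M [-0.22  0.64  0.03] op 14.8 q6 -1.11
toolz [ 0.0202  0.0088 -0.9998] q [ 0.18   0.175  1.625  0.005  1.32  -1.109] dq [-0.     0.006 -0.001 -0.001 -0.017 -0.001]
```

Call:
step_arm([
  [0.1,0,-0.0015,0,0],
  [0.1,0,-0.001,-0.002,0],
  [0.1,0,0,-0.002,0],
])

```text
t: 77.03
tool_pos: [0.6283, 0.1886, 0.1424]
tool_rot: [0.441, 3.091, 0.019]
contact_force: [-0.0, 0.7, -2.1]
opening: 0.0144
```

```bash
python3 - <<'E'
from h import *
o=s2()
E
```

```text
t 77.03 tcp [0.6283 0.1886 0.1424] jaw 73.77 tilt 1.28 F [-0.   0.7 -2.1] M [-0.04  0.02 -0.02] op 14.4 q6 -1.11
toolz [ 0.0204  0.0091 -0.9997] q [ 0.176  0.177  1.63   0.006  1.313 -1.113] dq [ 0.003  0.018  0.017  0.001 -0.032 -0.002]
```

It dropped with no contact force, so the blade is in the slot. Going deeper.

Call:
step_arm([
  [0.1,0,0,-0.003,0],
  [0.1,0,0,-0.003,0],
  [0.1,0,0,-0.002,0],
])

```text
t: 77.4
tool_pos: [0.6287, 0.1885, 0.1348]
tool_rot: [0.441, 3.091, 0.018]
contact_force: [-3.3, -0.7, 10.2]
opening: 0.0151
```

```bash
python3 - <<'E'
from h import *
o=s2()
im=ctrl.get_image("side")
crop(im,252,160,292,200,16,"c41s",[],5)
E
```

```text
t 77.4 tcp [0.6287 0.1885 0.1348] jaw 73.77 tilt 1.3 F [-3.3 -0.7 10.2] M [-0.17  0.69  0.06] op 15.1 q6 -1.11
toolz [ 0.0208  0.009  -0.9997] q [ 0.176  0.185  1.635  0.005  1.3   -1.113] dq [-0.     0.005 -0.005 -0.002 -0.013  0.002]
```

Call:
step_arm([
  [0.1,0,0,0.001,-5],
  [0.1,-0.0004,-0.0005,0,-8],
  [0.1,-0.0004,-0.0005,0,-8],
  [0.1,0,0,0,0],
])

```text
t: 77.95
tool_pos: [0.6269, 0.1871, 0.1356]
tool_rot: [1.011, 2.955, 0.009]
contact_force: [0.2, 0.3, -1.2]
opening: 0.0144
```

```bash
python3 - <<'E'
from h import *
o=s2()
E
```

```text
t 77.95 tcp [0.6269 0.1871 0.1356] jaw 52.24 tilt 1.13 F [ 0.2  0.3 -1.2] M [-0.1   0.13  0.06] op 14.4 q6 -0.73
toolz [ 1.980e-02 -5.000e-04 -9.998e-01] q [ 0.178  0.181  1.637 -0.004  1.304 -0.732] dq [ 0.001  0.001  0.003 -0.002 -0.001 -0.002]
```

Call:
step_arm([
  [0.1,-0.0003,-0.0002,0,-6],
  [0.1,-0.0005,-0.0001,0,-8],
  [0.1,-0.0005,0,0,-8],
  [0.1,0,0,0,0],
])

```text
t: 78.45
tool_pos: [0.6251, 0.1862, 0.1354]
tool_rot: [1.556, 2.708, -0.0]
contact_force: [0.4, -1.6, -2.1]
opening: 0.0146
```

```bash
python3 - <<'E'
from h import *
o=s2()
im=ctrl.get_image("side")
crop(im,240,160,300,220,11,"c42s",[],5)
E
```

```text
t 78.45 tcp [0.6251 0.1862 0.1354] jaw 30.24 tilt 1.08 F [ 0.4 -1.6 -2.1] M [-0.07  0.15 -0.03] op 14.6 q6 -0.34
toolz [ 0.0162 -0.0095 -0.9998] q [ 0.181  0.181  1.638 -0.013  1.308 -0.344] dq [-0.001  0.001  0.002  0.    -0.001 -0.012]
```

Call:
step_arm([
  [0.1,-0.0004,0.0002,0,-6],
  [0.1,-0.0006,0.0003,0,-8],
  [0.1,-0.0006,0.0003,0,-8],
  [0.1,0,0,0,0],
])

```text
t: 79.0
tool_pos: [0.6231, 0.1862, 0.1351]
tool_rot: [2.041, 2.365, -0.01]
contact_force: [0.4, -0.4, -1.8]
opening: 0.0146
```

```bash
python3 - <<'E'
from h import *
o=s2()
E
```

```text
t 79.0 tcp [0.6231 0.1862 0.1351] jaw 8.42 tilt 1.1 F [ 0.4 -0.4 -1.8] M [-0.08  0.16  0.06] op 14.6 q6 0.04
toolz [ 0.0097 -0.0166 -0.9998] q [ 0.184  0.182  1.637 -0.019  1.316  0.042] dq [-0.003  0.001  0.002  0.     0.002 -0.018]
```

Call:
step_arm([
  [0.1,-0.0004,0.0003,0,-5],
  [0.1,-0.0004,0.0003,0,-5],
  [0.1,0,0,0,0],
])

```text
t: 79.38
tool_pos: [0.6223, 0.1864, 0.1351]
tool_rot: [2.227, 2.19, -0.014]
contact_force: [-1.6, -1.0, -1.0]
opening: 0.0148
```

```bash
python3 - <<'E'
from h import *
o=s2()
im=ctrl.get_image("side")
crop(im,240,160,345,280,6,"c43s",[],10)
E
```

```text
t 79.38 tcp [0.6223 0.1864 0.1351] jaw -0.96 tilt 1.16 F [-1.6 -1.  -1. ] M [-0.21  0.21  0.47] op 14.8 q6 0.21
toolz [ 0.0066 -0.0191 -0.9998] q [ 0.185  0.183  1.636 -0.021  1.319  0.207] dq [-0.001 -0.001 -0.001 -0.002 -0.002 -0.028]
```

Call:
step_arm([
  [0.1,0,0,0,-4],
  [0.1,0,0,0,-4],
  [0.1,0,0,0,-3],
])

```text
t: 79.8
tool_pos: [0.6223, 0.1867, 0.1352]
tool_rot: [2.407, 1.989, -0.018]
contact_force: [-0.7, -1.2, -0.3]
opening: 0.0145
```

```bash
python3 - <<'E'
from h import *
o=s2()
im=ctrl.get_image("top")
crop(im,180,110,350,190,4,"c44t",[],10)
E
```

```text
t 79.8 tcp [0.6223 0.1867 0.1352] jaw -10.86 tilt 1.3 F [-0.7 -1.2 -0.3] M [-0.18  0.23  2.7 ] op 14.5 q6 0.38
toolz [ 0.0034 -0.0223 -0.9997] q [ 0.187  0.185  1.633 -0.023  1.324  0.382] dq [ 0.007  0.007 -0.007 -0.01   0.01   0.355]
```

```bash
python3 - <<'E'
from h import *
import pickle
im=ctrl.get_image("top");T=pickle.load(open("top31.pkl","rb"))
crop(im,195,112,345,150,5,"a1",[],10);crop(T,195,112,345,150,5,"a2",[],10)
a=cv2.imread("pics/a1.png");b=cv2.imread("pics/a2.png");cv2.imwrite("pics/a12.png",np.vstack([b,a]))
o=s2()
E
```

```text
t 79.9 tcp [0.6222 0.1868 0.1352] jaw -10.89 tilt 1.28 F [-0.6 -0.6 -0.9] M [-0.19  0.21  2.48] op 14.5 q6 0.38
toolz [ 0.0034 -0.0221 -0.9997] q [ 0.187  0.185  1.633 -0.023  1.324  0.383] dq [-0.002  0.001  0.001  0.006 -0.001  0.006]
```

Call:
step_arm([
  [0.1,0,0,0,5],
  [0.1,0,0,0,4],
  [0.1,0,0,0.004,0],
  [0.1,0,0,0.01,0],
  [0.1,0,0,0.015,0],
  [0.1,0,0,0.02,0],
  [0.1,0,0,0.025,0],
  [0.1,0,0,0.025,0],
  [0.1,0,0,0.02,0],
  [0.1,0,0,0.01,0],
  [0.1,0,0,0,0],
])

```text
t: 81.28
tool_pos: [0.6205, 0.1867, 0.2603]
tool_rot: [2.246, 2.173, -0.01]
contact_force: [0.1, 0.6, -2.8]
opening: 0.0146
```

```bash
python3 - <<'E'
from h import *
o=s2()
im=ctrl.get_image("side")
crop(im,230,100,340,270,4,"c45s",[],10)
E
```

```text
t 81.28 tcp [0.6205 0.1867 0.2603] jaw -1.9 tilt 1.01 F [ 0.1  0.6 -2.8] M [-0.    0.03  0.04] op 14.6 q6 0.22
toolz [ 0.007  -0.0162 -0.9998] q [ 0.185  0.09   1.526 -0.017  1.522  0.219] dq [-0.     0.001  0.01   0.001  0.004  0.   ]
```

Call:
step_arm([
  [0.1,-0.004,0.001,0.005,5],
  [0.1,-0.01,0.004,0.005,8],
  [0.1,-0.016,0.006,0,8],
  [0.1,-0.018,0.007,0,8],
  [0.1,-0.018,0.007,0,8],
  [0.1,-0.018,0.007,0,8],
  [0.1,-0.018,0.007,0,8],
  [0.1,-0.018,0.007,0,8],
  [0.1,-0.018,0.007,0,8],
  [0.1,-0.018,0.007,0,8],
  [0.1,-0.018,0.007,0,8],
  [0.1,-0.016,0.006,0,8],
  [0.1,-0.012,0.004,0,8],
  [0.1,-0.008,0.003,0,8],
  [0.1,-0.004,0.001,0,6],
  [0.1,-0.001,0,0,3],
  [0.1,0,0,0,0],
])

```text
t: 83.45
tool_pos: [0.3863, 0.2662, 0.2414]
tool_rot: [0.809, -3.026, 0.034]
contact_force: [0.5, 0.1, -0.7]
opening: 0.0147
```

```bash
python3 - <<'E'
from h import *
o=s2()
im=ctrl.get_image("side")
crop(im,150,60,250,200,6,"c46s",[],10)
E
```

```text
t 83.45 tcp [0.3863 0.2662 0.2414] jaw 119.95 tilt 1.35 F [ 0.5  0.1 -0.7] M [ 0.04 -0.    0.  ] op 14.7 q6 -1.64
toolz [-0.0027 -0.0234 -0.9997] q [ 0.456 -0.329  1.941 -0.02   1.542 -1.636] dq [ 0.     0.004  0.011 -0.002  0.001 -0.005]
```

Call:
step_arm([
  [0.1,0,0.004,0.004,-1.5],
  [0.1,0,0.003,0,-1],
  [0.1,0,0,0,0],
])

```text
t: 83.88
tool_pos: [0.3864, 0.2736, 0.245]
tool_rot: [0.735, -3.044, 0.034]
contact_force: [-0.4, 0.0, -2.3]
opening: 0.0144
```

```bash
python3 - <<'E'
from h import *
o=s2()
E
```

```text
t 83.88 tcp [0.3864 0.2736 0.245 ] jaw 117.16 tilt 1.38 F [-0.4  0.  -2.3] M [-0.03  0.03  0.01] op 14.4 q6 -1.57
toolz [-0.005  -0.0235 -0.9997] q [ 0.47  -0.318  1.926 -0.019  1.548 -1.574] dq [ 0.    -0.    -0.004 -0.001 -0.001  0.007]
```

Call:
step_arm([
  [0.1,0,0,-0.01,0],
  [0.1,0,0,-0.018,0],
  [0.1,0,0,-0.02,0],
  [0.1,0,0,-0.018,0],
  [0.1,0,0,-0.012,0],
  [0.1,0,0,-0.007,0],
  [0.1,0,0,-0.003,0],
  [0.1,0,0,0,0],
])

```text
t: 84.88
tool_pos: [0.3853, 0.2728, 0.1493]
tool_rot: [0.734, -3.041, 0.035]
contact_force: [0.5, -0.4, -2.4]
opening: 0.0145
```

```bash
python3 - <<'E'
from h import *
o=s2()
im=ctrl.get_image("side")
crop(im,150,90,250,220,6,"c47s",[],10)
E
```

```text
t 84.88 tcp [0.3853 0.2728 0.1493] jaw 117.13 tilt 1.49 F [ 0.5 -0.4 -2.4] M [0.04 0.07 0.  ] op 14.5 q6 -1.57
toolz [-0.0075 -0.025  -0.9997] q [ 0.47  -0.246  2.03  -0.019  1.375 -1.571] dq [-0.003 -0.001 -0.006 -0.    -0.003  0.001]
```

Call:
step_arm([
  [0.1,0.001,0.001,-0.008,0],
  [0.1,0,0,-0.01,0],
  [0.1,0,0,-0.007,0],
  [0.1,0,0,-0.004,0],
  [0.1,0,0,0,0],
])

```text
t: 85.55
tool_pos: [0.3869, 0.2742, 0.1193]
tool_rot: [0.734, -3.043, 0.035]
contact_force: [-0.9, -0.3, -1.1]
opening: 0.015
```

```bash
python3 - <<'E'
from h import *
o=s2()
im=ctrl.get_image("side")
crop(im,150,90,250,220,6,"c48s",[],10)
E
```

```text
t 85.55 tcp [0.3869 0.2742 0.1193] jaw 117.13 tilt 1.42 F [-0.9 -0.3 -1.1] M [ 0.08 -0.05 -0.03] op 15.0 q6 -1.57
toolz [-0.0058 -0.0241 -0.9997] q [ 0.471 -0.208  2.051 -0.02   1.314 -1.568] dq [ 0.001 -0.002 -0.004 -0.    -0.005 -0.002]
```

Seated in the grooves to within about 3 mm. Lowering to contact, then opening.

Call:
step_arm([
  [0.1,0,0,-0.002,0],
  [0.1,0,0,-0.001,0],
  [0.2,0,0,0,0],
  [0.3,0,0,0,0],
  [0.45,0,0,0,0],
  [0.6,0,0,0,0],
  [0.7,0,0,0,0],
])

```text
t: 86.48
tool_pos: [0.3886, 0.275, 0.1188]
tool_rot: [0.735, -3.047, 0.033]
contact_force: [-0.2, 0.4, 0.3]
opening: 0.0598
```

```bash
python3 - <<'E'
from h import *
o=s2()
E
```

```text
t 86.47 tcp [0.3886 0.275  0.1188] jaw 117.13 tilt 1.27 F [-0.2  0.4  0.3] M [ 0.05 -0.05  0.01] op 59.8 q6 -1.57
toolz [-0.0016 -0.022  -0.9998] q [ 0.471 -0.206  2.05  -0.02   1.308 -1.568] dq [ 0.    -0.001  0.001  0.001  0.    -0.001]
```

Call:
step_arm([
  [0.7,0,0,0.006,0],
  [0.7,0,0,0.015,0],
  [0.7,0,0,0.02,0],
  [0.7,0,0,0.025,0],
  [0.7,0,0,0.025,0],
  [0.7,-0.005,0.02,0.02,0],
  [0.7,-0.01,0.04,0.01,0],
  [0.7,-0.01,0.05,0,0],
  [0.7,-0.01,0.05,0,0],
  [0.7,-0.005,0.04,0,0],
  [0.7,0,0,0,0],
])

```text
t: 87.85
tool_pos: [0.3487, 0.4821, 0.2582]
tool_rot: [-0.731, 3.047, -0.023]
contact_force: [0.5, -0.2, -0.2]
opening: 0.0601
```

```bash
python3 - <<'E'
from h import *
import pickle
o=s2()
im=snap("side","s50");pickle.dump(im,open("side50.pkl","wb"))
crop(im,165,105,345,285,4,"c50s",[],10)
im=snap("top","t50");pickle.dump(im,open("top50.pkl","wb"))
crop(im,85,100,345,260,3,"c50t",[],10)
E
```

```text
t 87.85 tcp [0.3487 0.4821 0.2582] jaw 116.98 tilt 0.96 F [ 0.5 -0.2 -0.2] M [ 0.03 -0.03 -0.01] op 60.1 q6 -1.21
toolz [ 0.011  -0.0127 -0.9999] q [ 0.827 -0.03   1.652 -0.017  1.522 -1.213] dq [-0.014 -0.027  0.007 -0.019  0.021  0.005]
```

```bash
python3 - <<'E'
from h import *
import pickle
T=pickle.load(open("top50.pkl","rb"));h=cv2.cvtColor(T["color"],cv2.COLOR_RGB2GRAY).astype(float)
for th in(150,175):
    yy,xx=np.mgrid[130:147,186:206]; w=np.clip(th-h[130:147,186:206],0,None); m=((xx-195.6)**2+(yy-138)**2<30)&(abs(yy-138)<3.3); w=w*m
    c=np.array([(w*xx).sum(),(w*yy).sum()])/w.sum();C=np.cov(np.stack([xx.ravel(),yy.ravel()]),aweights=w.ravel());e,v=np.linalg.eigh(C);v=v[:,1]
    p1=at_z(T,*(c+3*v),.042);p2=at_z(T,*(c-3*v),.042);print(c,(np.degrees(np.arctan2(*(p1-p2)[1::-1])))%180-180)
y=np.radians(-1.73);R=np.array([[np.cos(y),-np.sin(y)],[np.sin(y),np.cos(y)]])
def pts(im,c):
    out=[]
    for hh,z in((.038,.024),(.027,.088)):
        for sx in np.linspace(-1,1,9):
            for q in((sx,1),(sx,-1),(1,sx),(-1,sx)):
                xy=np.array(c)+R@(np.array(q)*hh); out.append((*proj(im,[*xy,z]),(0,0,255) if hh==.038 else (255,0,0)))
    return out
crop(T,185,120,345,175,5,"fin_t",pts(T,(.6002,.0242))+pts(T,(.5944,-.166)))
# gun
crop(T,85,135,160,195,8,"fin_g")
E
```

```text
[194.48739496 137.81512605] -72.05039207278695
[194.7752381  137.67047619] -70.54876063793364
```

```bash
python3 - <<'E'
from h import *
import pickle
T=pickle.load(open("top50.pkl","rb"));S=pickle.load(open("side50.pkl","rb"))
crop(T,183,125,210,152,20,"f1",[],5);crop(S,252,175,287,202,20,"f2",[],5)
p1=at_z(S,265.5,186,.042)
E
python3 - <<'E'
from h import *
import pickle
A=pickle.load(open("top31.pkl","rb"));B=pickle.load(open("top50.pkl","rb"))
ga=cv2.cvtColor(A["color"],cv2.COLOR_RGB2GRAY).astype(np.float32);gb=cv2.cvtColor(B["color"],cv2.COLOR_RGB2GRAY).astype(np.float32)
for (u,v) in [(215,125.6),(249,126.7),(287,128.2),(323.5,129.7)]:
    u=int(u);v=int(round(v));t=ga[v-2:v+3,u-3:u+9];s=gb[v-4:v+11,u-8:u+14];r=cv2.matchTemplate(s,t,cv2.TM_CCOEFF_NORMED);_,m,_,l=cv2.minMaxLoc(r)
    x,y=l; 
    def sub(a,b,c): return (a-c)/(2*(a-2*b+c))
    dy=sub(r[y-1,x],r[y,x],r[y+1,x]) if 0<y<r.shape[0]-1 else 0
    dx=sub(r[y,x-1],r[y,x],r[y,x+1]) if 0<x<r.shape[1]-1 else 0
    print(m,(x+dx-5),(y+dy-2))
print(at_z(A,250,127,.03)-at_z(A,250,131.5,.03))
for u in (225,270,300):
    print(u,"A",ga[118:142,u].astype(int).tolist());print(u,"B",gb[118:142,u].astype(int).tolist())
S=pickle.load(open("side50.pkl","rb"))
p1=at_z(S,266.7,185,.042);p2=at_z(S,271.8,188.2,.042);print(np.degrees(np.arctan2(*(p2-p1)[1::-1])),np.linalg.norm(p2-p1))
E
```

```text
0.8810757398605347 -0.16160583 3.54174
0.921970009803772 -0.25291395 3.740006
0.905121386051178 -0.032714367 3.634791
0.821811318397522 -0.087696075 3.5167909
[0.0133954  0.00025351 0.        ]
225 A [70, 74, 113, 224, 255, 254, 247, 244, 245, 245, 245, 246, 250, 246, 188, 178, 235, 255, 254, 253, 252, 253, 254, 255]
225 B [68, 71, 111, 219, 255, 255, 253, 253, 253, 252, 249, 245, 245, 244, 245, 246, 237, 201, 187, 232, 254, 254, 254, 255]
270 A [71, 68, 69, 82, 142, 240, 255, 254, 249, 247, 247, 247, 246, 246, 241, 219, 212, 245, 255, 255, 254, 254, 255, 255]
270 B [73, 72, 76, 86, 142, 240, 255, 255, 254, 254, 254, 253, 250, 247, 247, 247, 247, 247, 231, 194, 230, 255, 255, 255]
300 A [67, 68, 68, 75, 74, 113, 220, 255, 254, 248, 245, 246, 246, 245, 248, 251, 246, 192, 178, 236, 255, 254, 252, 252]
300 B [71, 74, 75, 73, 80, 116, 219, 255, 255, 253, 253, 253, 252, 249, 247, 246, 246, 246, 247, 241, 215, 188, 231, 255]
-69.93001622336259 0.025083099913132432
```

```bash
python3 - <<'E'
from h import *
import pickle
A=pickle.load(open("top31.pkl","rb"))
ga=cv2.cvtColor(A["color"],cv2.COLOR_RGB2GRAY).astype(np.float32)
c=cv2.imread("pics/a1.png");g=cv2.cvtColor(cv2.resize(c,(150,38),interpolation=cv2.INTER_AREA),cv2.COLOR_BGR2GRAY).astype(np.float32)
def sub(a,b,c): return (a-c)/(2*(a-2*b+c))
for (u,v) in [(215,126),(249,127),(287,128),(323,130)]:
    t=ga[v-2:v+3,u-3:u+9];s=g[v-4-112:v+11-112,u-8-195:u+14-195];r=cv2.matchTemplate(s,t,cv2.TM_CCOEFF_NORMED);_,m,_,l=cv2.minMaxLoc(r);x,y=l
    print(m,y-2+(sub(r[y-1,x],r[y,x],r[y+1,x]) if 0<y<r.shape[0]-1 else 0))
E
```

```text
0.8761781454086304 3.5328746
0.9220651984214783 3.7308838
0.913619875907898 3.6634164
0.8332520127296448 3.3958404
```

```bash
python3 - <<'E'
from h import *
import pickle
def sub(a,b,c): return (a-c)/(2*(a-2*b+c))
def track(A,B,x0,y0,x1,y1):
    ga=cv2.cvtColor(A["color"],cv2.COLOR_RGB2GRAY).astype(np.float32);gb=cv2.cvtColor(B["color"],cv2.COLOR_RGB2GRAY).astype(np.float32)
    t=ga[y0:y1,x0:x1];s=gb[y0-5:y1+5,x0-5:x1+5];r=cv2.matchTemplate(s,t,cv2.TM_CCOEFF_NORMED);_,m,_,(x,y)=cv2.minMaxLoc(r)
    return round(float(m),3),round(float(x-5+sub(r[y,x-1],r[y,x],r[y,x+1])),2),round(float(y-5+sub(r[y-1,x],r[y,x],r[y+1,x])),2)
A=pickle.load(open("top31.pkl","rb"));B=pickle.load(open("top50.pkl","rb"))
print("top b lens",track(A,B,246,138,262,152),"d lens",track(A,B,316,140,332,154)); print("b bottom",track(A,B,244,152,266,163),"d bottom",track(A,B,309,154,335,166))
A=pickle.load(open("side31.pkl","rb"));B=pickle.load(open("side50.pkl","rb"))
print("side b",track(A,B,272,198,294,225),"d",track(A,B,298,236,322,266))
g=B["color"]
crop(B,258,192,338,278,9,"g2")
E
```

```text
top b lens (0.998, 0.16, -0.17) d lens (0.998, 0.28, -0.02)
b bottom (0.999, -0.01, 0.11) d bottom (0.999, 0.0, 0.05)
side b (0.993, -0.05, -0.02) d (0.994, 0.01, -0.02)
```

```bash
cat h.py | head -60; python3 - <<'E'
import pickle,cv2,numpy as np
from h import *
from station import ctrl
st()
t0=pickle.load(open('top31.pkl','rb'));t5=pickle.load(open('top50.pkl','rb'))
u=proj(t5,[0.6225,0.192,0.042]);print(u,t5['color'].shape)
s5=pickle.load(open('side50.pkl','rb'));s0=pickle.load(open('side31.pkl','rb'))
us=proj(s5,[0.6225,0.192,0.042]);print(us)
def c(im,u,r=22,s=8):
    x,y=int(u[0]),int(u[1]);return cv2.resize(im['color'][y-r:y+r,x-r:x+r,::-1],None,fx=s,fy=s,interpolation=cv2.INTER_CUBIC)
a=np.vstack([np.hstack([c(t0,u,18),c(t5,u,18)]),np.hstack([c(s0,us,18),c(s5,us,18)])])
cv2.imwrite('pics/slotcmp.png',a);print(a.shape)
E
```

```text
import numpy as np, cv2
from station import ctrl
def snap(n,tag):
    im=ctrl.get_image(n); c=im["color"]
    cv2.imwrite(f"pics/{tag}.png",c[:,:,::-1]); return im
def pix2ray(im,u,v):
    K=np.array(im["camera_matrix"]);k=im["k1"]
    d=np.array([(u-K[0,2])/K[0,0],(v-K[1,2])/K[1,1]])
    s=d.copy()
    for _ in range(30): s=d/(1+k*(s@s))
    R=np.array(im["R"]);t=np.array(im["t"])
    return -R.T@t, R.T@np.array([s[0],s[1],1.])
def at_z(im,u,v,z):
    o,d=pix2ray(im,u,v); return o+d*(z-o[2])/d[2]
def proj(im,X):
    R=np.array(im["R"]);t=np.array(im["t"]);K=np.array(im["camera_matrix"])
    c=R@np.array(X,float)+t; s=c[:2]/c[2]; s=s*(1+im["k1"]*(s@s))
    return K[0,0]*s[0]+K[0,2],K[1,1]*s[1]+K[1,2]
def crop(im,x0,y0,x1,y1,s,tag,pts=[],grid=10):
    c=im["color"][y0:y1,x0:x1,::-1]; c=cv2.resize(c,None,fx=s,fy=s,interpolation=cv2.INTER_CUBIC)
    for x in range((x0//grid+1)*grid,x1,grid): cv2.line(c,(int((x-x0+.5)*s),0),(int((x-x0+.5)*s),5),(0,255,255),1); cv2.putText(c,str(x),(int((x-x0+.5)*s)-8,14),0,.3,(0,255,255),1)
    for y in range((y0//grid+1)*grid,y1,grid): cv2.line(c,(0,int
[... 440 characters left out ...]
R[:,1]; print("t",round(o["t"],2),"tcp",o["tool_pos"].round(4),"jaw",np.degrees(np.arctan2(y[1],y[0])).round(2),"tilt",np.degrees(np.arccos(-R[2,2])).round(2),"F",o["contact_force"].round(1),"M",o["wrist_torque"].round(2),"op",round(o["opening"]*1000,1),"q6",o["q"][5].round(2)); return o
def s2():
    o=st();print("toolz",Ro.from_rotvec(o["tool_rot"]).as_matrix()[:,2].round(4),"q",o["q"].round(3),"dq",o["dq"].round(3));return o
t 87.95 tcp [0.3494 0.4802 0.2582] jaw 116.84 tilt 0.99 F [-0.4 -0.3  0.1] M [0.03 0.03 0.06] op 59.6 q6 -1.21
(np.float64(196.01243554702603), np.float64(138.04305705196958)) (384, 512, 3)
(np.float64(268.14929909184747), np.float64(186.56075011445003))
(576, 576, 3)
```

```bash
ls pics | tail -5
```

```text
t36.png
t50.png
top0.png
top0b.png
top1.png
```

View pics/slotcmp.png

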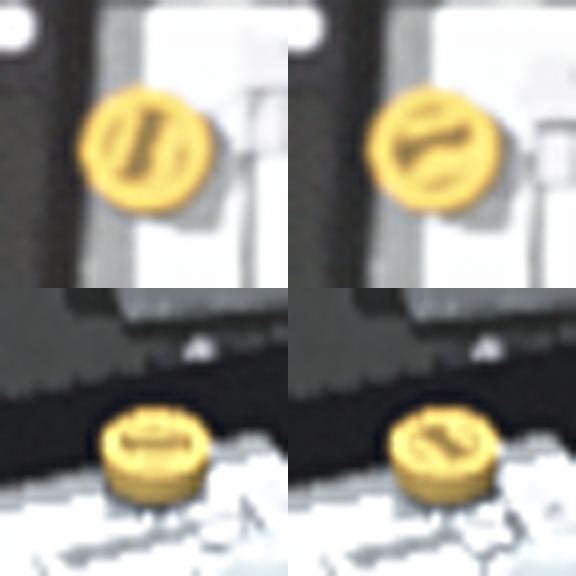

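```bash
python3 - <<'E'
import pickle,cv2,numpy as np
from h import *
t5=pickle.load(open('top50.pkl','rb'));s5=pickle.load(open('side50.pkl','rb'))
def rng(im):
    P=np.array([proj(im,[0.594+dx,-0.024+dy,0.05]) for dx in(-.11,.11) for dy in (-.24,.24)]);return P.min(0).astype(int)-4,P.max(0).astype(int)+4
for n,im in(('t',t5),('s',s5)):
    a,b=rng(im);a=np.maximum(a,0);s=min(800/(b[0]-a[0]),600/(b[1]-a[1]));print(n,a,b,s)
    crop(im,a[0],a[1],b[0],b[1],s,'h51'+n)
E
```

```text
t [181 105] [360 191] 4.4692737430167595
s [223 171] [363 292] 4.958677685950414
```

View pics/h51t.png

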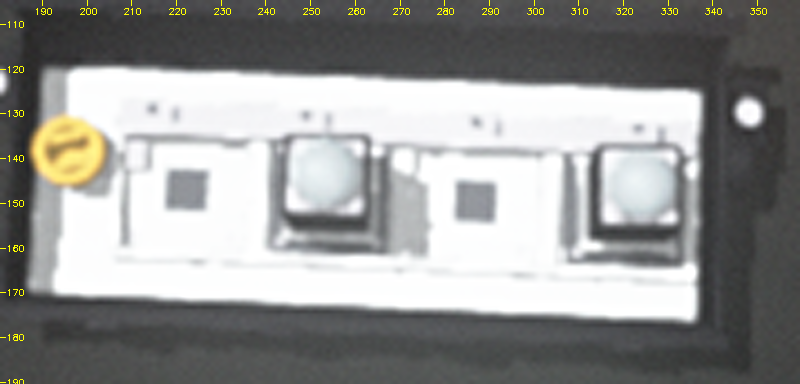

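View pics/h51s.png

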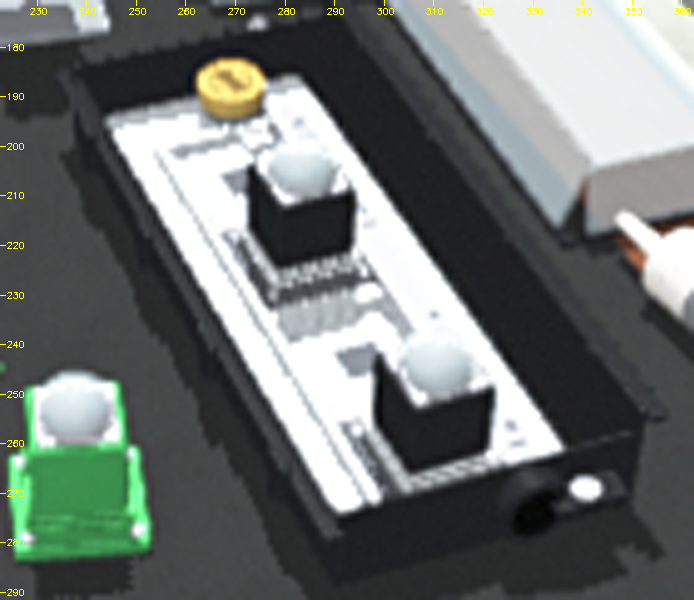

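```bash
cat > ov.py <<'E'
import pickle,cv2,numpy as np
from h import *
def wire(im,c,cx,cy,cz,yaw,s,x0,y0,tx=0,ty=0,col=(0,0,255)):
    R=Ro.from_euler('xyz',[tx,ty,yaw],degrees=True).as_matrix()
    def P(p): 
        u,v=proj(im,np.array([cx,cy,cz])+R@np.array(p)); return (int(round((u-x0+.5)*s)),int(round((v-y0+.5)*s)))
    def box(h,z0,z1):
        k=[(-h,-h),(h,-h),(h,h),(-h,h)]
        for i in range(4):
            a,b=k[i],k[(i+1)%4]
            for z in(z0,z1): cv2.line(c,P((*a,z)),P((*b,z)),col,1,cv2.LINE_AA)
            cv2.line(c,P((*a,z0)),P((*a,z1)),col,1,cv2.LINE_AA)
    box(.038,0,.010);box(.027,.010,.074)
    pts=[P((.0215*np.cos(a),.0215*np.sin(a),.0755)) for a in np.linspace(0,6.283,40)]
    cv2.polylines(c,[np.array(pts)],True,(255,0,0),1,cv2.LINE_AA)
def view(im,poses,box,s,tag):
    x0,y0,x1,y1=box
    c=cv2.resize(im['color'][y0:y1,x0:x1,::-1],None,fx=s,fy=s,interpolation=cv2.INTER_CUBIC)
    d=c.copy()
    for p in poses: wire(im,d,*p[:4],s=s,x0=x0,y0=y0,tx=p[4] if len(p)>4 else 0,ty=p[5] if len(p)>5 else 0)
    return np.hstack([c,d])
E
python3 - <<'E'
from ov import *
t5=pickle.load(open('top50.pkl','rb'));s5=pickle.load(open('side50.pkl','rb'))
rows=[]
for nm,cx,cy in(('P2',.597,.0242),('P1',.591,-.166)):
    r=[]
    for im,off in((t5,.003),(s5,0)):
        p=(cx+off,cy,.014,-1.73)
        u,v=map(int,proj(im,[p[0],p[1],.05]))
        r.append(cv2.resize(view(im,[p],(u-20,v-22,u+20,v+22),10,''),None,fx=.5,fy=.5) if 0 else view(im,[p],(u-20,v-22,u+20,v+22),10,''))
    cv2.imwrite(f'pics/ov_{nm}.png',cv2.resize(np.vstack(r),(546,600),interpolation=cv2.INTER_AREA))
E
```

```text
(no output)
```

View pics/ov_P2.png

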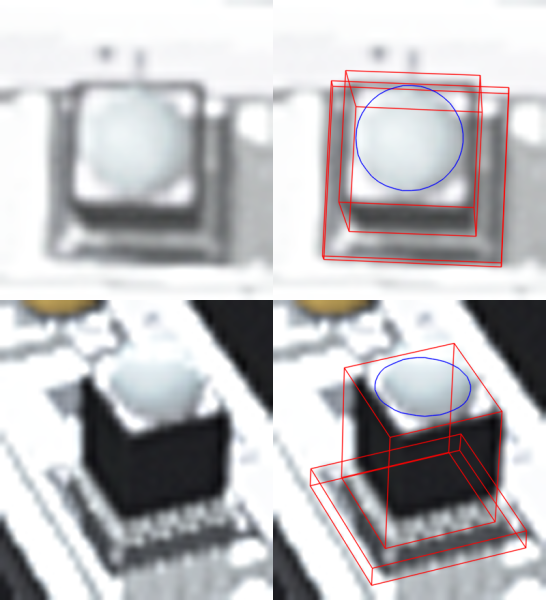

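View pics/ov_P1.png

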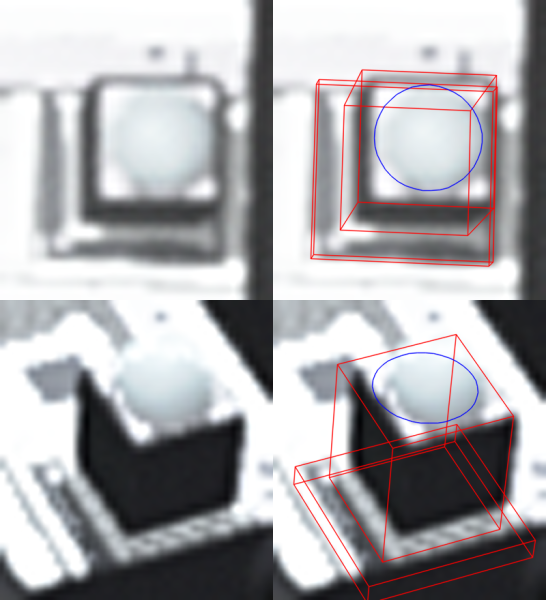

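Call:
step_arm([
  [1,0.01,-0.02,0,-5],
  [1,0.02,-0.036,0,-9.5],
  [1,0.02,-0.036,0,-9.5],
  [1,0.02,-0.036,0,-9.5],
  [1,0.02,-0.036,0,-9.5],
  [1,0.02,-0.036,0,-9.5],
  [1,0.02,-0.036,0,-9.5],
  [1,0.02,-0.036,0,-9.5],
  [1,0.02,-0.036,0,-9.5],
  [1,0.02,-0.036,0,-9.5],
  [1,0.02,-0.036,0,-9.5],
  [1,0.02,-0.036,0,-9.5],
])

```text
t: 89.45
tool_pos: [0.5817, 0.0363, 0.2656]
tool_rot: [-2.166, -2.275, 0.026]
contact_force: [0.5, -0.2, 0.3]
opening: 0.085
```

```bash
python3 -c "
from h import *
s2()"
```

```text
t 89.45 tcp [0.5817 0.0363 0.2656] jaw 2.81 tilt 0.95 F [ 0.5 -0.2  0.3] M [ 0.03  0.01 -0.  ] op 85.0 q6 -0.11
toolz [-0.0115 -0.0119 -0.9999] q [-0.059 -0.057  1.666 -0.013  1.544 -0.108] dq [-0.537  0.309 -0.304  0.01  -0.003  0.84 ]
```

Call:
step_arm([
  [1,0.012,-0.006,-0.02,-2],
  [1,0.005,-0.003,-0.03,-1],
  [1,0,0,0,0],
  [1,0,0,0,0],
])

```text
t: 89.95
tool_pos: [0.5979, 0.0228, 0.2148]
tool_rot: [-2.232, -2.209, 0.026]
contact_force: [0.5, 0.6, -0.6]
opening: 0.0855
```

```bash
python3 -c "
from h import *
s2()"
```

```text
t 89.95 tcp [0.5979 0.0228 0.2148] jaw -0.61 tilt 0.93 F [ 0.5  0.6 -0.6] M [ 0.02 -0.03  0.03] op 85.5 q6 -0.07
toolz [-0.0121 -0.0109 -0.9999] q [-0.081  0.009  1.685 -0.012  1.459 -0.069] dq [ 0.001  0.003  0.026  0.002  0.003 -0.003]
```

Call:
step_arm([
  [1,0.001,0.0008,-0.03,-0.6],
  [1,0.001,0.0008,-0.05,-0.4],
  [1,0,0,-0.045,0],
  [1,0,0,-0.022,0],
  [1,0,0,-0.008,0],
  [0.5,0,0,-0.002,0],
  [0.5,0,0,0,0],
  [0.5,0,0,0,0],
], newtons=60)

```text
t: 90.95
tool_pos: [0.6032, 0.0277, 0.0665]
tool_rot: [2.238, 2.191, -0.009]
contact_force: [-0.8, -0.2, -4.5]
opening: 0.0525
```

```bash
python3 -c "
from h import *
s2()"
```

```text
t 90.95 tcp [0.6032 0.0277 0.0665] jaw -1.22 tilt 0.67 F [-0.8 -0.2 -4.5] M [ 0.03  0.17 -0.03] op 52.5 q6 -0.05
toolz [ 0.0029 -0.0113 -0.9999] q [-0.072  0.157  1.79  -0.012  1.191 -0.046] dq [ 0.002 -0.008 -0.001  0.001  0.011 -0.001]
```

Call:
step_arm([
  [0.9,0,0,0,0],
  [0.9,0,-0.001,-0.008,0],
  [0.9,0,-0.001,-0.006,0],
  [0.5,0,0,-0.001,0],
  [0.5,0,0,0,0],
  [0.5,0,0,0,0],
], newtons=60)

```text
t: 91.7
tool_pos: [0.6034, 0.0256, 0.0534]
tool_rot: [2.239, 2.19, -0.01]
contact_force: [2.0, -0.6, -2.2]
opening: 0.0534
```

```bash
python3 -c "
from h import *
s2()"
```

```text
t 91.7 tcp [0.6034 0.0256 0.0534] jaw -1.25 tilt 0.65 F [ 2.  -0.6 -2.2] M [-0.03 -0.4   0.01] op 53.4 q6 -0.05
toolz [ 0.0022 -0.0111 -0.9999] q [-0.076  0.174  1.795 -0.012  1.169 -0.049] dq [ 0.001 -0.001 -0.001  0.002  0.016 -0.   ]
```

Call:
step_arm([
  [0.5,-0.002,0,0,0],
  [0.5,-0.002,0,0,0],
  [0.5,-0.002,0,0,0],
])

```text
t: 92.08
tool_pos: [0.5984, 0.0255, 0.0535]
tool_rot: [2.237, 2.189, -0.006]
contact_force: [0.5, -0.4, -2.5]
opening: 0.053
```

Call:
step_arm([
  [0.5,-0.002,0,0,0],
])

```text
t: 92.2
tool_pos: [0.5964, 0.0255, 0.0535]
tool_rot: [2.237, 2.189, -0.006]
contact_force: [3.3, -0.7, -0.4]
opening: 0.0531
```

Call:
step_arm([
  [0.5,-0.002,0,0,0],
])

```text
t: 92.32
tool_pos: [0.5961, 0.0254, 0.0537]
tool_rot: [2.235, 2.185, 0.001]
contact_force: [9.0, -0.1, -7.2]
opening: 0.0534
```

Call:
step_arm([
  [0.5,0.0015,0,-0.001,0],
  [0.5,0,0,-0.002,0],
  [0.5,0,0,-0.001,0],
])

```text
t: 92.7
tool_pos: [0.5964, 0.0254, 0.0534]
tool_rot: [2.238, 2.188, -0.006]
contact_force: [0.4, 0.3, 2.4]
opening: 0.053
```

```bash
python3 -c "
from h import *
s2()"
```

```text
t 92.7 tcp [0.5964 0.0254 0.0534] jaw -1.27 tilt 0.71 F [0.4 0.3 2.4] M [ 0.    0.25 -0.04] op 53.0 q6 -0.05
toolz [ 0.0053 -0.0112 -0.9999] q [-0.077  0.157  1.814 -0.012  1.164 -0.05 ] dq [-0.002  0.004 -0.003 -0.002  0.006  0.001]
```

Call:
step_arm([
  [0.5,0.002,0,0,0],
  [0.5,0,0,-0.002,0],
  [0.9,0,0,0,0],
  [1,0,0,0.001,0],
  [1,0,0,0.03,0],
])

```text
t: 93.32
tool_pos: [0.5951, 0.0256, 0.0806]
tool_rot: [2.242, 2.194, -0.017]
contact_force: [0.9, 0.1, 1.3]
opening: 0.0853
```

```bash
python3 -c "
from h import *
s2()"
```

```text
t 93.33 tcp [0.5951 0.0256 0.0806] jaw -1.25 tilt 0.68 F [0.9 0.1 1.3] M [-0.02 -0.03  0.01] op 85.3 q6 -0.05
toolz [-0.0048 -0.0109 -0.9999] q [-0.077  0.126  1.799 -0.012  1.221 -0.051] dq [-0.002 -0.328 -0.142  0.003  0.416 -0.006]
```

Call:
step_arm([
  [1,0,0,0.05,0],
  [1,0,0,0.05,0],
  [1,0,-0.025,0.01,0],
  [1,0,-0.045,0,0],
  [1,0,-0.05,0,0],
  [1,0,-0.04,0,0],
  [1,0,-0.02,0,0],
  [1,0,0,0,0],
  [1,0,0,0,0],
])

```text
t: 94.45
tool_pos: [0.5955, -0.1573, 0.1936]
tool_rot: [2.237, 2.197, -0.012]
contact_force: [-0.3, 0.5, -0.6]
opening: 0.0854
```

```bash
python3 -c "
from h import *
s2()"
```

```text
t 94.45 tcp [ 0.5955 -0.1573  0.1936] jaw -1.05 tilt 0.57 F [-0.3  0.5 -0.6] M [ 0.03 -0.04 -0.04] op 85.4 q6 -0.35
toolz [-0.0012 -0.0098 -1.    ] q [-0.375  0.056  1.673 -0.01   1.41  -0.355] dq [ 0.001  0.004  0.001  0.002  0.001 -0.001]
```

Call:
step_arm([
  [1,0.001,-0.006,-0.03,-0.5],
  [1,0.001,-0.002,-0.05,0],
  [1,0,0,-0.04,0],
  [1,0,0,-0.015,0],
  [1,0,0,-0.004,0],
  [1,0,0,0,0],
])

```text
t: 95.2
tool_pos: [0.6006, -0.1583, 0.055]
tool_rot: [2.233, 2.193, -0.005]
contact_force: [-0.6, -1.1, 0.8]
opening: 0.0855
```

```bash
python3 -c "
from h import *
s2()"
```

```text
t 95.2 tcp [ 0.6006 -0.1583  0.055 ] jaw -1.03 tilt 0.68 F [-0.6 -1.1  0.8] M [-0.01  0.   -0.01] op 85.5 q6 -0.35
toolz [ 0.0058 -0.0104 -0.9999] q [-0.374  0.205  1.757 -0.008  1.171 -0.353] dq [ 0.009 -0.009 -0.012  0.003 -0.002  0.003]
```

Call:
step_arm([
  [1,0,-0.005,-0.003,0],
  [0.5,0,-0.002,0,0],
  [0.5,0,0,0,0],
  [0.5,0,0,0,0],
  [0.5,0,0,0,0],
], newtons=60)

```text
t: 95.82
tool_pos: [0.5973, -0.1664, 0.056]
tool_rot: [2.239, 2.198, -0.016]
contact_force: [-0.2, 1.3, -1.7]
opening: 0.053
```

Call:
step_arm([
  [0.5,-0.002,0,0,0],
  [0.5,-0.002,0,0,0],
])

```text
t: 96.08
tool_pos: [0.594, -0.1666, 0.0559]
tool_rot: [2.238, 2.196, -0.013]
contact_force: [-0.2, 0.7, -3.0]
opening: 0.053
```

Call:
step_arm([
  [0.5,-0.002,0,0,0],
])

```text
t: 96.2
tool_pos: [0.5921, -0.1666, 0.0559]
tool_rot: [2.238, 2.196, -0.013]
contact_force: [1.1, -0.6, -2.4]
opening: 0.0533
```

Call:
step_arm([
  [0.5,-0.002,0,0,0],
])

```text
t: 96.32
tool_pos: [0.5908, -0.1666, 0.056]
tool_rot: [2.237, 2.194, -0.01]
contact_force: [5.5, 0.2, -5.0]
opening: 0.0528
```

Call:
step_arm([
  [0.5,0.003,0,0,0],
  [0.5,0.001,0,-0.002,0],
  [0.5,0,0,-0.002,0],
])

```text
t: 96.7
tool_pos: [0.5937, -0.1667, 0.0559]
tool_rot: [2.239, 2.198, -0.016]
contact_force: [-5.9, 2.6, 9.6]
opening: 0.053
```

Call:
step_arm([
  [0.7,0,0,0,0],
  [0.9,0,0,0,0],
  [1,0,0,0.002,0],
  [1,0,0,0.03,0],
])

```text
t: 97.2
tool_pos: [0.5927, -0.1663, 0.0864]
tool_rot: [2.242, 2.201, -0.019]
contact_force: [0.5, -0.3, 0.6]
opening: 0.0857
```

```bash
python3 -c "
from h import *
s2()"
```

```text
t 97.2 tcp [ 0.5927 -0.1663  0.0864] jaw -1.06 tilt 0.71 F [ 0.5 -0.3  0.6] M [ 0.01 -0.02  0.01] op 85.7 q6 -0.37
toolz [-0.0088 -0.0088 -0.9999] q [-0.389  0.163  1.746 -0.012  1.237 -0.367] dq [ 0.002 -0.32  -0.145 -0.     0.411 -0.005]
```

Call:
step_arm([
  [1,0,0,0.05,0],
  [1,0,0,0.05,0],
  [1,-0.008,0.02,0.02,6],
  [1,-0.016,0.034,0,9.5],
  [1,-0.016,0.034,0,9.5],
  [1,-0.016,0.034,0,9.5],
  [1,-0.016,0.034,0,9.5],
  [1,-0.016,0.034,0,9.5],
  [1,-0.016,0.034,0,9.5],
  [1,-0.016,0.034,0,9.5],
  [1,-0.016,0.034,0,9.5],
  [1,-0.016,0.034,0,9.5],
  [1,-0.016,0.034,0,9.5],
  [1,-0.016,0.034,0,9.5],
  [1,-0.008,0.015,0,5],
  [1,0,0,0,0],
  [1,0,0,0,0],
])

```text
t: 99.32
tool_pos: [0.3952, 0.253, 0.216]
tool_rot: [-0.759, 3.029, 0.004]
contact_force: [-0.4, 0.6, 0.0]
opening: 0.0854
```

```bash
python3 - <<'E'
from h import *
s2()
import pickle
a=snap('top','t60');pickle.dump(a,open('top60.pkl','wb'))
b=snap('side','s60');pickle.dump(b,open('side60.pkl','wb'))
from ov import *
r=[]
for nm,cx,cy in(('P2',.5965,.0254),('P1',.593,-.166)):
    q=[]
    for im,off in((a,.0015),(b,0)):
        p=(cx+off,cy,.014,-1.73)
        u,v=map(int,proj(im,[p[0],p[1],.05]))
        q.append(view(im,[p],(u-20,v-22,u+20,v+22),10,''))
    r.append(np.hstack(q))
cv2.imwrite('pics/ov60.png',cv2.resize(np.vstack(r),(800,440),interpolation=cv2.INTER_AREA))
E
```

```text
t 99.33 tcp [0.3952 0.253  0.216 ] jaw 118.12 tilt 1.08 F [-0.4  0.6  0. ] M [ 0.05 -0.    0.01] op 85.4 q6 -1.65
toolz [ 0.0174  0.0072 -0.9998] q [ 0.411 -0.34   1.991 -0.     1.471 -1.651] dq [ 0.002 -0.    -0.    -0.     0.001  0.003]
```

View pics/ov60.png

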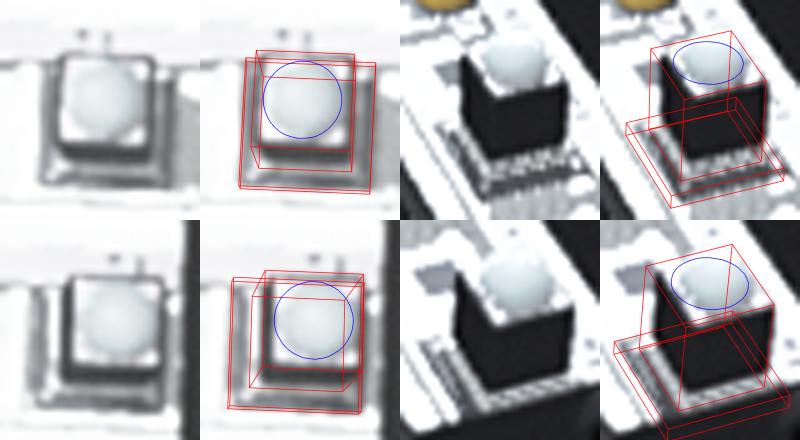

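```bash
python3 - <<'E'
from ov import *
for n in('top','side'):
    A=pickle.load(open(n+'50.pkl','rb'));B=pickle.load(open(n+'60.pkl','rb'))
    for nm,cx,cy in(('P2',.5985,.025),('P1',.595,-.166)):
        u,v=map(int,proj(A,[cx,cy,.09])); r=8
        f=lambda im,r:cv2.cvtColor(im['color'],cv2.COLOR_RGB2GRAY)[v-r:v+r+1,u-r:u+r+1].astype(np.float32)
        W=cv2.resize(f(B,13),None,fx=8,fy=8,interpolation=cv2.INTER_CUBIC);T=cv2.resize(f(A,8),None,fx=8,fy=8,interpolation=cv2.INTER_CUBIC)
        m=cv2.matchTemplate(W,T,cv2.TM_CCOEFF_NORMED);_,mx,_,l=cv2.minMaxLoc(m)
        d=(np.array(l)/8-5); 
        J=[np.array(proj(A,np.array([cx,cy,.09])+e))-np.array(proj(A,[cx,cy,.09])) for e in np.eye(3)*.01]
        print(n,nm,d.round(2),round(mx,3),'px per10mm x',J[0].round(2),'y',J[1].round(2))
E
```

```text
top P2 [ 0.   -0.12] 0.935 px per10mm x [ 0.07 -3.59] y [-3.66 -0.04]
top P1 [0.12 0.  ] 0.926 px per10mm x [-0.01 -3.6 ] y [-3.67 -0.05]
side P2 [0.12 0.  ] 0.993 px per10mm x [ 2.97 -0.74] y [-1.35 -1.84]
side P1 [0.25 0.12] 0.986 px per10mm x [ 3.19 -0.91] y [-1.62 -2.21]
```

```bash
python3 - <<'E'
from ov import *
B=pickle.load(open('top60.pkl','rb'));A=pickle.load(open('top0.pkl','rb'))
def f(im):
    g=cv2.cvtColor(im['color'],cv2.COLOR_RGB2GRAY).astype(np.float32)
    c=cv2.resize(g[118:176,182:344],None,fx=4.9,fy=4.9,interpolation=cv2.INTER_CUBIC)
    c=np.clip((c-120)*255/135,0,255).astype(np.uint8)
    return c
cv2.imwrite('pics/cmp60.png',np.vstack([f(A),f(B)]))
g=cv2.cvtColor(B['color'],cv2.COLOR_RGB2GRAY)
for c in(225,255,285,320): print(c,list(zip(range(130,172),g[130:172,c].tolist()))[0][0],g[130:172,c].tolist())
E
```

```text
225 130 [245, 245, 245, 246, 238, 201, 188, 234, 255, 253, 254, 255, 246, 177, 146, 149, 149, 148, 146, 145, 146, 164, 233, 255, 254, 253, 253, 253, 253, 253, 253, 254, 246, 211, 234, 254, 254, 254, 254, 254, 255, 255]
255 130 [233, 227, 229, 234, 213, 168, 195, 215, 220, 226, 228, 231, 231, 232, 232, 232, 231, 227, 218, 203, 186, 162, 129, 92, 79, 82, 111, 152, 156, 116, 106, 146, 233, 251, 236, 240, 254, 254, 254, 254, 254, 255]
285 130 [247, 243, 244, 246, 247, 249, 250, 242, 190, 193, 242, 255, 255, 255, 253, 204, 151, 152, 150, 152, 149, 151, 150, 155, 204, 251, 255, 255, 254, 254, 254, 254, 254, 254, 255, 251, 243, 253, 254, 254, 254, 254]
320 130 [253, 252, 248, 244, 243, 244, 225, 173, 218, 237, 230, 226, 230, 231, 233, 233, 232, 230, 230, 223, 215, 203, 213, 224, 190, 109, 68, 68, 92, 140, 158, 121, 115, 137, 202, 249, 247, 240, 252, 253, 253, 253]
```

View pics/cmp60.png

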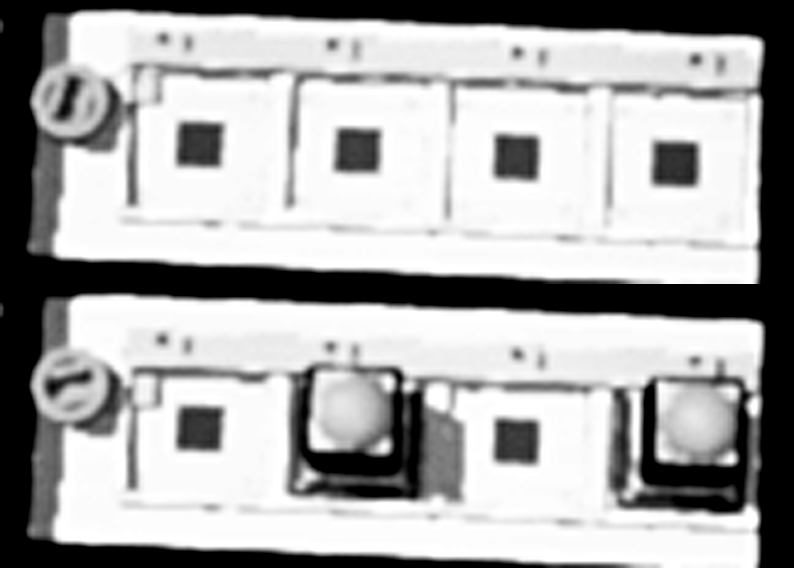

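```bash
python3 - <<'E'
from ov import *
B=pickle.load(open('top60.pkl','rb'));A=pickle.load(open('top0.pkl','rb'))
SB=pickle.load(open('side60.pkl','rb'));SA=pickle.load(open('side0.pkl','rb'))
g=cv2.cvtColor(A['color'],cv2.COLOR_RGB2GRAY).astype(float)
for nm,u,v in(('a',222.8,147.4),('b',254.9,148.6),('c',287.4,150),('d',319.8,151.5)):
    y0,x0=int(v)-7,int(u)-7; p=g[y0:y0+15,x0:x0+15]; w=np.clip(240-p,0,100)*(p<235)
    yy,xx=np.mgrid[y0:y0+15,x0:x0+15]; c=(xx*w).sum()/w.sum(),(yy*w).sum()/w.sum()
    print(nm,np.round(c,2),at_z(A,*c,.014).round(4))
def lens(im,u,v,tag):
    c=cv2.resize(im['color'][int(v)-16:int(v)+17,int(u)-16:int(u)+17,::-1],None,fx=10,fy=10,interpolation=cv2.INTER_CUBIC);return c
q=[]
for nm,cx,cy in(('P2',.5985,.025),('P1',.595,-.166)):
    for im in(B,SB):
        u,v=proj(im,[cx,cy,.085]);q.append(lens(im,u,v,nm));print(nm,int(u)-16,int(v)-16)
cv2.imwrite('pics/lens60.png',np.vstack([np.hstack(q[:2]),np.hstack(q[2:])])[:660])
cv2.imwrite('pics/lens60.png',cv2.resize(cv2.imread('pics/lens60.png'),(594,594)))
E
```

```text
a [222.29 146.96] [0.603  0.1191 0.014 ]
b [254.52 148.24] [0.6002 0.0242 0.014 ]
c [286.92 149.62] [ 0.5972 -0.0709  0.014 ]
d [319.42 150.97] [ 0.5944 -0.166   0.014 ]
P2 237 127
P2 266 190
P1 306 129
P1 293 229
```

View pics/lens60.png

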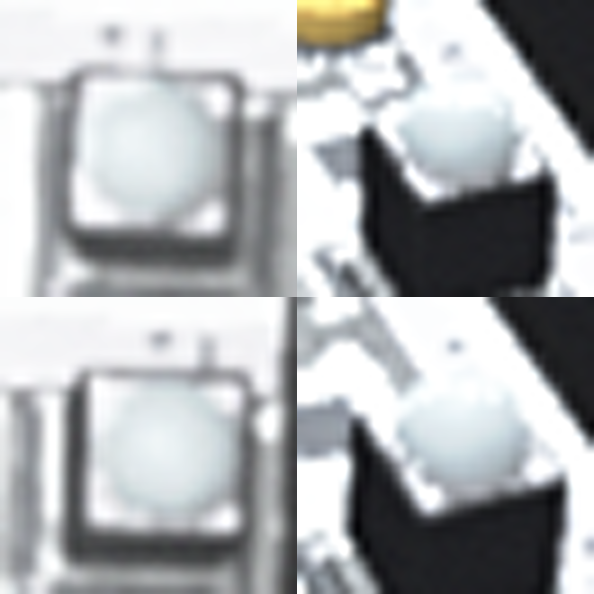

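```bash
ls *.pkl pics | tr '\n' ' '; python3 - <<'E'
from ov import *
B=pickle.load(open('top60.pkl','rb'));SB=pickle.load(open('side60.pkl','rb'))
for im in (B,SB): print((-np.array(im['R']).T@np.array(im['t'])).round(3))
A=pickle.load(open('top0.pkl','rb'))
for s in sorted(ctrl.spot_in(B,'projector1'),key=lambda d:-d['p']): print(s)
E
```

```text
side0.pkl side13.pkl side24.pkl side31.pkl side50.pkl side60.pkl top0.pkl top13.pkl top24.pkl top31.pkl top50.pkl top60.pkl  pics: a1.png a12.png a2.png c10s.png c10t.png c11s.png c12s.png c13s.png c13sb.png c13t.png c14s.png c14t.png c15s.png c16s.png c16t.png c17s.png c17t.png c18s.png c19s.png c1s.png c1t.png c20s.png c21s.png c21t.png c22s.png c23s.png c24s.png c24t.png c25s.png c25t.png c26s.png c27s.png c28s.png c29s.png c2s.png c30s.png c31s.png c31t.png c32s.png c32t.png c33s.png c34s.png c35s.png c36s.png c36t.png c37s.png c38t.png c39s.png c39t.png c3s.png c40s.png c41s.png c42s.png c43s.png c44t.png c45s.png c46s.png c47s.png c48s.png c4s.png c50s.png c50t.png c5s.png c6s.png c7s.png c8s.png c9s.png cmp60.png cs1.png cs2.png cs4.png ct1.png ct2.png ct3.png ct4.png f1.png f2.png fin_g.png fin_t.png g2.png h51s.png h51t.png key_s.png lens60.png ov60.png ov_P1.png ov_P2.png ov_s.png ov_t.png ringS.png ringT.png s10.png s11.png s12.png s13.png s13b.png s14.png s15.png s16.png s17.png s18.png s19.png s2.png s20.png s21.png s22.png s23.png s24.png s25.png s26.png s27.png s28.png s29.png s3.png s30.png s31.png s32.png s33.png s34.png s35.png s36.png s4.png s5.png s50.png s6.png s60.png s7.png s8.png s9.png side0.png side0b.png side1.png slotcmp.png t10.png t13.png t14.png t16.png t17.png t21.png t24.png t25.png t31.png t32.png t36.png t50.png t60.png top0.png top0b.png top1.png [ 0.381 -0.021  1.074]
[ 0.067 -1.058  1.011]
{'bbox': [240.5, 133.4, 269.4, 164.3], 'p': 0.94}
{'bbox': [306.9, 137.3, 332.8, 160.3], 'p': 0.93}
{'bbox': [241.6, 223.6, 274.3, 258.4], 'p': 0.77}
{'bbox': [405.1, 199.0, 441.5, 228.9], 'p': 0.75}
{'bbox': [286.3, 203.0, 316.3, 235.5], 'p': 0.57}
```

```bash
python3 - <<'E'
from ov import *
B=pickle.load(open('top60.pkl','rb'));SB=pickle.load(open('side60.pkl','rb'))
crop(B,238,128,274,168,15,'z_t2',grid=4)
crop(SB,262,192,302,236,13,'z_s2',grid=4)
crop(B,238,220,278,262,14,'z_tg',grid=4)
for s in ctrl.spot_in(SB,'projector1'): print(s)
E
```

```text
{'bbox': [294.6, 233.8, 323.3, 271.5], 'p': 0.84}
{'bbox': [224.0, 247.3, 250.3, 282.1], 'p': 0.79}
{'bbox': [232.1, 121.6, 237.5, 133.3], 'p': 0.7}
{'bbox': [186.1, 226.5, 218.3, 260.8], 'p': 0.66}
{'bbox': [273.8, 334.8, 315.8, 382.1], 'p': 0.62}
{'bbox': [270.8, 198.7, 297.1, 231.9], 'p': 0.61}
{'bbox': [171.1, 165.3, 215.2, 208.4], 'p': 0.17}
```

View pics/z_t2.png

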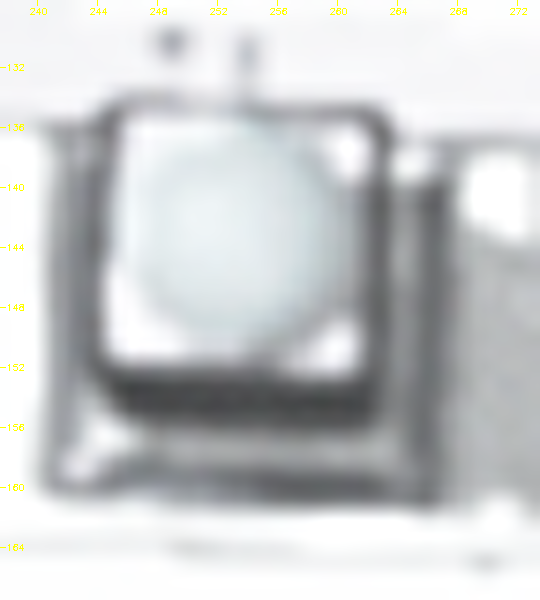

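View pics/z_s2.png

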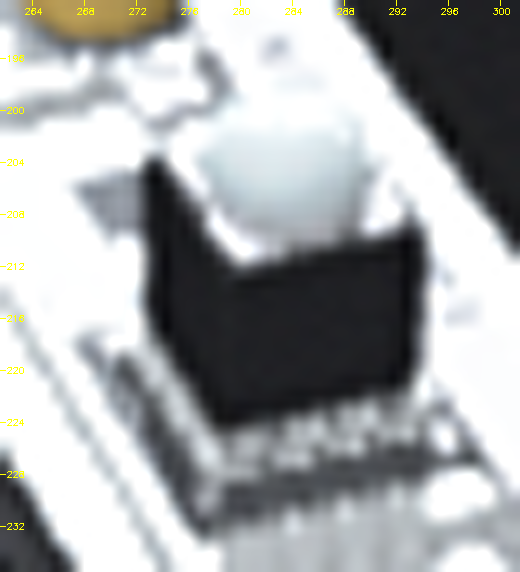

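View pics/z_tg.png

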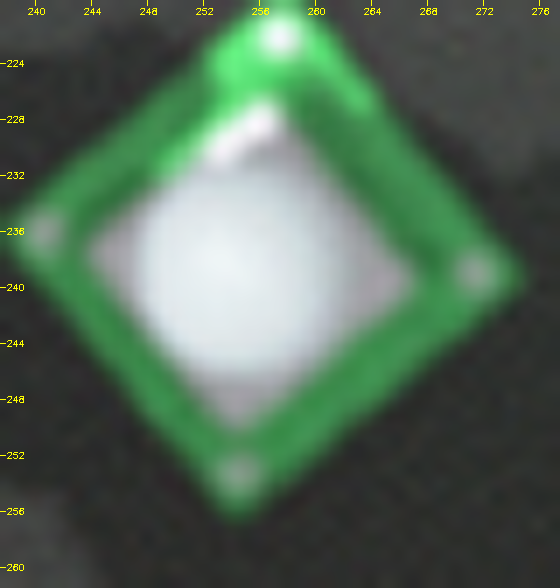

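```bash
python3 - <<'E'
from ov import *
SA=pickle.load(open('side0.pkl','rb'));A=pickle.load(open('top0.pkl','rb'))
cv2.imwrite('pics/a.png',np.hstack([A['color'],SA['color']])[:,:,::-1])
cv2.imwrite('pics/a.png',cv2.resize(cv2.imread('pics/a.png'),(800,300)))
E
```

```text
(no output)
```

View pics/a.png

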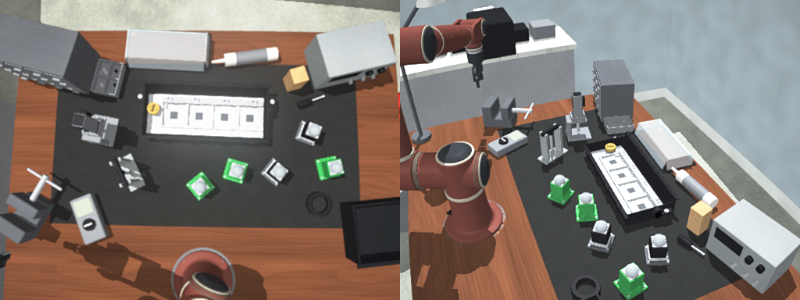

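```bash
python3 - <<'E'
from ov import *
SA=pickle.load(open('side0.pkl','rb'))
crop(SA,235,275,345,345,7,'z_s0',grid=5)
E
```

```text
(no output)
```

View pics/z_s0.png

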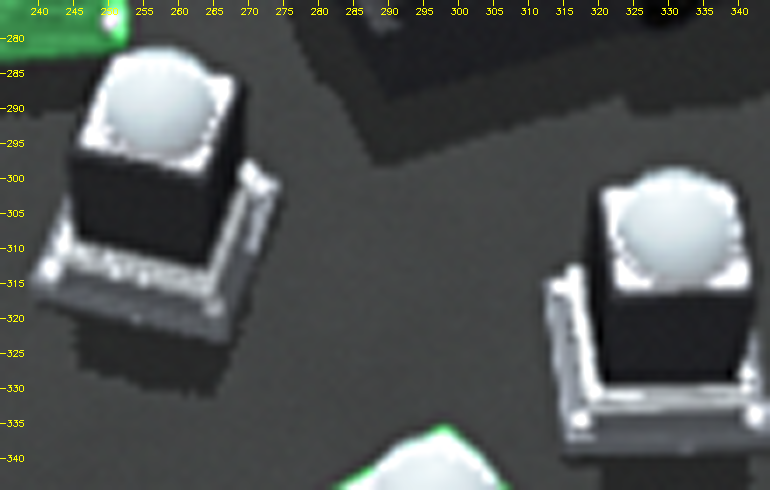

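```bash
python3 - <<'E'
from ov import *
B=pickle.load(open('top60.pkl','rb'));A=pickle.load(open('top0.pkl','rb'))
print('bodytop center',at_z(B,253.5,143.9,.088).round(4))
for c in (.5965,.6002,.6037):
  print(c,'flange -x edge top v',proj(B,[c-.038,.025,.024])[1],'body top edges',proj(B,[c+.027,.025,.088])[1],proj(B,[c-.027,.025,.088])[1],'body bottom -x',proj(B,[c-.027,.025,.024])[1], proj(B,[c-.027,.025,.034])[1])
print('seat -x rib inner edge floor/top',proj(B,[.6002-.0415,.025,.014])[1],proj(B,[.6002-.0415,.025,.024])[1], 'rail 31',proj(B,[.6002+.0315,.025,.027])[1])
# bench modules in top0
crop(A,340,150,420,235,7,'z_t0',grid=5)
E
```

```text
bodytop center [0.597 0.024 0.088]
0.5965 flange -x edge top v 161.70224003619165 body top edges 134.39143195937126 153.78883974415888 body bottom -x 157.95428479694914 157.33650961586193
0.6002 flange -x edge top v 160.44060346272775 body top edges 133.07137673671338 152.45200618805333 body bottom -x 156.69554969941365 156.06617534266243
0.6037 flange -x edge top v 159.24805881340367 body top edges 131.8237588599203 151.18846956348452 body bottom -x 155.5057582227896 154.8654305645397
seat -x rib inner edge floor/top 162.20701889930834 161.63401864447727 rail 31 136.6850192064596
```

View pics/z_t0.png

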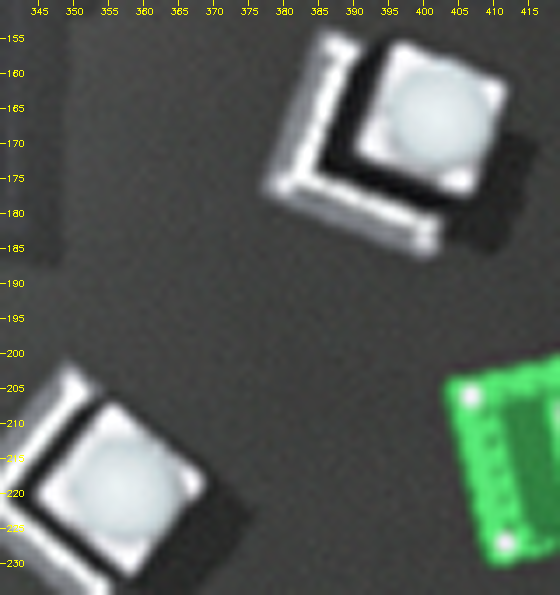

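```bash
python3 - <<'E'
from ov import *
def G(im): return cv2.cvtColor(im['color'],cv2.COLOR_RGB2GRAY).astype(np.float32)
for n in('top','side'):
  for a,b in(('0','31'),('31','60'),('0','60'),('50','60')):
    A=pickle.load(open(f'{n}{a}.pkl','rb'));B=pickle.load(open(f'{n}{b}.pkl','rb'))
    for cx,cy in((.643,.12),(.640,.03),(.637,-.07),(.634,-.165)):
        # rail dots in top0 around
        if n=='top':
            u,v={.12:(217,129),.03:(251,130),-.07:(288,131.5),-.165:(325,132.5)}[cy]
            r0,r1=9,5; du,dv=0,0
        else: continue
        u=int(u);v=int(v)
        T=cv2.resize(G(A)[v-5:v+3,u-8:u+9],None,fx=10,fy=10,interpolation=cv2.INTER_CUBIC)
        W=cv2.resize(G(B)[v-8:v+10,u-11:u+12],None,fx=10,fy=10,interpolation=cv2.INTER_CUBIC)
        m=cv2.matchTemplate(W,T,cv2.TM_CCOEFF_NORMED);_,mx,_,l=cv2.minMaxLoc(m)
        print(n,a,b,cy,np.array(l)/10-[3,3],round(mx,2))
A=pickle.load(open('top60.pkl','rb'))
print(np.array(proj(A,[.65,.03,.03]))-proj(A,[.637,.03,.03]))
# slot angles
for t in('0','31','50','60'):
    A=pickle.load(open(f'top{t}.pkl','rb'));g=G(A)
    uc,vc=proj(A,[.6255,.192,.042]);
    y0,x0=135-9,196-9
    big=cv2.resize(A['color'][y0:y0+24,x0:x0+20].astype(np.float32),None,fx=8,fy=8,interpolation=cv2.INTER_CUBIC)
    # head mask: yellowish
    hsv=cv2.cvtColor(np.clip(big,0,255).astype(np.uint8),cv2.COLOR_RGB2HSV)
    yel=((hsv[:,:,0]>15)&(hsv[:,:,0]<35)&(hsv[:,:,1]>90)).astype(np.uint8)
    cnt=max(cv2.findContours(yel,cv2.RETR_EXTERNAL,cv2.CHAIN_APPROX_NONE)[0],key=cv2.contourArea)
    (cx,cy),r=cv2.minEnclosingCircle(cnt)
    yy,xx=np.mgrid[:big.shape[0],:big.shape[1]];gg=big.mean(2)
    mask=(np.hypot(xx-cx,yy-cy)<r*.72)
    w=np.clip(115-gg,0,80)*mask
    mx_,my_=(xx*w).sum()/w.sum(),(yy*w).sum()/w.sum()
    C=np.cov(np.vstack([xx.ravel(),yy.ravel()]),aweights=w.ravel());e,V=np.linalg.eigh(C)
    d=V[:,1]; p1=at_z(A,x0+(mx_+10*d[0])/8,y0+(my_+10*d[1])/8,.042);p0=at_z(A,x0+mx_/8,y0+my_/8,.042);k=p1-p0
    print(t,'slot angle',np.degrees(np.arctan2(k[1],k[0])).round(1)%180,e.round(1),'head r',r/8,cx/8+x0,cy/8+y0)
E
```

```text
top 0 31 0.12 [ 0.  -0.1] 0.98
top 0 31 0.03 [0. 0.] 0.97
top 0 31 -0.07 [ 0.  -0.1] 0.98
top 0 31 -0.165 [0. 0.] 1.0
top 31 60 0.12 [-0.1  3.7] 0.89
top 31 60 0.03 [-0.2  3.3] 0.41
top 31 60 -0.07 [0.  3.7] 0.92
top 31 60 -0.165 [-0.9  7. ] 0.48
top 0 60 0.12 [-0.1  3.7] 0.89
top 0 60 0.03 [-0.2  3.2] 0.45
top 0 60 -0.07 [-0.1  3.7] 0.92
top 0 60 -0.165 [-0.9  7. ] 0.48
top 50 60 0.12 [0. 0.] 1.0
top 50 60 0.03 [0. 0.] 1.0
top 50 60 -0.07 [0. 0.] 1.0
top 50 60 -0.165 [0. 0.] 1.0
[ 0.08090811 -4.37645247]
0 slot angle 160.6 [0.2 4.1] head r 8.830224990844727 195.75 138.5625<stdin>:33: RuntimeWarning: invalid value encountered in scalar divide
Traceback (most recent call last):
ZeroDivisionError: Weights sum to zero, can't be normalized
```

Call:
step_arm([
  [1,-0.007,0.018,0,-0.8],
  [1,-0.001,0.002,-0.02,0],
  [1,0,0,-0.035,0],
  [1,0,0,-0.02,0],
  [1,0,0,0,0],
])

```text
t: 100.15
tool_pos: [0.3873, 0.2696, 0.1349]
tool_rot: [-0.731, 3.039, 0.001]
contact_force: [-0.0, 0.3, 0.3]
opening: 0.0855
```

```bash
python3 -c "
from h import *
s2()"
```

```text
t 100.15 tcp [0.3873 0.2696 0.1349] jaw 117.04 tilt 0.92 F [-0.   0.3  0.3] M [ 0.02 -0.01  0.02] op 85.5 q6 -1.59
toolz [ 0.0155  0.0041 -0.9999] q [ 0.452 -0.258  2.065 -0.003  1.319 -1.59 ] dq [-0.007 -0.005 -0.009 -0.002 -0.009 -0.002]
```

Call:
step_arm([
  [1,0,0.0045,-0.012,0],
  [1,0,0.001,-0.006,0],
  [1,0,0,0,0],
  [0.1,0,0,0,0],
  [0.1,0,0,0,0],
  [0.1,0,0,0,0],
  [0.1,0,0,0,0],
  [0.1,0,0,0,0],
], newtons=120)

```text
t: 101.15
tool_pos: [0.3893, 0.2758, 0.1186]
tool_rot: [-0.729, 3.034, 0.002]
contact_force: [0.4, -0.3, -1.6]
opening: 0.0137
```

```bash
python3 -c "
from h import *
s2()"
```

```text
t 101.15 tcp [0.3893 0.2758 0.1186] jaw 117.02 tilt 1.2 F [ 0.4 -0.3 -1.6] M [-0.   -0.06  0.03] op 13.7 q6 -1.58
toolz [ 0.0201  0.006  -0.9998] q [ 0.462 -0.228  2.07  -0.004  1.279 -1.579] dq [ 0.    -0.001 -0.001 -0.     0.004 -0.   ]
```

Call:
step_arm([
  [0.1,0,0,0.02,0],
  [0.1,0,0,0.04,0],
  [0.1,0,0,0.05,0],
  [0.1,0,0,0.04,0],
  [0.1,0.012,-0.005,0.01,-6],
  [0.1,0.021,-0.008,0,-9.3],
  [0.1,0.021,-0.008,0,-9.3],
  [0.1,0.021,-0.008,0,-9.3],
  [0.1,0.021,-0.008,0,-9.3],
  [0.1,0.021,-0.008,0,-9.3],
  [0.1,0.021,-0.008,0,-9.3],
  [0.1,0.021,-0.008,0,-9.3],
  [0.1,0.021,-0.008,0,-9.3],
  [0.1,0.021,-0.008,0,-9.3],
  [0.1,0.01,-0.004,0,-5],
  [0.1,0,0,0,0],
  [0.1,0,0,0,0],
])

```text
t: 103.28
tool_pos: [0.5997, 0.1893, 0.2694]
tool_rot: [-1.816, -2.559, 0.025]
contact_force: [-0.1, 0.0, -1.0]
opening: 0.0138
```

```bash
python3 -c "
from h import *
s2()"
```

```text
t 103.28 tcp [0.5997 0.1893 0.2694] jaw 19.29 tilt 0.93 F [-0.1  0.  -1. ] M [-0.04 -0.01 -0.02] op 13.8 q6 -0.15
toolz [-0.012  -0.011  -0.9999] q [ 0.191  0.052  1.551 -0.009  1.553 -0.145] dq [-0.003  0.003  0.005 -0.003 -0.    -0.003]
```

Call:
step_arm([
  [0.1,0.015,-0.004,0,-4],
  [0.1,0.008,-0.0015,-0.03,-2.5],
  [0.1,0,0,-0.04,0],
  [0.1,0,0,-0.02,0],
  [0.1,0,0,-0.01,0],
  [0.1,0,0,0,0],
])

```text
t: 104.02
tool_pos: [0.6215, 0.1857, 0.1691]
tool_rot: [-1.953, -2.457, 0.02]
contact_force: [-0.0, -0.2, -1.7]
opening: 0.0139
```

```bash
python3 - <<'E'
from h import *
s2()
im=snap('side','s61');crop(im,235,150,295,215,9,'c61s')
im=snap('top','t61');crop(im,175,115,220,160,12,'c61t')
E
```

```text
t 104.03 tcp [0.6215 0.1857 0.1691] jaw 13.03 tilt 0.74 F [-0.  -0.2 -1.7] M [-0.   -0.03  0.03] op 13.9 q6 -0.05
toolz [-0.0098 -0.0085 -0.9999] q [ 0.179  0.159  1.604 -0.007  1.39  -0.048] dq [ 0.003 -0.012 -0.018 -0.    -0.001 -0.002]
```

View pics/c61s.png

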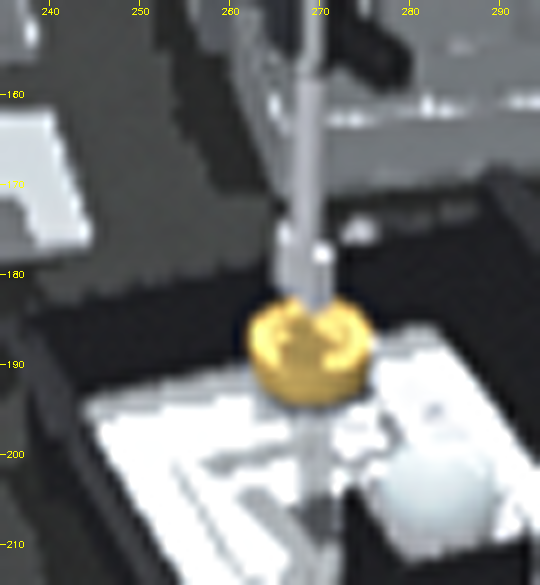

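```bash
python3 - <<'E'
from h import *
import pickle
s=pickle.load(open('side60.pkl','rb'))
print(proj(s,[.6225,.192,.042]),proj(s,[.6225,.192,.0604]),np.array(proj(s,[.6325,.192,.06]))-proj(s,[.6225,.192,.06]),np.array(proj(s,[.6225,.202,.06]))-proj(s,[.6225,.192,.06]))
E
```

```text
(np.float64(268.14929909184747), np.float64(186.56075011445003)) (np.float64(268.2492400000036), np.float64(182.08784591894457)) [ 2.73184148 -0.62870325] [-1.16969852 -1.57309576]
```

View pics/c61t.png

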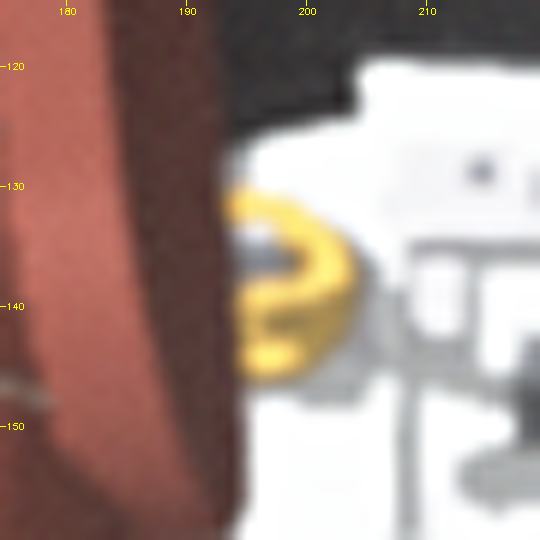

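Call:
step_arm([
  [0.1,0,0.004,-0.008,-1],
  [0.1,0,0.001,-0.002,0],
  [0.1,0,0,0,0],
])

```text
t: 104.5
tool_pos: [0.624, 0.1916, 0.1633]
tool_rot: [1.976, 2.439, -0.011]
contact_force: [0.0, -0.1, -1.8]
opening: 0.0135
```

```bash
python3 - <<'E'
from h import *
s2()
im=snap('side','s62');crop(im,250,165,290,205,14,'c62s',grid=4)
im=snap('top','t62');crop(im,185,120,215,150,18,'c62t',grid=4)
E
```

```text
t 104.5 tcp [0.624  0.1916 0.1633] jaw 11.96 tilt 0.41 F [ 0.  -0.1 -1.8] M [-0.06 -0.03 -0.03] op 13.5 q6 -0.02
toolz [-0.0022 -0.0069 -1.    ] q [ 0.187  0.168  1.604 -0.006  1.373 -0.021] dq [-0.     0.002  0.001  0.001  0.001  0.003]
```

View pics/c62s.png

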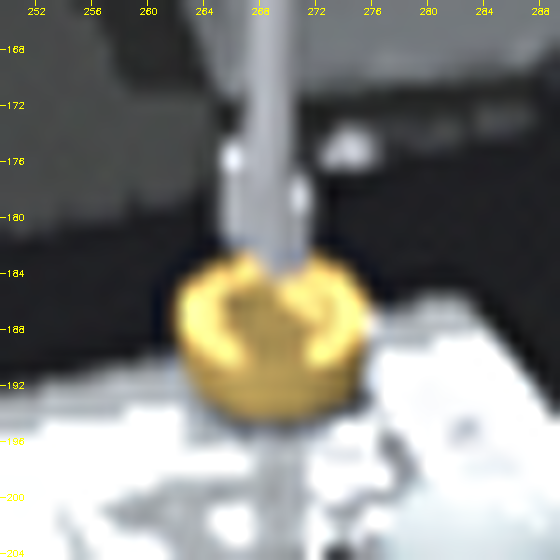

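View pics/c62t.png

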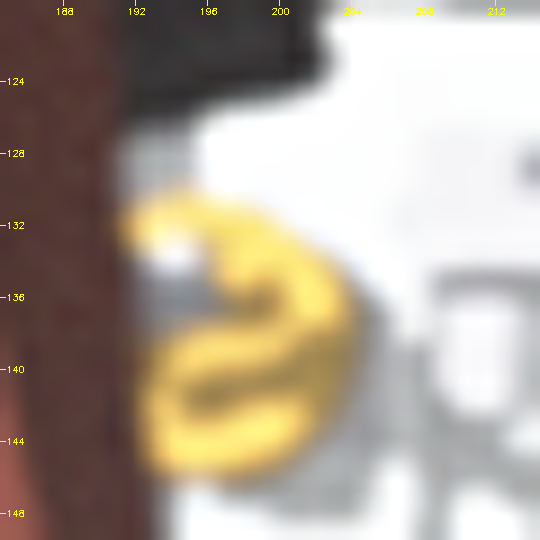

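Call:
step_arm([
  [0.1,-0.001,-0.0015,-0.008,0],
  [0.1,0,0,-0.004,0],
  [0.1,0,0,-0.003,0],
  [0.1,0,0,-0.003,0],
])

```text
t: 105.1
tool_pos: [0.6246, 0.1897, 0.1497]
tool_rot: [1.975, 2.437, -0.007]
contact_force: [-3.8, -1.8, 11.8]
opening: 0.0139
```

Call:
step_arm([
  [0.1,0,0,-0.003,0],
  [0.1,0,0,-0.002,0],
])

```text
t: 105.35
tool_pos: [0.6247, 0.1898, 0.15]
tool_rot: [1.975, 2.437, -0.007]
contact_force: [-4.5, -0.6, 5.9]
opening: 0.0138
```

```bash
python3 -c "
from h import *
s2()"
```

```text
t 105.35 tcp [0.6247 0.1898 0.15  ] jaw 11.97 tilt 0.38 F [-4.5 -0.6  5.9] M [-0.13  1.18  0.  ] op 13.8 q6 -0.02
toolz [ 7.0e-04 -6.7e-03 -1.0e+00] q [ 0.184  0.178  1.616 -0.007  1.348 -0.023] dq [-0.     0.    -0.002  0.     0.007 -0.001]
```

Call:
step_arm([
  [0.1,-0.0015,0,-0.001,0],
  [0.1,-0.0015,0,-0.001,0],
])

```text
t: 105.6
tool_pos: [0.6227, 0.1899, 0.1501]
tool_rot: [1.973, 2.435, -0.004]
contact_force: [0.9, -0.1, 3.3]
opening: 0.0141
```

Call:
step_arm([
  [0.1,-0.0015,0,-0.001,0],
  [0.1,-0.0015,0,-0.001,0],
])

```text
t: 105.85
tool_pos: [0.6217, 0.1899, 0.1501]
tool_rot: [1.971, 2.432, 0.003]
contact_force: [1.2, 0.7, 5.2]
opening: 0.0139
```

```bash
python3 -c "
from h import *
s2()
im=snap('side','s63');crop(im,250,165,290,205,14,'c63s',grid=4)
im=snap('top','t63');crop(im,185,120,215,150,18,'c63t',grid=4)"
```

```text
t 105.85 tcp [0.6217 0.1899 0.1501] jaw 11.95 tilt 0.67 F [1.2 0.7 5.2] M [-0.06 -0.37 -0.02] op 13.9 q6 -0.02
toolz [ 0.01   -0.0059 -0.9999] q [ 0.185  0.166  1.63  -0.008  1.338 -0.022] dq [ 0.    -0.024  0.025 -0.003 -0.028  0.004]
```

View pics/c63t.png

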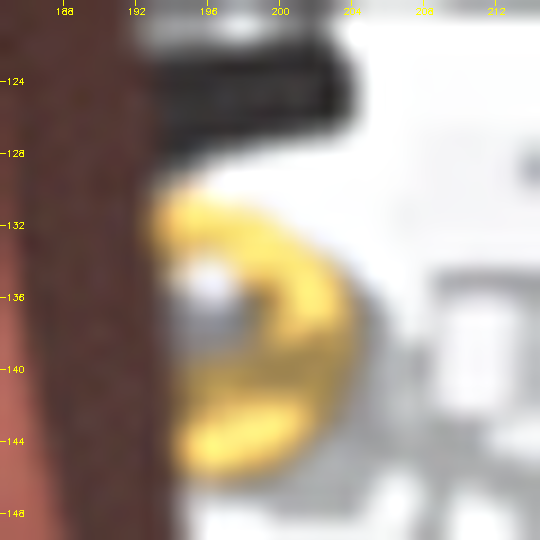

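View pics/c63s.png

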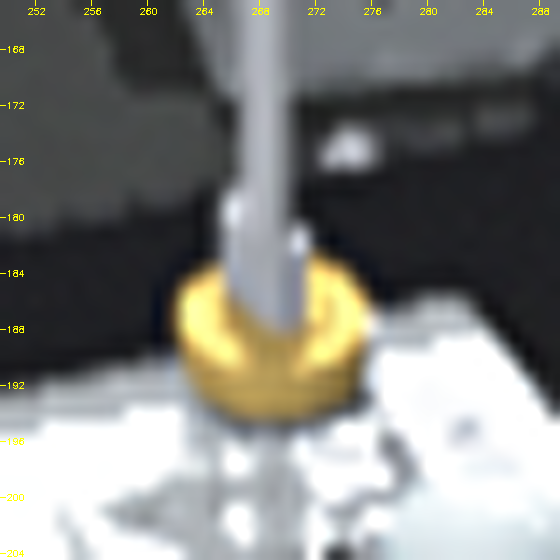

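Call:
step_arm([
  [0.1,0,-0.0015,0,1.5],
  [0.1,0.0005,-0.0015,-0.001,1.5],
  [0.1,0.0005,-0.0005,-0.001,1],
])

```text
t: 106.32
tool_pos: [0.6232, 0.1882, 0.1497]
tool_rot: [1.88, 2.505, 0.011]
contact_force: [-1.6, 1.0, 6.9]
opening: 0.0136
```

```bash
python3 -c "
from h import *
s2()"
```

```text
t 106.33 tcp [0.6232 0.1882 0.1497] jaw 16.21 tilt 0.68 F [-1.6  1.   6.9] M [0.51 0.21 0.06] op 13.6 q6 -0.1
toolz [ 1.180e-02  1.000e-04 -9.999e-01] q [ 0.18   0.166  1.63  -0.002  1.334 -0.102] dq [-0.005  0.008 -0.009  0.012 -0.006 -0.162]
```

Call:
step_arm([
  [0.1,0,-0.0015,-0.001,0],
  [0.1,0,-0.0015,-0.001,0],
])

```text
t: 106.58
tool_pos: [0.6233, 0.1872, 0.1495]
tool_rot: [1.88, 2.509, 0.018]
contact_force: [-1.1, 2.6, 6.5]
opening: 0.0141
```

Call:
step_arm([
  [0.1,0.0012,0,-0.001,0],
  [0.1,0.0012,0,-0.001,0],
])

```text
t: 106.82
tool_pos: [0.6245, 0.188, 0.1495]
tool_rot: [1.879, 2.515, 0.016]
contact_force: [-2.9, -0.4, 9.5]
opening: 0.0138
```

```bash
python3 -c "
from h import *
s2()"
```

```text
t 106.83 tcp [0.6245 0.188  0.1495] jaw 16.45 tilt 0.61 F [-2.9 -0.4  9.5] M [0.12 0.89 0.04] op 13.8 q6 -0.11
toolz [ 0.0081  0.007  -0.9999] q [ 0.176  0.17   1.626  0.006  1.337 -0.112] dq [-0.002  0.02  -0.024  0.008  0.02  -0.012]
```

```bash
python3 - <<'E'
from ov import *
rows=[]
for t in('0','31','50','60'):
    A=pickle.load(open(f'top{t}.pkl','rb'))
    y0,x0=126,184
    big=cv2.resize(A['color'][y0:y0+26,x0:x0+24].astype(np.float32),None,fx=12,fy=12,interpolation=cv2.INTER_CUBIC)
    cx,cy=(195.9-x0+.5)*12,(138.2-y0+.5)*12
    yy,xx=np.mgrid[:big.shape[0],:big.shape[1]];gg=big.mean(2)
    mask=np.hypot(xx-cx,yy-cy)<6.2*12
    ref=np.percentile(gg[mask],60)
    for f in(.55,.65,.75):
        w=(np.clip(ref*f-gg,0,None)*mask).astype(np.float64)
        if w.sum()<10: print(t,f,'none');continue
        mx,my=(xx*w).sum()/w.sum(),(yy*w).sum()/w.sum()
        C=np.cov(np.vstack([xx.ravel(),yy.ravel()]),aweights=w.ravel());e,V=np.linalg.eigh(C);d=V[:,1]
        fu=lambda px,py:(x0+(px+.5)/12-.5,y0+(py+.5)/12-.5)
        p0=at_z(A,*fu(mx,my),.042);p1=at_z(A,*fu(mx+20*d[0],my+20*d[1]),.042);k=p1-p0
        print(t,f,'ang',((np.degrees(np.arctan2(k[1],k[0]))+90)%180-90).round(1),'c',np.round(fu(mx,my),2),p0.round(4),np.sqrt(e/144).round(2))
    rows.append(np.clip(big,0,255).astype(np.uint8)[:,:,::-1])
cv2.imwrite('pics/slots.png',np.hstack([cv2.resize(r,None,fx=.68,fy=.68) for r in rows]))
E
```

```text
0 0.55 none
0 0.65 ang -15.1 c [195.4  137.84] [0.6231 0.1938 0.042 ] [0.31 2.24]
0 0.75 ang -15.8 c [195.44 137.74] [0.6234 0.1937 0.042 ] [0.5  2.35]
31 0.55 none
31 0.65 ang -15.5 c [195.44 137.77] [0.6233 0.1937 0.042 ] [0.28 2.25]
31 0.75 ang -15.8 c [195.48 137.69] [0.6235 0.1936 0.042 ] [0.49 2.36]
50 0.55 none
50 0.65 ang -71.5 c [193.52 138.15] [0.6221 0.1992 0.042 ] [0.36 2.41]
50 0.75 ang -70.9 c [194.58 137.75] [0.6233 0.1962 0.042 ] [0.53 2.78]
60 0.55 none
60 0.65 ang -70.6 c [193.41 138.23] [0.6219 0.1995 0.042 ] [0.38 2.39]
60 0.75 ang -70.6 c [194.51 137.77] [0.6233 0.1964 0.042 ] [0.54 2.78]
```

View pics/slots.png

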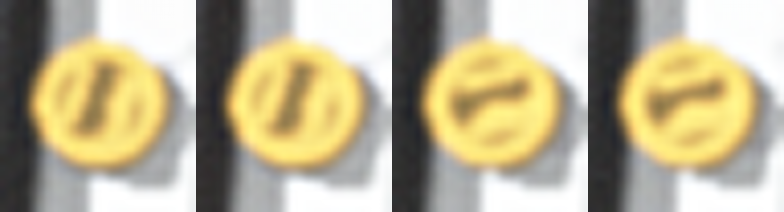

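Call:
step_arm([
  [0.1,0,0,0.006,1],
  [0.1,0,0,0,0.5],
  [0.1,0,0,0,0],
])

```text
t: 107.2
tool_pos: [0.6212, 0.1873, 0.1508]
tool_rot: [-1.841, -2.54, -0.005]
contact_force: [-0.2, 0.3, -2.2]
opening: 0.0133
```

```bash
python3 -c "
from h import *
s2()
im=snap('side','s64');crop(im,250,165,290,205,14,'c64s',grid=4)
im=snap('top','t64');crop(im,185,120,215,150,18,'c64t',grid=4)"
```

```text
t 107.2 tcp [0.6212 0.1873 0.1508] jaw 18.13 tilt 0.31 F [-0.2  0.3 -2.2] M [-0.03 -0.    0.01] op 13.3 q6 -0.14
toolz [-0.0015  0.0051 -1.    ] q [ 0.176  0.167  1.627  0.005  1.349 -0.142] dq [-0.     0.003  0.005  0.001  0.001 -0.005]
```

View pics/c64t.png

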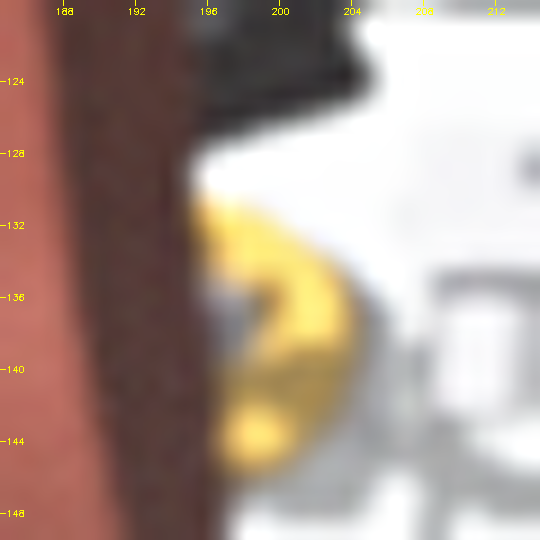

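View pics/c64s.png

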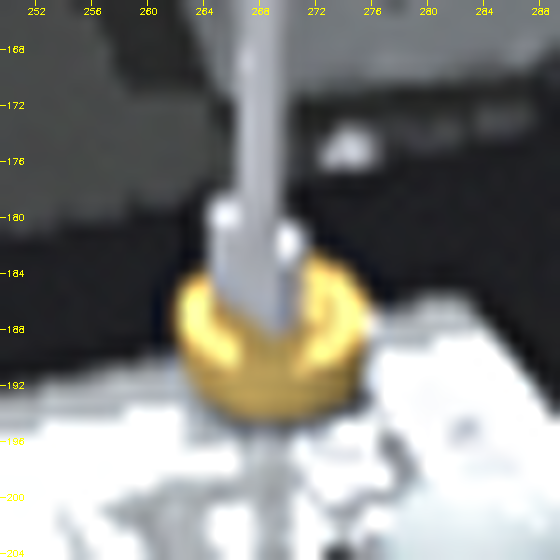

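```bash
python3 - <<'E'
from ov import *
s=pickle.load(open('side60.pkl','rb'));im=cv2.imread('pics/s64.png').astype(float)
for z in(.07,.085,.1,.11):
    print(z,np.round(proj(s,[.6212,.1873,z]),2))
for v in range(160,180,3): print(v,im[v,260:276].mean(1).astype(int))
E
```

```text
0.07 [268.5  180.55]
0.085 [268.58 176.84]
0.1 [268.67 173.08]
0.11 [268.72 170.55]
160 [ 41  83 113 110 101 130  64  38  97 170 125  37  27  30  32  36]
163 [ 41  41  76 110 110 144 169 153 180 135 105 169 207 185 126  66]
166 [ 42  41  40  70 110 109 121 162 180 168 133 118 118 119 119 122]
169 [ 42  41  40  42  67 114 128 199 183 165 125 118 118 117 115 115]
172 [ 74  74  72  73  69  49  71 178 184 165  99  44  41  39  40  40]
175 [ 73  74  73  73  70  66  81 180 183 162  96  55  65 133 192 199]
178 [ 72  74  70  60  42  67 109 178 181 158  64  27  29  29  25  28]
```

Call:
step_arm([
  [0.1,0,0.0005,0.001,-2],
  [0.1,0,0,0,-2],
  [0.1,0,0,0,0],
  [0.1,0,0,-0.002,0],
])

```text
t: 107.8
tool_pos: [0.6214, 0.1878, 0.1499]
tool_rot: [-1.935, -2.47, -0.006]
contact_force: [0.3, -1.6, 4.7]
opening: 0.0137
```

Call:
step_arm([
  [0.1,0.0012,0,-0.001,0],
  [0.1,0.0012,0,-0.001,0],
])

```text
t: 108.05
tool_pos: [0.6232, 0.1877, 0.1497]
tool_rot: [-1.934, -2.469, -0.003]
contact_force: [-5.0, -1.0, 5.4]
opening: 0.0143
```

Call:
step_arm([
  [0.1,0.0012,0,-0.001,0],
  [0.1,0.0012,0,-0.001,0],
])

```text
t: 108.3
tool_pos: [0.6243, 0.1878, 0.1496]
tool_rot: [-1.931, -2.467, 0.002]
contact_force: [-5.6, -1.2, 5.7]
opening: 0.0142
```

```bash
python3 -c "
from h import *
s2()"
```

```text
t 108.3 tcp [0.6243 0.1878 0.1496] jaw 13.89 tilt 0.53 F [-5.6 -1.2  5.7] M [-0.12  1.49  0.07] op 14.2 q6 -0.07
toolz [-0.008   0.0046 -1.    ] q [ 0.176  0.179  1.615  0.006  1.354 -0.068] dq [ 0.     0.021 -0.021  0.003  0.026 -0.001]
```

Call:
step_arm([
  [0.1,-0.001,0,-0.001,-2],
  [0.1,0,0,-0.001,-2],
])

```text
t: 108.55
tool_pos: [0.6233, 0.1879, 0.1497]
tool_rot: [-2.018, -2.395, 0.002]
contact_force: [-3.2, -0.5, 5.0]
opening: 0.0135
```

Call:
step_arm([
  [0.1,0,0,-0.001,-2],
  [0.1,0,0,-0.001,-2],
])

```text
t: 108.8
tool_pos: [0.6234, 0.1878, 0.1497]
tool_rot: [-2.103, -2.321, 0.002]
contact_force: [-3.4, -1.6, 4.6]
opening: 0.0137
```

```bash
python3 -c "
from h import *
s2()"
```

```text
t 108.8 tcp [0.6234 0.1878 0.1497] jaw 5.64 tilt 0.56 F [-3.4 -1.6  4.6] M [-0.13  0.98  0.08] op 13.7 q6 0.08
toolz [-0.008   0.0056 -1.    ] q [0.175 0.177 1.617 0.007 1.354 0.076] dq [ 0.001 -0.     0.001  0.003 -0.     0.285]
```

Call:
step_arm([
  [0.1,0,0,0.003,4],
  [0.1,0,0,0.002,4],
  [0.1,0,0,0,2],
  [0.1,0,0,0,0],
])

```text
t: 109.3
tool_pos: [0.6239, 0.1879, 0.1524]
tool_rot: [-1.889, -2.5, 0.001]
contact_force: [-0.2, -0.2, -1.5]
opening: 0.014
```

```bash
python3 - <<'E'
from ov import *
A=pickle.load(open('top60.pkl','rb'));S=pickle.load(open('side60.pkl','rb'))
def fit(im,box,zs,c0):
    x0,y0,x1,y1=box;s=8
    big=cv2.resize(im['color'][y0:y1,x0:x1],None,fx=s,fy=s,interpolation=cv2.INTER_CUBIC)
    hsv=cv2.cvtColor(big,cv2.COLOR_RGB2HSV);m=((hsv[:,:,0]>12)&(hsv[:,:,0]<38)&(hsv[:,:,1]>100)).astype(np.uint8)
    c=max(cv2.findContours(m,cv2.RETR_EXTERNAL,cv2.CHAIN_APPROX_NONE)[0],key=cv2.contourArea)
    P=c[:,0,:].astype(float); P=np.c_[x0+(P[:,0]+.5)/s-.5,y0+(P[:,1]+.5)/s-.5]
    return P
from scipy.optimize import least_squares
for n,im,box in(('top',A,(184,126,210,152)),('side',S,(256,176,282,202))):
    P=fit(im,box,None,None); print(n,P.min(0),P.max(0))
    # model: convex hull of top circle z=.042 & lower circle z=.03 ; use silhouette dist
    def res(p):
        th=np.linspace(0,2*np.pi,120)
        Q=[]
        for z in(.042,p[3] if len(p)>3 else .03):
            Q+= [proj(im,[p[0]+p[2]*np.cos(t),p[1]+p[2]*np.sin(t),z]) for t in th]
        H=cv2.convexHull(np.array(Q,np.float32))
        return np.array([cv2.pointPolygonTest(H,(float(a),float(b)),True) for a,b in P[::6]])
    for zl in(.026,.030,.034):
        f=lambda p:res([p[0],p[1],.0230+p[2],zl])
        r=least_squares(f,[.623,.192,0.0],diff_step=1e-3,x_scale=[.01,.01,.001])
        print(n,zl,r.x.round(4),np.sqrt((r.fun**2).mean()).round(3))
E
```

```text
top [186.9375 130.8125] [204.0625 145.8125]
top 0.026 [ 0.6231  0.1948 -0.0014] 0.501
top 0.03 [ 0.6227  0.1944 -0.0011] 0.497
top 0.034 [ 0.6223  0.1941 -0.0008] 0.503
side [261.5625 182.0625] [275.9375 194.1875]
side 0.026 [ 6.25e-01  1.94e-01 -6.00e-04] 0.549
side 0.03 [6.236e-01 1.914e-01 4.000e-04] 0.68
side 0.034 [0.6223 0.1889 0.0017] 0.842
```

```bash
cat > bl.py <<'E'
from ov import *
def blade(im,c,kx,ky,z,ang,s,x0,y0,col):
    a=np.radians(ang);d=np.array([np.cos(a),np.sin(a)]);n=np.array([-d[1],d[0]])
    Q=lambda sx,sy,zz:[int(round((q-o+.5)*s)) for q,o in zip(proj(im,[*(np.array([kx,ky])+sx*.0125*d+sy*.004*n),zz]),(x0,y0))]
    k=[(-1,-1),(1,-1),(1,1),(-1,1)]
    for zz in(z,z+.024): cv2.polylines(c,[np.array([Q(*p,zz) for p in k])],True,col,1,cv2.LINE_AA)
    for p in k: cv2.line(c,tuple(Q(*p,z)),tuple(Q(*p,z+.024)),col,1,cv2.LINE_AA)
def circ(im,c,x,y,z,s,x0,y0,col,r=.023):
    P=[[int(round((q-o+.5)*s)) for q,o in zip(proj(im,[x+r*np.cos(t),y+r*np.sin(t),z]),(x0,y0))] for t in np.linspace(0,6.28,60)]
    cv2.polylines(c,[np.array(P)],True,col,1,cv2.LINE_AA)
def show(im,box,s,kx,ky,z,ang,hx,hy):
    x0,y0,x1,y1=box
    c=cv2.resize(im['color'][y0:y1,x0:x1,::-1],None,fx=s,fy=s,interpolation=cv2.INTER_CUBIC);d=c.copy()
    blade(im,d,kx,ky,z,ang,s,x0,y0,(255,0,0));circ(im,d,hx,hy,.042,s,x0,y0,(0,0,255));return np.hstack([c,d])
E
python3 - <<'E'
from bl import *
s2()
S=snap('side','s65');T=snap('top','t65');pickle.dump((S,T),open('st65.pkl','wb'))
a=show(S,(254,172,284,202),13,.6225,.191,.0438,-74,.6235,.1925)
b=show(T,(185,124,215,154),13,.6245,.191,.0438,-74,.6235,.1945)
cv2.imwrite('pics/bl65.png',cv2.resize(np.vstack([a,b]),None,fx=.76,fy=.76))
E
```

```text
t 109.3 tcp [0.6239 0.1879 0.1524] jaw 15.85 tilt 0.49 F [-0.2 -0.2 -1.5] M [-0.02  0.    0.01] op 14.0 q6 -0.1
toolz [-0.0073  0.0046 -1.    ] q [ 0.176  0.175  1.614  0.006  1.358 -0.102] dq [-0.     0.004  0.002  0.002 -0.006  0.   ]
```

View pics/bl65.png

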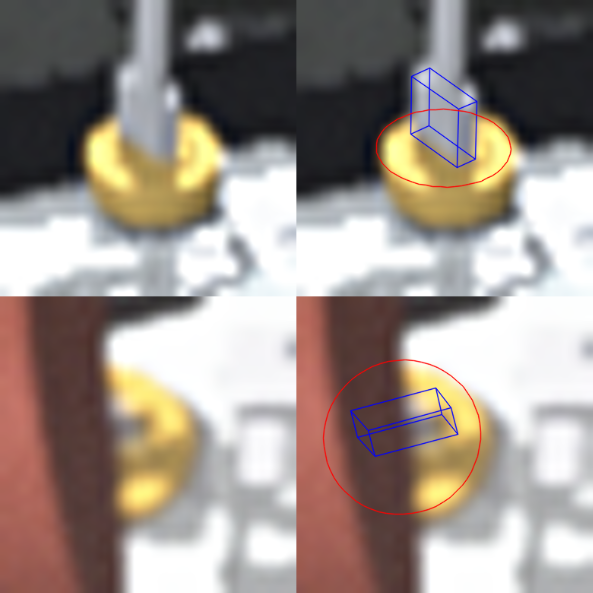

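Call:
step_arm([
  [0.1,0.002,0,0,0],
  [0.1,0.0003,0,0,0],
  [0.1,0,0,-0.002,0],
  [0.1,0,0,-0.002,0],
  [0.1,0,0,-0.002,0],
])

```text
t: 110.02
tool_pos: [0.6273, 0.1878, 0.1494]
tool_rot: [-1.891, -2.5, -0.0]
contact_force: [-3.0, -1.0, 7.2]
opening: 0.0136
```

```bash
python3 -c "
from h import *
s2()"
```

```text
t 110.03 tcp [0.6273 0.1878 0.1494] jaw 15.79 tilt 0.41 F [-3.  -1.   7.2] M [-0.18  0.93  0.05] op 13.6 q6 -0.1
toolz [-0.0055  0.0045 -1.    ] q [ 0.175  0.184  1.61   0.005  1.352 -0.102] dq [-0.001  0.003 -0.001 -0.001 -0.006 -0.   ]
```

```bash
python3 - <<'E'
from bl import *
S=pickle.load(open('side60.pkl','rb'));T=pickle.load(open('top60.pkl','rb'));S0=pickle.load(open('side31.pkl','rb'));T0=pickle.load(open('top31.pkl','rb'))
def slot(im,c,kx,ky,ang,s,x0,y0,col):
    a=np.radians(ang);d=np.array([np.cos(a),np.sin(a)]);n=np.array([-d[1],d[0]])
    for z,cc in((.042,col),(.029,(0,160,0))):
        Q=lambda sx,sy:[int(round((q-o+.5)*s)) for q,o in zip(proj(im,[*(np.array([kx,ky])+sx*.015*d+sy*.006*n),z]),(x0,y0))]
        cv2.polylines(c,[np.array([Q(*p) for p in[(-1,-1),(1,-1),(1,1),(-1,1)]])],True,cc,1,cv2.LINE_AA)
def sh(im,box,s,hx,hy,angs):
    x0,y0,x1,y1=box;out=[]
    c=cv2.resize(im['color'][y0:y1,x0:x1,::-1],None,fx=s,fy=s,interpolation=cv2.INTER_CUBIC);out.append(c)
    for a in angs:
        d=c.copy();slot(im,d,hx,hy,a,s,x0,y0,(255,0,0));circ(im,d,hx,hy,.042,s,x0,y0,(0,0,255));out.append(d)
    return np.hstack(out)
bs=(258,176,280,198);bt=(185,127,207,149)
r=[sh(S0,bs,12,.6240,.1905,[-16.5]*1+[-10,]),sh(S,bs,12,.6240,.1905,[-73,-82]),sh(T0,bt,12,.6235,.1925,[-16.5,-10]),sh(T,bt,12,.6235,.1925,[-73,-82])]
o=np.vstack([np.hstack(r[:2]),np.hstack(r[2:])]);o=cv2.resize(o,None,fx=.5,fy=.5,interpolation=cv2.INTER_AREA);print(o.shape);cv2.imwrite('pics/sl.png',o)
E
```

```text
(264, 792, 3)
```

View pics/sl.png

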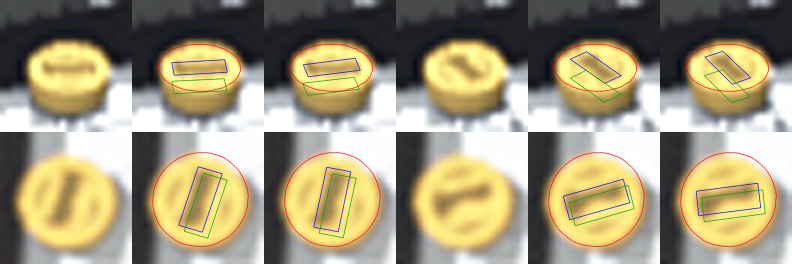

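Call:
step_arm([
  [0.1,-0.001,0,0.003,1],
  [0.1,-0.001,0,0,0.3],
  [0.1,0,0,0,0],
])

```text
t: 110.4
tool_pos: [0.625, 0.1879, 0.152]
tool_rot: [-1.861, -2.522, -0.0]
contact_force: [0.3, 0.4, -1.5]
opening: 0.0138
```

```bash
python3 - <<'E'
from bl import *
o=s2()
S=snap('side','s66')
kx,ky=o['tool_pos'][0]-.001,o['tool_pos'][1]+.003
x=[show(S,(256,172,282,198),15,kx,ky,o['tool_pos'][2]-.1086,-73,.624,.1905)]
cv2.imwrite('pics/bl66.png',np.vstack(x))
E
```

```text
t 110.4 tcp [0.625  0.1879 0.152 ] jaw 17.17 tilt 0.41 F [ 0.3  0.4 -1.5] M [-0.03  0.03 -0.02] op 13.8 q6 -0.13
toolz [-0.0056  0.0045 -1.    ] q [ 0.176  0.177  1.613  0.006  1.356 -0.125] dq [-0.     0.002 -0.001  0.001 -0.003 -0.001]
```

View pics/bl66.png

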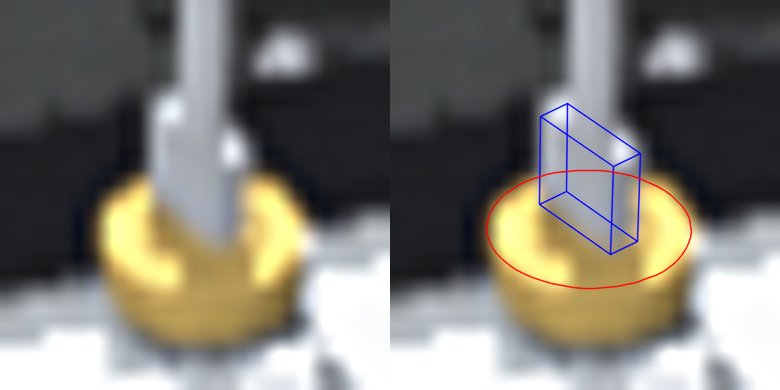

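Call:
step_arm([
  [0.1,0,-0.002,0,0],
  [0.1,0,0,-0.002,0],
  [0.1,0,0,-0.002,0],
  [0.1,0,0,-0.002,0],
])

```text
t: 110.95
tool_pos: [0.6248, 0.1856, 0.1449]
tool_rot: [-1.861, -2.522, 0.0]
contact_force: [0.6, -0.4, -2.1]
opening: 0.0135
```

```bash
python3 -c "
from h import *
s2()"
```

```text
t 110.95 tcp [0.6248 0.1856 0.1449] jaw 17.15 tilt 0.44 F [ 0.6 -0.4 -2.1] M [-0.03 -0.01  0.02] op 13.5 q6 -0.13
toolz [-0.0063  0.0043 -1.    ] q [ 0.172  0.182  1.62   0.006  1.345 -0.128] dq [ 0.     0.015  0.013 -0.001 -0.029 -0.001]
```

Call:
step_arm([
  [0.1,0,0,-0.004,0],
  [0.1,0,0,-0.003,0],
  [0.1,0,0,-0.001,0],
])

```text
t: 111.32
tool_pos: [0.6251, 0.1857, 0.1375]
tool_rot: [-1.861, -2.522, -0.0]
contact_force: [-1.8, -0.2, 6.1]
opening: 0.0136
```

```bash
python3 -c "
from h import *
s2()"
```

```text
t 111.33 tcp [0.6251 0.1857 0.1375] jaw 17.16 tilt 0.42 F [-1.8 -0.2  6.1] M [-0.18  0.58 -0.01] op 13.6 q6 -0.13
toolz [-0.0059  0.0044 -1.    ] q [ 0.172  0.189  1.625  0.005  1.333 -0.128] dq [-0.     0.003 -0.001 -0.    -0.006  0.   ]
```

Call:
step_arm([
  [0.1,0,0,0.0008,-3],
  [0.1,-0.0002,0,0,-4],
  [0.1,-0.0002,0,0,-4],
])

```text
t: 111.7
tool_pos: [0.6246, 0.1858, 0.1379]
tool_rot: [-2.101, -2.326, -0.001]
contact_force: [-1.7, -0.3, -0.2]
opening: 0.0135
```

```bash
python3 -c "
from h import *
s2()"
```

```text
t 111.7 tcp [0.6246 0.1858 0.1379] jaw 5.82 tilt 0.43 F [-1.7 -0.3 -0.2] M [-0.04  0.35  0.02] op 13.5 q6 0.07
toolz [-0.0051  0.0054 -1.    ] q [0.172 0.187 1.627 0.006 1.332 0.069] dq [ 0.    -0.002  0.01   0.003  0.004  0.569]
```

Call:
step_arm([
  [0.1,-0.0002,0,0,-4],
  [0.1,-0.0001,0,0,-2],
])

```text
t: 111.95
tool_pos: [0.6236, 0.1858, 0.1376]
tool_rot: [-2.221, -2.209, 0.001]
contact_force: [-0.6, 0.0, 0.3]
opening: 0.0136
```

```bash
python3 -c "
from h import *
s2()"
```

```text
t 111.95 tcp [0.6236 0.1858 0.1376] jaw -0.31 tilt 0.49 F [-0.6  0.   0.3] M [-0.02  0.26  0.51] op 13.6 q6 0.18
toolz [-0.0064  0.0056 -1.    ] q [0.172 0.186 1.628 0.007 1.333 0.176] dq [ 0.002 -0.002  0.004  0.001  0.001  0.283]
```

Call:
step_arm([
  [0.1,-0.0001,0,0,-3],
  [0.1,0,0,0,0],
])

```text
t: 112.2
tool_pos: [0.6232, 0.186, 0.1377]
tool_rot: [-2.275, -2.155, 0.001]
contact_force: [-1.6, 0.1, -0.0]
opening: 0.0137
```

```bash
python3 - <<'E'
from bl import *
s2()
T=snap('top','t67');S=snap('side','s67');pickle.dump(T,open('top67.pkl','wb'));pickle.dump(S,open('side67.pkl','wb'))
cat=[]
G=lambda im:cv2.cvtColor(im['color'],cv2.COLOR_RGB2GRAY).astype(np.float32)
A=pickle.load(open('top31.pkl','rb'))
for u,v in((217,129),(288,131)):
    Tm=cv2.resize(G(A)[v-5:v+3,u-8:u+9],None,fx=10,fy=10,interpolation=cv2.INTER_CUBIC)
    W=cv2.resize(G(T)[v-8:v+10,u-11:u+12],None,fx=10,fy=10,interpolation=cv2.INTER_CUBIC)
    m=cv2.matchTemplate(W,Tm,cv2.TM_CCOEFF_NORMED);_,mx,_,l=cv2.minMaxLoc(m);print(np.array(l)/10-3,round(mx,2))
E
```

```text
t 112.2 tcp [0.6232 0.186  0.1377] jaw -3.1 tilt 0.47 F [-1.6  0.1 -0. ] M [-0.04  0.23  0.88] op 13.7 q6 0.23
toolz [-0.0063  0.0053 -1.    ] q [0.173 0.185 1.629 0.006 1.333 0.226] dq [ 0.001 -0.001  0.002 -0.002  0.    -0.011]
[-0.2  3.7] 0.84
[0.  3.7] 0.92
```

```bash
python3 - <<'E'
from bl import *
T=pickle.load(open('top60.pkl','rb'));T0=pickle.load(open('top31.pkl','rb'))
for nm,im,u,v in(('now',T,225,134.8),('now',T,285,137.5)):
    for z in(.027,.033,.037):
        p=at_z(im,u,v,z); cx=.6002+(p[1]-.0242)*.0302
        print(nm,u,z,p.round(4),'off',round((p[0]-cx)*1000,1))
g=cv2.cvtColor(T0['color'],cv2.COLOR_RGB2GRAY)
for c in(225,285): print(g[122:142,c].tolist())
g=cv2.cvtColor(T['color'],cv2.COLOR_RGB2GRAY)
for c in(225,285): print(g[116:142,c].tolist())
E
```

```text
now 225 0.027 [0.6364 0.1104 0.027 ] off 33.6
now 225 0.033 [0.635  0.1097 0.033 ] off 32.2
now 225 0.037 [0.634  0.1092 0.037 ] off 31.2
now 285 0.027 [ 0.6303 -0.0644  0.027 ] off 32.8
now 285 0.033 [ 0.6289 -0.0642  0.033 ] off 31.3
now 285 0.037 [ 0.6279 -0.064   0.037 ] off 30.4
[255, 254, 247, 244, 245, 245, 245, 246, 250, 246, 188, 178, 235, 255, 254, 253, 252, 253, 254, 255]
[106, 212, 255, 255, 254, 251, 247, 245, 246, 248, 248, 237, 207, 215, 241, 255, 255, 254, 253, 254]
[65, 64, 69, 71, 110, 221, 255, 255, 253, 253, 253, 252, 250, 245, 245, 245, 245, 246, 238, 201, 188, 234, 255, 253, 254, 255]
[73, 69, 73, 74, 77, 78, 108, 211, 255, 255, 254, 254, 254, 252, 247, 243, 244, 246, 247, 249, 250, 242, 190, 193, 242, 255]
```

```bash
python3 - <<'E'
from bl import *
T=pickle.load(open('top60.pkl','rb'));S=pickle.load(open('side60.pkl','rb'))
def tri(a,b):
    o1,d1=pix2ray(T,*a);o2,d2=pix2ray(S,*b);d1/=np.linalg.norm(d1);d2/=np.linalg.norm(d2)
    M=np.c_[d1,-d2];t=np.linalg.lstsq(M,o2-o1,rcond=None)[0];p=o1+t[0]*d1;q=o2+t[1]*d2
    return ((p+q)/2).round(4),round(np.linalg.norm(p-q)*1000,1)
print('bench')
for a,b in(((397,155.5),(339,301)),((412,163),(341.5,315.5)),((407,177.5),(322.5,316)),((390,172.5),(320.5,301))): print(tri(a,b))
print('P2')
for a,b in(((261.7,151.8),(280,212)),((261.8,136),(292.8,208.8)),((245,152),(274,203.3))): print(tri(a,b))
print('P2 flange corner', tri((266.8,160.8),(277.3,232.3)),'plate hole check')
crop(T,300,130,340,170,14,'z_t1',grid=4);crop(S,286,228,328,274,12,'z_s1',grid=4)
E
```

```text
bench
(array([ 0.5729, -0.3721,  0.0756]), np.float64(1.2))
(array([ 0.5546, -0.4146,  0.0739]), np.float64(4.7))
(array([ 0.5122, -0.3986,  0.0748]), np.float64(1.2))
(array([ 0.5278, -0.3529,  0.0746]), np.float64(6.2))
P2
(array([0.5771, 0.0009, 0.0854]), np.float64(2.7))
(array([0.6208, 0.0015, 0.0847]), np.float64(1.6))
(array([0.5765, 0.0463, 0.0863]), np.float64(4.1))
P2 flange corner (array([ 0.5639, -0.0129,  0.0201]), np.float64(3.3)) plate hole check
```

View pics/z_s1.png

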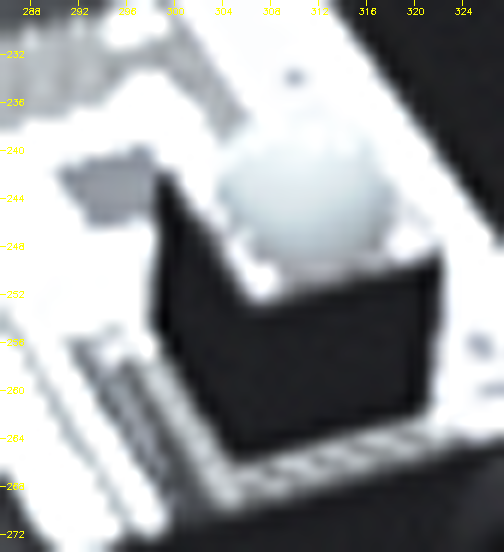

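View pics/z_t1.png

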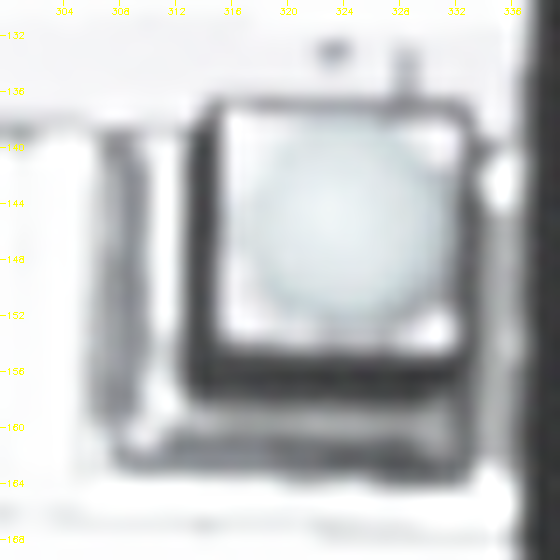

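Call:
step_arm([
  [0.1,0,0,0,-1],
  [0.1,0,0,0,0],
  [0.1,0,0,0,5],
  [0.1,0.0004,0,0,5],
  [0.1,0.0003,0,0,5],
  [0.1,0,0,0,0],
])

```text
t: 113.05
tool_pos: [0.6245, 0.1857, 0.1376]
tool_rot: [-1.997, -2.414, 0.0]
contact_force: [-0.3, 0.4, 0.4]
opening: 0.0139
```

```bash
python3 -c "
from h import *
s2()"
```

```text
t 113.05 tcp [0.6245 0.1857 0.1376] jaw 10.8 tilt 0.48 F [-0.3  0.4  0.4] M [0.04 0.26 0.04] op 13.9 q6 -0.02
toolz [-0.0066  0.0051 -1.    ] q [ 0.172  0.188  1.626  0.006  1.333 -0.018] dq [-0.002  0.002 -0.001 -0.     0.     0.012]
```

Call:
step_arm([
  [0.1,0,0,0.01,0],
  [0.1,0,0,0.03,0],
  [0.1,0,0,0.04,0],
  [0.1,0,0,0.04,0],
  [0.1,-0.01,0.004,0.015,5],
  [0.1,-0.02,0.0075,0,9],
  [0.1,-0.02,0.0075,0,9],
  [0.1,-0.02,0.0075,0,9],
  [0.1,-0.02,0.0075,0,9],
  [0.1,-0.02,0.0075,0,9],
  [0.1,-0.02,0.0075,0,9],
  [0.1,-0.02,0.0075,0,9],
  [0.1,-0.02,0.0075,0,9],
  [0.1,-0.02,0.0075,0,9],
  [0.1,-0.02,0.0075,0,9],
  [0.1,-0.01,0.004,0,5],
  [0.1,0,0,0,0],
  [0.1,0,0,0,0],
])

```text
t: 115.3
tool_pos: [0.4011, 0.2703, 0.2886]
tool_rot: [-0.599, 3.075, 0.017]
contact_force: [0.3, 0.1, -2.3]
opening: 0.0136
```

```bash
python3 -c "
from h import *
s2()"
```

```text
t 115.3 tcp [0.4011 0.2703 0.2886] jaw 112.03 tilt 0.8 F [ 0.3  0.1 -2.3] M [-0.01  0.02 -0.01] op 13.6 q6 -1.52
toolz [ 0.0062  0.0124 -0.9999] q [ 0.434 -0.331  1.865  0.009  1.597 -1.521] dq [ 0.002 -0.007 -0.     0.002 -0.002  0.009]
```

Call:
step_arm([
  [0.1,-0.008,0.004,0,3],
  [0.1,-0.003,0.0012,0,1.8],
  [0.1,0,0,0,0],
])

```text
t: 115.68
tool_pos: [0.3901, 0.2755, 0.2887]
tool_rot: [-0.731, 3.047, 0.018]
contact_force: [-0.6, 0.1, -2.0]
opening: 0.0136
```

```bash
python3 -c "
from h import *
s2()"
```

```text
t 115.67 tcp [0.3901 0.2755 0.2887] jaw 116.98 tilt 0.8 F [-0.6  0.1 -2. ] M [-0.05 -0.03  0.05] op 13.6 q6 -1.59
toolz [ 0.0052  0.0129 -0.9999] q [ 0.453 -0.346  1.877  0.009  1.601 -1.588] dq [-0.002  0.002 -0.001 -0.     0.    -0.004]
```

Call:
step_arm([
  [0.1,0,0,-0.03,0],
  [0.1,0,0,-0.04,0],
  [0.1,0,0,-0.04,0],
  [0.1,0,0,-0.025,0],
  [0.1,0,0,-0.01,0],
  [0.1,0,0,0,0],
])

```text
t: 116.42
tool_pos: [0.391, 0.2755, 0.1415]
tool_rot: [-0.728, 3.043, 0.018]
contact_force: [-0.6, 0.6, -1.3]
opening: 0.0138
```

```bash
python3 -c "
from h import *
s2()"
```

```text
t 116.42 tcp [0.391  0.2755 0.1415] jaw 116.92 tilt 0.97 F [-0.6  0.6 -1.3] M [-0.05  0.02 -0.01] op 13.8 q6 -1.59
toolz [ 0.0092  0.0143 -0.9999] q [ 0.453 -0.248  2.046  0.009  1.329 -1.59 ] dq [ 0.002 -0.004 -0.018  0.001  0.     0.002]
```

Call:
step_arm([
  [0.1,-0.0015,0.0003,-0.004,0],
  [0.1,0,0,-0.007,0],
  [0.1,0,0,-0.006,0],
  [0.1,0,0,-0.003,0],
])

```text
t: 116.92
tool_pos: [0.3917, 0.277, 0.1242]
tool_rot: [-0.727, 3.037, 0.021]
contact_force: [-0.0, -0.3, -1.5]
opening: 0.0136
```

```bash
python3 -c "
from h import *
s2()"
```

```text
t 116.92 tcp [0.3917 0.277  0.1242] jaw 116.92 tilt 1.32 F [-0.  -0.3 -1.5] M [-0.02  0.08 -0.03] op 13.6 q6 -1.59
toolz [ 0.0153  0.0173 -0.9997] q [ 0.455 -0.23   2.061  0.009  1.289 -1.588] dq [ 0.002  0.025  0.014  0.    -0.053  0.001]
```

Call:
step_arm([
  [0.1,-0.0025,-0.0012,-0.002,0],
  [0.1,0,0,-0.002,0],
  [0.1,0,0,-0.002,0],
])

```text
t: 117.3
tool_pos: [0.3892, 0.2758, 0.1185]
tool_rot: [-0.727, 3.037, 0.021]
contact_force: [-4.0, -2.7, 8.3]
opening: 0.0137
```

```bash
python3 - <<'E'
from bl import *
s2()
S=snap('side','s70');u,v=map(int,proj(S,[.387,.275,.09]));crop(S,u-30,v-30,u+30,v+30,9,'c70s')
E
```

```text
t 117.3 tcp [0.3892 0.2758 0.1185] jaw 116.92 tilt 1.32 F [-4.  -2.7  8.3] M [-0.36  0.58 -0.02] op 13.7 q6 -1.59
toolz [ 0.0153  0.0173 -0.9997] q [ 0.455 -0.23   2.072  0.009  1.279 -1.588] dq [ 0.001  0.006 -0.005 -0.001  0.01   0.001]
```

View pics/c70s.png

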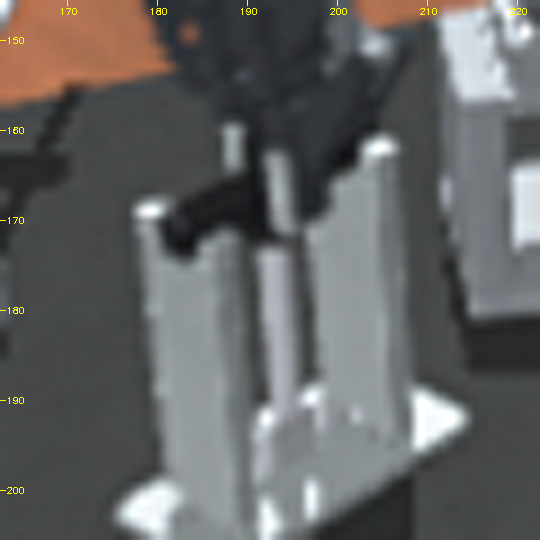

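Call:
step_arm([
  [0.3,0,0,0,0],
  [0.5,0,0,0,0],
  [0.7,0,0,0,0],
  [0.8,0,0,0.01,0],
  [0.8,0,0,0.03,0],
  [0.8,0,0,0.05,0],
  [0.8,-0.01,0.04,0.03,0],
  [0.8,-0.02,0.05,0,0],
  [0.8,-0.01,0.05,0,0],
  [0.8,0,0.02,0,0],
  [0.8,0,0,0,0],
  [0.8,0,0,0,0],
])

```text
t: 118.85
tool_pos: [0.3491, 0.441, 0.2509]
tool_rot: [-0.721, 3.028, 0.028]
contact_force: [0.1, -0.3, -0.9]
opening: 0.0683
```

```bash
python3 - <<'E'
from bl import *
s2()
S=snap('side','s71');T=snap('top','t71');pickle.dump(T,open('top71.pkl','wb'));pickle.dump(S,open('side71.pkl','wb'))
def c(im,X,r,s):
    u,v=map(int,proj(im,X));return cv2.resize(im['color'][max(0,v-r):v+r,max(0,u-r):u+r,::-1],(int(2*r*s),int(2*r*s)),interpolation=cv2.INTER_CUBIC)
k=[.387,.275,.09];g=[.544,.387,.12];h=[.594,-.05,.05]
a=np.hstack([c(S,k,32,3.9),c(S,g,32,3.9),c(S,h,62,2.0)][:3]) if 0 else np.hstack([cv2.resize(c(S,x,r,4),(260,260)) for x,r in((k,32),(g,32),(h,70))])
b=np.hstack([cv2.resize(c(T,x,r,4),(260,260)) for x,r in((k,32),(g,32),(h,90))])
cv2.imwrite('pics/fin71.png',np.vstack([a,b]))
G=lambda im:cv2.cvtColor(im['color'],cv2.COLOR_RGB2GRAY).astype(np.float32)
for n,Q in(('top',T),('side',S)):
    A=pickle.load(open(n+'50.pkl','rb'))
    for nm,X in(('P2',[.5985,.025,.09]),('P1',[.595,-.166,.09]),('gun',[.544,.387,.15]),('key',[.387,.275,.06])):
        u,v=map(int,proj(A,X));f=lambda im,r:G(im)[v-r:v+r+1,u-r:u+r+1]
        W=cv2.resize(f(Q,13),None,fx=8,fy=8,interpolation=cv2.INTER_CUBIC);Tm=cv2.resize(f(A,9),None,fx=8,fy=8,interpolation=cv2.INTER_CUBIC)
        m=cv2.matchTemplate(W,Tm,cv2.TM_CCOEFF_NORMED);_,mx,_,l=cv2.minMaxLoc(m);print(n,nm,np.array(l)/8-4,round(mx,3))
A=pickle.load(open('top31.pkl','rb'))
for u,v in((217,129),(288,131)):
    Tm=cv2.resize(G(A)[v-5:v+3,u-8:u+9],None,fx=10,fy=10,interpolation=cv2.INTER_CUBIC);W=cv2.resize(G(T)[v-8:v+10,u-11:u+12],None,fx=10,fy=10,interpolation=cv2.INTER_CUBIC)
    m=cv2.matchTemplate(W,Tm,cv2.TM_CCOEFF_NORMED);_,mx,_,l=cv2.minMaxLoc(m);print('rail',np.array(l)/10-3,round(mx,2))
E
```

```text
t 118.85 tcp [0.3491 0.441  0.2509] jaw 116.79 tilt 1.96 F [ 0.1 -0.3 -0.9] M [-0.01 -0.01 -0.03] op 68.3 q6 -1.27
toolz [ 0.024   0.0243 -0.9994] q [ 7.680e-01 -1.300e-01  1.759e+00  1.000e-03  1.479e+00 -1.270e+00] dq [ 0.003  0.001 -0.007 -0.001  0.003 -0.001]
top P2 [ 0.    -0.125] 0.969
top P1 [ 0.25  -0.125] 0.961
top gun [0. 0.] 0.994
top key [0. 0.] 0.998
side P2 [0.125 0.   ] 0.993
side P1 [0.25  0.125] 0.991
side gun [0. 0.] 0.995
side key [ 0.    -0.125] 0.989
rail [-0.1  3.7] 0.89
rail [-0.1  3.7] 0.92
```

View pics/fin71.png

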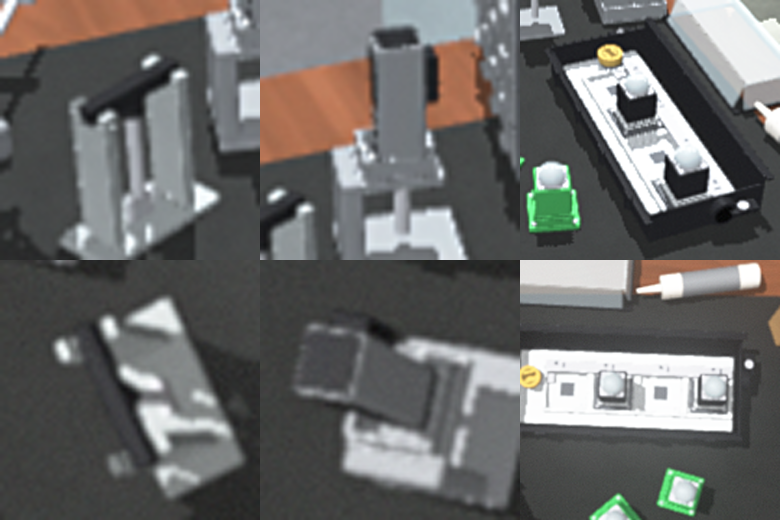

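```bash
python3 -c "
from station import ctrl
print(ctrl.finish_job())"
```

```text
the job is handed in; nothing more can be done
None
```

I handed the job in at about 119 s. Every step was carried out. The one check that partly disagreed is how far the cam screw turned.

- **Blowing out:** I gave seats a to d one after the other at least a second of fully squeezed trigger (about 43 mm reading) with the nozzle down inside the housing. The gun is back in its dock.
- **Modules:** Only two black modules were on the bench; the green ones were left alone. They sit in seats b and d. In the last pictures they stand upright, with the measured body top of the one in seat b at about 0.085 m against 0.088 m expected. When I gripped them again and nudged them to check their fit, they ended within about 1 mm of where they had been.
- **Cam screw:** I turned it clockwise twice with the key bottomed in its slot. Both times it stopped hard at the same place, the second time at about 0.9 N m.
    - **The disagreement:** From the starting picture, the slot turned only about 57–61° (about 1.0–1.07 rad) and the rail moved about 11 mm, where 74.5° and 13 mm would be a full turn from fully open.
    - **My reading:** I take the screw to have started partly turned, at about 0.25 rad. The slot began about 15° off the housing's x axis, and it stopped near −76°, which is where 1.3 rad would put it. I could not read the joint directly, so this is not proven.
- **Final check:** The key hangs in its rack and the gun stands in its dock, both unchanged to about 0.1 pixel from the earlier good pictures. The arm is clear and touching nothing.

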